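# Pin and lock the chip carriers in the docking plate

### The arm

A 7-joint arm with a two-finger parallel gripper is mounted at the origin on the work surface. World frame = base frame: x ahead of the robot, y to its left, z up, the work surface at z = 0. Lengths are in mm, angles in rad, forces in N, time in s.
With the tool pointing down it reaches from about 425 to 875 mm from the base axis. Payload 4.7 kg.
Tool frame: the origin (TCP) lies between the finger pads; the fingertips stand 14 mm ahead of it and the grasp point (between the pads) lies 5 mm behind it (arm.tip_extent is the distance from the TCP to the fingertips, in mm); z points along the fingers, y is the direction in which the jaws open and shut (so a half turn about z gives the same grasp; the last joint's range is limited). The gripper opens to 87 mm and grips with 3 to 60 N. Pads are 19 mm wide; open, the fingers measure 117 mm over their backs; the gripper's body (75 mm by 190 mm) begins 51 mm behind the grasp point.
Start: joints at [-1.138, 0.321, -0.07, 1.45, 0.023, 1.371, -0.057], TCP at [264.362, 593.835, 201.387] pointing down, gripper open.
Joint ranges: [-2.86, 2.86], [-0.3, 2.09], [-1.38, 1.24], [0.06, 2.45], [-1.56, 4.7], [0.09, 2.05], [-2.69, 2.69]. Speed limits (rad/s): [2.57, 2.57, 3.14, 3.14, 3.14, 3.14, 3.14].

### API

Orientations are given as a unit quaternion [w, x, y, z].
In Python, from rig import arm gives the robot as it stands.
- The arm moves only by the shell command python3 -m pendant 'ROWS'. ROWS is JSON, a list of rows, each a list of 3 entries, a list of its own where there are three numbers: the opening, from -1 (shut) to 1 (fully open), so that 0 is half open, then the shift along the tool's x, y, z in mm, then the turn about the tool's z in degrees. A call has 1 to 5 rows; each row shifts and turns the commanded pose from where the row before left it, along the tool's axes as they then stand; what a row does not reach is not made up. A row lasts 1/10 s, in which the tool goes at most 50 mm and 8.59 degrees, less where a joint would pass 70% of its speed; a pose out of reach is approached as far as the arm can. A call is refused whole if a number of a shift passes 50 or a number of a turn 8.59, either way. A call with a gripper value outside its range is refused whole. The fingers move at their own pace and stop on an object; the grip force is fixed at half the most. Time passes only in rows, so rows that do not move let the fingers close. It gives the time, the measured TCP pose, the force and the opening at its end, in the units of the state.
- arm.observe(): the state, without advancing time (a new reading comes with each control period).
- arm.grab_frame(name): name is "scene" or "top" or "wrist"; returns (picture, depth): 420x560x3 uint8, blue, green, red; 420x560 float32, mm along the optical axis (not along the pixel's ray), 0 where there is no reading.
- arm.get_calibration(name): a dict with "fov_y" (degrees; the focal length in pixels is half the picture's height over the tangent of half this angle, whatever the lens; pixels are square), "cx", "cy" (the principal point, pixels), "rvec" (rotation vector, rad) and "tvec" (3), from world to camera coordinates, as OpenCV has them; the wrist camera has in their place "mount" (4x4, takes a point from camera to tool coordinates, whose origin is the TCP and whose axes are the flange's). Camera axes: x right, y down, z forward; pixel columns grow to the right and rows downward; lengths in mm; the calibration is good to about 2 mm. The wrist camera is an equidistant fisheye: a pixel r from the principal point sees the ray r / f radians off the axis. A picture is of the moment at which its call begins: read the wrist's pose just before it. get_calibration takes no time and is no camera call.
- arm.job_done(): hands the job in, once; it reports no verdict.
The state is a dict: "time_s": time; "qpos": joint angles; "dq": joint speeds; "joint_efforts": joint torques, N m; "ee_pos": TCP position; "tcp_rot": TCP orientation; "wrist_force": force on the tool from outside, world axes, zero at the start; "wrist_torque": the same for the moment, N m; "finger_gap": finger opening in mm.
Only numpy, scipy, OpenCV 4.12 (cv2) and the standard library are available. Lean on these libraries where they do the work, as an engineer would, in place of code of your own. Each camera call takes 0.05 s, during which the arm holds its last target.

### The job

Get the three chip carriers in the docking plate ready for the run: lift the dust cover off every carrier that still has one and lay it in the open tray, and push a tapered pin from the rack fully home through the hole of each carrier into the plate, so that the carrier is pulled into line. Only when all three carriers are pinned, turn each bay's turnbutton over its carrier up to the stop, and leave the pins in; do not disturb the other things on the bench.

Things in the scene. Friction and masses are not known exactly. Their poses are not given: they have to be found in the camera images.
- dock: fixed aluminium docking plate, 170 (its x) x 300 (its y) x 45 mm high, with three bays side by side along its y at -97, 0 and +97 mm. Origin: centre of its underside; its x points away from the robot at yaw 0. Low fences (5 mm high) leave a carrier 5.5 mm of play either way along x and 2.5 mm along y. At the far (+x) end of each bay stands a turnbutton.
- tray: fixed white open tray, outer 260 (its x) x 140 (its y) x 30 mm high, walls 5 mm; origin: centre of its underside, inner floor 5 mm higher. Its long side is x.
- dock_hole0 (a point): mouth, in the dock's top face (45 mm above the table), of the vertical 16 mm through hole of the bay in the robot's right (dock -y); 56 mm from the dock's centre towards -x. Axes as the dock's.
- dock_hole1 (a point): mouth, in the dock's top face (45 mm above the table), of the vertical 16 mm through hole of the bay in the middle; 56 mm from the dock's centre towards -x. Axes as the dock's.
- dock_hole2 (a point): mouth, in the dock's top face (45 mm above the table), of the vertical 16 mm through hole of the bay in the robot's left (dock +y); 56 mm from the dock's centre towards -x. Axes as the dock's.
- carrier0_hole (a point): top of the 16 mm through hole of the carrier in the bay of dock_hole0. Carrier: loose grey plate 110 (its x) x 58 x 8 mm, about 0.15 kg, lying on the dock, slides easily; hole 42 mm from its centre towards -x, carrying a raised block 54 x 44 x 10 mm, centre 45 mm in +x from the hole. When the holes are in line this point lies 8 mm above dock_hole0. It starts 2 to 5 mm out of line (more if hit).
- carrier1_hole (a point): top of the 16 mm through hole of the carrier in the bay of dock_hole1. Carrier: loose grey plate 110 (its x) x 58 x 8 mm, about 0.15 kg, lying on the dock, slides easily; hole 42 mm from its centre towards -x, carrying a raised block 54 x 44 x 10 mm, centre 45 mm in +x from the hole. When the holes are in line this point lies 8 mm above dock_hole1. It starts 2 to 5 mm out of line (more if hit).
- carrier2_hole (a point): top of the 16 mm through hole of the carrier in the bay of dock_hole2. Carrier: loose grey plate 110 (its x) x 58 x 8 mm, about 0.15 kg, lying on the dock, slides easily; hole 42 mm from its centre towards -x, carrying a raised block 54 x 44 x 10 mm, centre 45 mm in +x from the hole. When the holes are in line this point lies 8 mm above dock_hole2. It starts 2 to 5 mm out of line (more if hit).
- cover0_mid (a point): loose blue dust cover of carrier0, absent in some starts. Inverted shallow box 88 (its x) x 52 x 12 mm with a grip rib 44 (along its x) x 12 wide x 20 mm tall on top, centred; 32 tall in all, 45 g. This point is its centre, half-way up, 16 mm above its skirt's lower edge and below the rib's top. On the carrier it rests on the raised block and hides the hole.
- cover1_mid (a point): loose blue dust cover of carrier1, absent in some starts. Inverted shallow box 88 (its x) x 52 x 12 mm with a grip rib 44 (along its x) x 12 wide x 20 mm tall on top, centred; 32 tall in all, 45 g. This point is its centre, half-way up, 16 mm above its skirt's lower edge and below the rib's top. On the carrier it rests on the raised block and hides the hole.
- cover2_mid (a point): loose blue dust cover of carrier2, absent in some starts. Inverted shallow box 88 (its x) x 52 x 12 mm with a grip rib 44 (along its x) x 12 wide x 20 mm tall on top, centred; 32 tall in all, 45 g. This point is its centre, half-way up, 16 mm above its skirt's lower edge and below the rib's top. On the carrier it rests on the raised block and hides the hole.
- pin0_mid (a point): loose tapered steel pin, 80 mm long, 70 g; any fits any bay. This point is on its axis half-way up, under its collar: below it 13 mm of 14.5 mm shank, then a 27 mm taper to a 4 mm tip (z up). Above it the collar (25 mm wide, 5 mm thick), then a square black head 20 x 20 x 35 mm tall, flats along its x and y. Fully home: collar sitting on the carrier, this point 8 mm above the dock's top.
- pin1_mid (a point): tapered pin like pin0 and this point likewise. At the start the three pins stand in a row 50 mm apart, point down, in a fixed white rack block (170 mm along the row, 60 mm across, 50 mm high), collars resting on its top, pin1 in the middle, the flats of their heads roughly along the row.
- pin2_mid (a point): tapered pin like pin0 and this point likewise. At the start the three pins stand in a row 50 mm apart, point down, in a fixed white rack block (170 mm along the row, 60 mm across, 50 mm high), collars resting on its top, pin1 in the middle, the flats of their heads roughly along the row.
- latch0 (a joint): turnbutton of the bay of dock_hole0, vertical pivot, rad: 0 = open, its arm pointing to dock +y; it turns anticlockwise seen from above to 1.57 = closed against a stop, arm pointing to dock -x over the carrier's far end. Stays where it is left, slight friction (0.03 N m).
- latch0_grip (a point): centre of the thumb bar of that turnbutton, on its pivot: upright bar 10 mm thick, 36 mm long (along the arm), 22 mm tall, its top 11 mm above this point; it turns with the arm. The arm is 14 mm wide, 7 mm thick, reaches 34 mm from the pivot, passing 2 mm above the carrier.
- latch1 (a joint): turnbutton of the bay of dock_hole1, vertical pivot, rad: 0 = open, its arm pointing to dock +y; it turns anticlockwise seen from above to 1.57 = closed against a stop, arm pointing to dock -x over the carrier's far end. Stays where it is left, slight friction (0.03 N m).
- latch1_grip (a point): centre of the thumb bar of that turnbutton, on its pivot: upright bar 10 mm thick, 36 mm long (along the arm), 22 mm tall, its top 11 mm above this point; it turns with the arm. The arm is 14 mm wide, 7 mm thick, reaches 34 mm from the pivot, passing 2 mm above the carrier.
- latch2 (a joint): turnbutton of the bay of dock_hole2, vertical pivot, rad: 0 = open, its arm pointing to dock +y; it turns anticlockwise seen from above to 1.57 = closed against a stop, arm pointing to dock -x over the carrier's far end. Stays where it is left, slight friction (0.03 N m).
- latch2_grip (a point): centre of the thumb bar of that turnbutton, on its pivot: upright bar 10 mm thick, 36 mm long (along the arm), 22 mm tall, its top 11 mm above this point; it turns with the arm. The arm is 14 mm wide, 7 mm thick, reaches 34 mm from the pivot, passing 2 mm above the carrier.
- dish: bystander, to be left alone: clear dish 90 mm wide, 15 mm high
- reagent: bystander, to be left alone: small amber bottle 44 mm wide, 75 mm high
- marker: bystander, to be left alone: black marker pen 130 mm long, 16 mm thick, along its x
- vial: bystander, to be left alone: small clear vial 45 mm long, 16 mm thick, lying along its x
Not all that is in view belongs to the job. Leave any turquoise look-alike of the part that bears cover1_mid alone.

How it is judged (in metres and radians):
On the way:
1. all three carriers are pinned, each pin fully home and carrier hole in line, while all turnbuttons are still open (((horizontal distance between pin0_mid and dock_hole0 below 0.003 m and z of pin0_mid in the frame of dock below 0.0555 m and angle between pin0_mid's own z axis and vertical below 0.06 rad) or (horizontal distance between pin1_mid and dock_hole0 below 0.003 m and z of pin1_mid in the frame of dock below 0.0555 m and angle between pin1_mid's own z axis and vertical below 0.06 rad) or (horizontal distance between pin2_mid and dock_hole0 below 0.003 m and z of pin2_mid in the frame of dock below 0.0555 m and angle between pin2_mid's own z axis and vertical below 0.06 rad)) and horizontal distance between carrier0_hole and dock_hole0 below 0.0025 m and z of each of carrier0_hole, carrier1_hole, carrier2_hole in the frame of dock below 0.0545 m and ((horizontal distance between pin0_mid and dock_hole1 below 0.003 m and z of pin0_mid in the frame of dock below 0.0555 m and angle between pin0_mid's own z axis and vertical below 0.06 rad) or (horizontal distance between pin1_mid and dock_hole1 below 0.003 m and z of pin1_mid in the frame of dock below 0.0555 m and angle between pin1_mid's own z axis and vertical below 0.06 rad) or (horizontal distance between pin2_mid and dock_hole1 below 0.003 m and z of pin2_mid in the frame of dock below 0.0555 m and angle between pin2_mid's own z axis and vertical below 0.06 rad)) and horizontal distance between carrier1_hole and dock_hole1 below 0.0025 m and ((horizontal distance between pin0_mid and dock_hole2 below 0.003 m and z of pin0_mid in the frame of dock below 0.0555 m and angle between pin0_mid's own z axis and vertical below 0.06 rad) or (horizontal distance between pin1_mid and dock_hole2 below 0.003 m and z of pin1_mid in the frame of dock below 0.0555 m and angle between pin1_mid's own z axis and vertical below 0.06 rad) or (horizontal distance between pin2_mid and dock_hole2 below 0.003 m and z of pin2_mid in the frame of dock below 0.0555 m and angle between pin2_mid's own z axis and vertical below 0.06 rad)) and horizontal distance between carrier2_hole and dock_hole2 below 0.0025 m and value of joint each of latch0, latch1, latch2 below 0.9 rad), for 0.2 s.
At the end, for the whole second after the job is handed in: Covers present lie in the tray (centre 15 mm inside its outer faces). In each bay a pin stands upright (0.06 rad) within 3 mm of the dock hole's axis, collar within 2.5 mm of seated; carrier flat, its hole within 2.5 mm of the dock hole; turnbutton past 1.4 rad (x of cover0_mid in the frame of tray between -0.115 and 0.115 m and y of cover0_mid in the frame of tray between -0.055 and 0.055 m and z of each of cover0_mid, cover1_mid, cover2_mid in the frame of tray below 0.035 m and x of cover1_mid in the frame of tray between -0.115 and 0.115 m and y of cover1_mid in the frame of tray between -0.055 and 0.055 m and x of cover2_mid in the frame of tray between -0.115 and 0.115 m and y of cover2_mid in the frame of tray between -0.055 and 0.055 m and ((horizontal distance between pin0_mid and dock_hole0 below 0.003 m and z of pin0_mid in the frame of dock below 0.0555 m and angle between pin0_mid's own z axis and vertical below 0.06 rad) or (horizontal distance between pin1_mid and dock_hole0 below 0.003 m and z of pin1_mid in the frame of dock below 0.0555 m and angle between pin1_mid's own z axis and vertical below 0.06 rad) or (horizontal distance between pin2_mid and dock_hole0 below 0.003 m and z of pin2_mid in the frame of dock below 0.0555 m and angle between pin2_mid's own z axis and vertical below 0.06 rad)) and horizontal distance between carrier0_hole and dock_hole0 below 0.0025 m and z of each of carrier0_hole, carrier1_hole, carrier2_hole in the frame of dock below 0.0545 m and ((horizontal distance between pin0_mid and dock_hole1 below 0.003 m and z of pin0_mid in the frame of dock below 0.0555 m and angle between pin0_mid's own z axis and vertical below 0.06 rad) or (horizontal distance between pin1_mid and dock_hole1 below 0.003 m and z of pin1_mid in the frame of dock below 0.0555 m and angle between pin1_mid's own z axis and vertical below 0.06 rad) or (horizontal distance between pin2_mid and dock_hole1 below 0.003 m and z of pin2_mid in the frame of dock below 0.0555 m and angle between pin2_mid's own z axis and vertical below 0.06 rad)) and horizontal distance between carrier1_hole and dock_hole1 below 0.0025 m and ((horizontal distance between pin0_mid and dock_hole2 below 0.003 m and z of pin0_mid in the frame of dock below 0.0555 m and angle between pin0_mid's own z axis and vertical below 0.06 rad) or (horizontal distance between pin1_mid and dock_hole2 below 0.003 m and z of pin1_mid in the frame of dock below 0.0555 m and angle between pin1_mid's own z axis and vertical below 0.06 rad) or (horizontal distance between pin2_mid and dock_hole2 below 0.003 m and z of pin2_mid in the frame of dock below 0.0555 m and angle between pin2_mid's own z axis and vertical below 0.06 rad)) and horizontal distance between carrier2_hole and dock_hole2 below 0.0025 m and value of joint each of latch0, latch1, latch2 above 1.4 rad); the robot touches nothing.
It fails at once if a bystander was moved more than 30 mm (distance of any of dish, reagent, marker, vial from where it was at the start of the episode above 0.03 m).
Of cover0, cover1, cover2 only 1 to 3 are there at a start; the rules pass over those that are not, and their reading is None.
At some moment in a run one of cover0, cover1, cover2 may be knocked a few centimetres aside while the robot is not near it.
It also fails if it takes over 210 s, if anything falls off the work surface, if the arm or the gripper's body presses on something with over 40 N, if the wrist force passes 120 N, or if a joint passes its speed limit or range.

## Working session

There is one attempt and no reset: what is moved stays moved. The work goes in short steps, Python scripts to look and compute and a shell command to move; the robot and the scene stay as the last step left them, time stands still between calls to the robot, and variables do not carry over. Pictures are saved under pics/ and viewed, and the job is handed in when it is done.

```bash
ls; mkdir -p pics; python3 - <<'E'
from rig import arm
import cv2
s=arm.observe();print(s)
for n in("scene","top","wrist"):
    p,d=arm.grab_frame(n);cv2.imwrite(f"pics/{n}0.png",p);print(n,arm.get_calibration(n))
    import numpy as np;np.save(f"pics/{n}0.npy",d)
E
```

```text
pics
{'time_s': 0.0, 'qpos': array([-1.13787443,  0.32181158, -0.07008186,  1.45168673,  0.02261343,
        1.37078057, -0.05690176]), 'dq': array([ 0.00067268,  0.00088462, -0.0003235 , -0.00119215, -0.00189769,
        0.00074094, -0.00170993]), 'joint_efforts': array([-7.83417418e-04, -4.91287494e+01, -4.04645959e-01, -3.12534571e+01,
       -6.39746315e-02,  4.38052998e-02,  1.84674118e-04]), 'ee_pos': array([264.1572617 , 593.25309308, 200.26305456]), 'tcp_rot': array([-1.42086584e-04,  2.07869466e-01,  9.78156114e-01, -9.38952688e-04]), 'wrist_force': array([-0.16973084,  0.58551211,  0.07683063]), 'wrist_torque': array([0.02795544, 0.01046697, 0.01167047]), 'finger_gap': 86.7014071842652}
scene {'fov_y': 55.77931879359912, 'cx': 277.9402520422946, 'cy': 216.115124132482, 'rvec': array([ 1.78204059,  1.66245145, -0.7639084 ]), 'tvec': array([ -38.21792757, -319.62354777, 1247.24347439])}
top {'fov_y': 49.46178487273243, 'cx': 284.41268435574403, 'cy': 206.54637844824873, 'rvec': array([ 2.19003974, -2.1302168 ,  0.13370589]), 'tvec': array([  -2.23376652,  572.02841021, 1107.27030818])}
wrist {'fov_y': 65.70646984690485, 'cx': 284.952148586741, 'cy': 212.24082302826022, 'mount': array([[-4.60007470e-05, -9.69434937e-01, -2.45348531e-01,
         6.78975942e+01],
       [ 9.99999907e-01, -1.50085869e-04,  4.05536329e-04,
         3.40280253e-01],
       [-4.29964433e-04, -2.45348490e-01,  9.69434853e-01,
        -1.82255851e+02],
       [ 0.00000000e+00,  0.00000000e+00,  0.00000000e+00,
         1.00000000e+00]])}
```

View pics/top0.png

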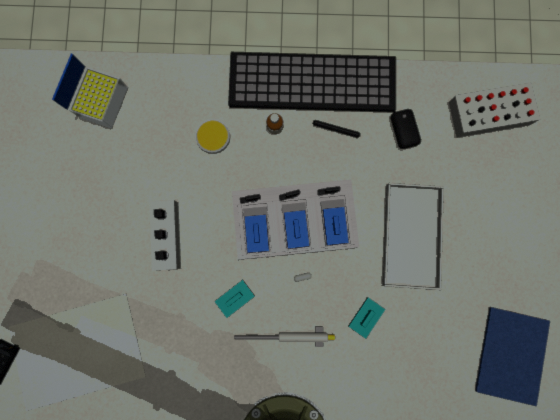

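View pics/scene0.png

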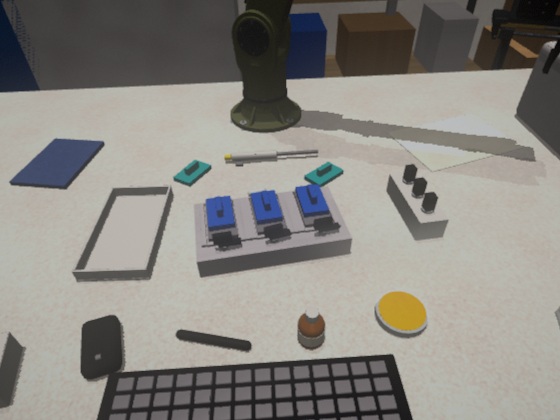

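View pics/wrist0.png

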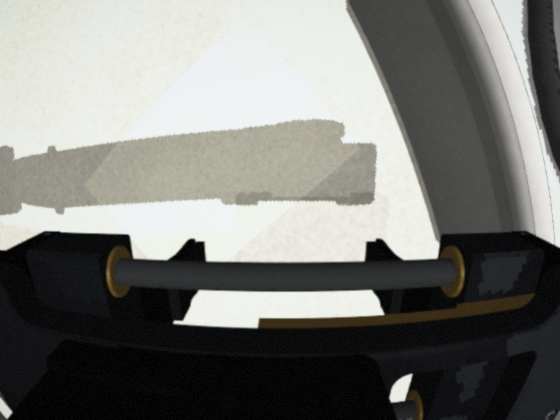

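```bash
cat > h.py <<'E'
from rig import arm
import numpy as np, cv2
from scipy.spatial.transform import Rotation as R
def cam(n,s=None):
    c=arm.get_calibration(n); f=210/np.tan(np.radians(c['fov_y']/2))
    if n=='wrist':
        s=s or arm.observe(); q=s['tcp_rot']; T=np.eye(4); T[:3,:3]=R.from_quat([q[1],q[2],q[3],q[0]]).as_matrix(); T[:3,3]=s['ee_pos']
        M=T@c['mount']
    else:
        Rm=cv2.Rodrigues(c['rvec'])[0]; M=np.eye(4); M[:3,:3]=Rm.T; M[:3,3]=-Rm.T@c['tvec']
    return dict(n=n,f=f,cx=c['cx'],cy=c['cy'],M=M)
def ray(C,u,v):
    x,y=(u-C['cx'])/C['f'],(v-C['cy'])/C['f']
    if C['n']=='wrist':
        r=np.hypot(x,y)+1e-12; d=np.array([x/r*np.sin(r),y/r*np.sin(r),np.cos(r)])
    else: d=np.array([x,y,1.])
    return d
def atz(C,u,v,z):
    d=C['M'][:3,:3]@ray(C,u,v);o=C['M'][:3,3]; return o+d*(z-o[2])/d[2]
def atd(C,u,v,dep):
    d=ray(C,u,v); d=d/d[2]*dep; return C['M'][:3,:3]@d+C['M'][:3,3]
def proj(C,p):
    q=C['M'][:3,:3].T@(np.array(p,float)-C['M'][:3,3])
    if C['n']=='wrist':
        t=np.arctan2(np.hypot(q[0],q[1]),q[2]); r=np.hypot(q[0],q[1])+1e-12
        return np.array([C['cx']+C['f']*t*q[0]/r,C['cy']+C['f']*t*q[1]/r])
    return np.array([C['cx']+C['f']*q[0]/q[2],C['cy']+C['f']*q[1]/q[2]])
def snap(n,tag):
    s=arm.observe(); C=cam(n,s); p,d=arm.grab_frame(n)
    cv2.imwrite(f"pics/{tag}.png",p); np.savez(f"pics/{tag}.npz",d=d,**C); return p,d,C
def load(tag):
    z=np.load(f"pics/{tag}.npz"); return cv2.imread(f"pics/{tag}.png"),z['d'],dict(n=str(z['n']),f=float(z['f']),cx=float(z['cx']),cy=float(z['cy']),M=z['M'])
def crop(p,x0,y0,x1,y1,k,out):
    im=cv2.resize(p[y0:y1,x0:x1],None,fx=k,fy=k,interpolation=cv2.INTER_CUBIC)
    for x in range((x0//20+1)*20,x1,20): cv2.putText(im,str(x),((x-x0)*k,8),0,.3,(0,0,255)); cv2.line(im,((x-x0)*k,9),((x-x0)*k,14),(0,0,255))
    for y in range((y0//20+1)*20,y1,20): cv2.putText(im,str(y),(0,(y-y0)*k),0,.3,(0,0,255))
    cv2.imwrite(out,im)
E
python3 - <<'E'
from h import *
p,d,C=snap('top','t1')
crop(p,225,175,365,265,5,'pics/t1a.png')
crop(p,140,190,200,280,6,'pics/t1b.png')
crop(p,375,175,450,295,5,'pics/t1c.png')
for u,v in [(160,214),(159,234),(161,255),(295,250),(257,234),(296,229),(336,226),(387,187),(440,187),(437,288),(384,285),(412,236),(170,220)]:
    print(u,v,d[v,u],atd(C,u,v,d[v,u]).round(0))
E
```

```text
160 214 1082.1929 [539. 308.  90.]
159 234 1072.5372 [491. 307.  94.]
161 255 1068.2582 [442. 300.  93.]
295 250 1113.7172 [464. -15.  50.]
257 234 1086.5897 [498.  77.  81.]
296 229 1087.5735 [513. -15.  82.]
336 226 1083.6783 [ 522. -110.   87.]
387 187 1166.1304 [ 632. -247.   18.]
440 187 1155.4623 [ 633. -379.   29.]
437 288 1121.8705 [ 381. -367.   32.]
384 285 1128.4465 [ 384. -238.   26.]
412 236 1162.5195 [ 509. -314.    6.]
170 220 1118.7869 [529. 293.  52.]
```

View pics/t1a.png

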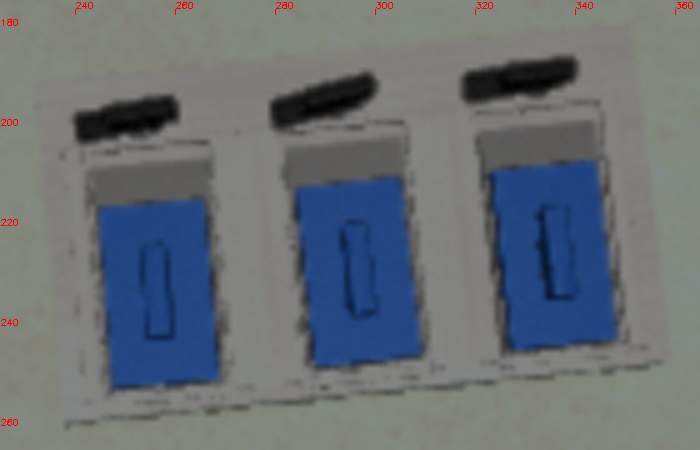

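View pics/t1b.png

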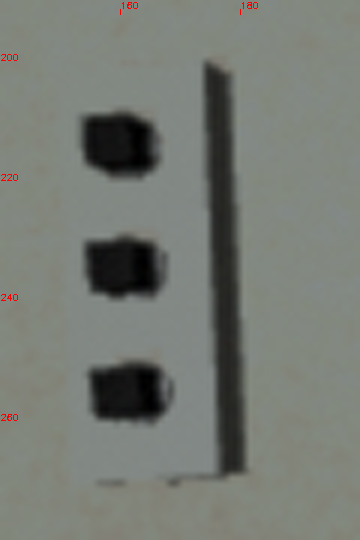

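```bash
cat >> h.py <<'E'
def plan(x,y,z,ang=None):
    """target TCP and tool-y heading (deg, world). prints shift in present tool axes, turn deg (about tool z)"""
    s=arm.observe(); q=s['tcp_rot']; Rm=R.from_quat([q[1],q[2],q[3],q[0]]).as_matrix()
    h=np.degrees(np.arctan2(Rm[1,1],Rm[0,1])); d=np.array([x,y,z])-s['ee_pos']
    t=0 if ang is None else -((ang-h+180)%360-180)
    print('pos',s['ee_pos'].round(1),'hd',round(h,2),'tilt',Rm[:,2].round(4),'gap',round(s['finger_gap'],1),'F',s['wrist_force'].round(1),'t',round(s['time_s'],1))
    print('shift now-axes',(Rm.T@d).round(1),'turn',round(t,2))
    a=np.radians(h-t); ty=np.array([np.cos(a),np.sin(a)]); tx=np.array([-ty[1],ty[0]])
    # tool z down, x = y x z
    tx=np.cross([ty[0],ty[1],0],[0,0,-1])[:2]
    print('shift after turn',round(d[:2]@tx,1),round(d[:2]@ty,1),round(-d[2],1))
E
python3 - <<'E'
from h import *
p,d,C=load('t1')
for n,u,v,z in [('near L',238,260,45),('near R',357,247.4,45),('far L',232.5,191,45),('far R',351,180,45),
 ('c2 front',248,252,75),('c2fr',268.5,251,75),('c2',256,233,85),('c1',296,229,85),('c0',336,226,85),('l2 l',240.5,201,70),('l2 r',260,196.5,70),('l1l',280,199,70),('l1r',299,191,70),('l0l',317.5,193.5,70),('l0r',339,188,70)]:
    print(n,atz(C,u,v,z).round(0)[:2])
plan(430,0,300,95)
E
```

```text
near L [436. 123.]
near R [ 475. -167.]
far L [606. 144.]
far R [ 642. -151.]
c2 front [455.  97.]
c2fr [459.  49.]
c2 [501.  79.]
c1 [513. -15.]
c0 [ 523. -110.]
l2 l [578. 121.]
l2 r [591.  74.]
l1l [586.  25.]
l1r [607. -21.]
l0l [602. -66.]
l0r [ 617. -118.]
pos [264.2 593.5 200.7] hd 66.01 tilt [-4.e-04 -1.e-03 -1.e+00] gap 87.2 F [-0.1 -0.9  0.3] t 0.2
shift now-axes [-392.8 -474.9  -98.7] turn -28.99
shift after turn -113.4 -605.7 -99.3
```

```bash
python3 -m pendant '[[1,[0,-40,-15],-7.87],[1,[0,-40,-15],-7.87],[1,[0,-40,-15],-7.87],[1,[0,-40,-15],-7.87]]'; python3 - <<'E'
from h import *
plan(500,-13,260,97.5)
E
```

```text
time_s: 0.6
ee_pos: [229.7, 438.0, 261.6]
tcp_rot: [-0.0, -0.069, 0.998, -0.0]
wrist_force: [0.4, -0.6, 0.4]
finger_gap: 86.9
pos [229.7 438.  261.6] hd 97.92 tilt [-4.e-04 -3.e-04 -1.e+00] gap 86.9 F [ 0.4 -0.6  0.4] t 0.6
shift now-axes [-205.6 -483.9    1.6] turn 0.42
shift after turn -209.1 -482.4 1.6
```

```bash
python3 -m pendant '[[1,[-20,-46,0],0.4],[1,[-20,-46,0],0],[1,[-20,-46,0],0],[1,[-20,-46,0],0],[1,[-20,-46,0],0]]';python3 -m pendant '[[1,[-20,-46,0],0],[1,[-20,-46,0],0],[1,[-20,-46,0],0],[1,[-20,-46,0],0],[1,[-20,-46,0],0]]'; python3 - <<'E'
from h import *
plan(500,-13,260,97.5)
snap('wrist','w1')
E
```

```text
time_s: 1.1
ee_pos: [359.1, 222.3, 261.5]
tcp_rot: [0.0, -0.062, 0.998, 0.0]
wrist_force: [0.8, 0.4, 0.4]
finger_gap: 87.3
time_s: 1.6
ee_pos: [486.3, 7.1, 261.6]
tcp_rot: [0.0, -0.062, 0.998, 0.0]
wrist_force: [1.4, 0.3, 0.0]
finger_gap: 86.7
pos [486.3   7.1 261.6] hd 97.1 tilt [ 9.e-04  7.e-04 -1.e+00] gap 86.7 F [1.4 0.3 0. ] t 1.6
shift now-axes [-11.1 -21.7   1.6] turn -0.4
shift after turn -11.0 -21.7 1.6
```

View pics/w1.png

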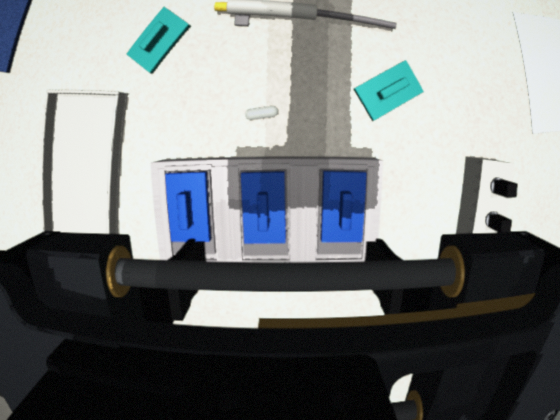

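```bash
python3 - <<'E'
from h import *
p,d,C=load('w1')
crop(p,145,150,385,265,3,'pics/w1a.png')
E
```

```text
(no output)
```

View pics/w1a.png

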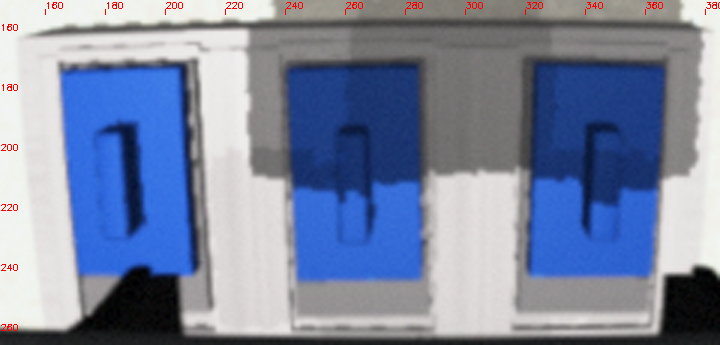

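```bash
python3 - <<'E'
from h import *
p,d,C=load('w1')
for n,u,v in [('c0',182.7,211.3),('c1',263,212),('c2',346.3,211.3)]:
    print(n,atd(C,u,v,d[int(v),int(u)]).round(1), atz(C,u,v,87).round(1))
for n,u,v in [('plateedge',200,158),('box c1',250,230),('box c0',170,200),('dock',225,220),('carrier',270,250)]:
    print(n,atd(C,u,v,d[v,u]).round(1))
# cover outline corners, crop px
for n,cs in {'c0':[(60,70),(180,67),(193,273),(80,273)],'c1':[(287,69),(423,66),(422,279),(296,279)],'c2':[(532,66),(662,66),(652,275),(531,275)],'nearedge':[(40,38),(690,33)]}.items():
    P=np.array([atz(C,145+a/3,150+b/3,45 if n=='nearedge' else 68)[:2] for a,b in cs]); print(n,P.round(1).tolist(),P.mean(0).round(1))
E
```

```text
c0 [ 523.4 -108.6   84.4] [ 522.6 -107.8   87. ]
c1 [512.2 -13.7  85.2] [511.8 -13.7  87. ]
c2 [499.8  81.2  84.5] [499.2  80.6  87. ]
plateedge [ 4.681e+02 -1.132e+02  4.000e-01]
box c1 [541.6 -27.8  66.4]
box c0 [ 516.4 -131.7   65.6]
dock [538.  -62.2  49.5]
carrier [569.9  -0.7  52.2]
c0 [[483.3, -139.2], [477.0, -88.4], [562.1, -77.3], [569.2, -127.1]] [ 522.9 -108. ]
c1 [[473.2, -45.6], [465.7, 6.9], [552.2, 17.3], [558.8, -34.0]] [512.5 -13.8]
c2 [[460.3, 49.0], [453.1, 100.6], [539.4, 112.2], [545.2, 61.5]] [499.5  80.8]
nearedge [[474.2, -158.0], [439.6, 116.6]] [456.9 -20.7]
```

```bash
python3 - <<'E'
from h import *
plan(523,-108.3,140,97.4)
E
```

```text
pos [489.4  -2.4 261.8] hd 96.47 tilt [ 0.0042 -0.0053 -1.    ] gap 86.9 F [ 2.3 -7.6  1.3] t 1.6
shift now-axes [ -21.  -108.3  122.5] turn -0.93
shift after turn -19.7 -109.3 121.8
```

```bash
python3 -m pendant '[[-0.1,[-6,-35,30],-0.5],[-0.1,[-6,-35,40],-0.4],[-0.1,[-6,-36,40],0],[-0.1,[0,0,0],0],[-0.1,[0,0,0],0]]'; python3 - <<'E'
from h import *
plan(523,-108.3,81,97.4)
snap('wrist','w2')
E
```

```text
time_s: 2.15
ee_pos: [515.1, -89.2, 156.1]
tcp_rot: [-0.001, -0.069, 0.998, -0.0]
wrist_force: [0.5, -0.4, 1.1]
finger_gap: 55.0
pos [515.1 -89.2 156.1] hd 97.87 tilt [-2.4e-03 -2.0e-04 -1.0e+00] gap 55.0 F [ 0.5 -0.4  1.1] t 2.1
shift now-axes [ -5.4 -20.   75. ] turn 0.47
shift after turn -5.4 -20.0 75.1
```

View pics/w2.png

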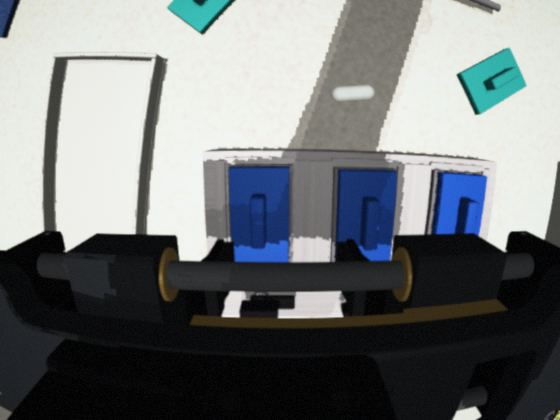

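```bash
python3 -m pendant '[[-0.1,[-3,-10,15],0.3],[-0.1,[-3,-10,15],0],[-0.1,[0,0,0],0]]'; python3 - <<'E'
from h import *
plan(523,-108.3,81,97.4)
p,d,C=snap('wrist','w3')
crop(p,180,140,400,290,3,'pics/w3a.png')
E
```

```text
time_s: 2.5
ee_pos: [524.4, -107.2, 126.8]
tcp_rot: [-0.0, -0.067, 0.998, 0.0]
wrist_force: [0.2, 0.9, -0.1]
finger_gap: 39.7
pos [ 524.4 -107.2  126.8] hd 97.73 tilt [-7.e-04  1.e-04 -1.e+00] gap 39.7 F [ 0.2  0.9 -0.1] t 2.5
shift now-axes [ 1.6 -0.9 45.8] turn 0.33
shift after turn 1.6 -0.9 45.8
```

View pics/w3a.png

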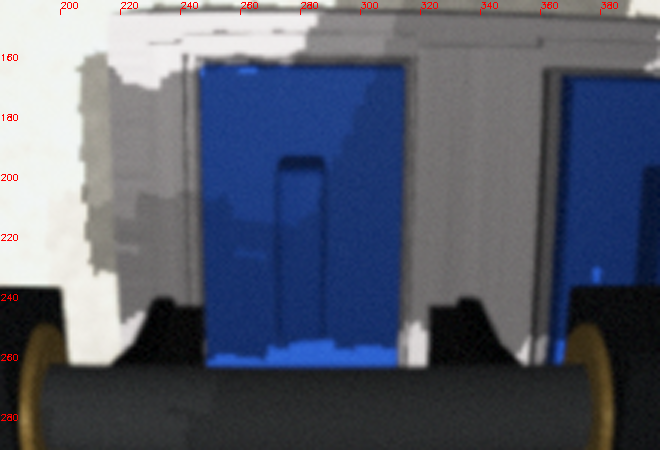

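```bash
python3 -m pendant '[[-0.1,[1,-0.5,20],0.3],[-0.1,[0,-0.5,20],0],[-0.1,[0,0,5],0],[-0.1,[0,0,0],0],[-1,[0,0,0],0]]';python3 -m pendant '[[-1,[0,0,0],0],[-1,[0,0,0],0],[-1,[0,0,0],0],[-1,[0,0,0],0]]'; python3 -m pendant '[[-1,[0,0,-20],0],[-1,[0,0,-30],0],[-1,[0,0,-30],0],[-1,[0,0,0],0]]'; python3 - <<'E'
from h import *
a=np.radians(-2.4); c=np.array([508,-309]);
for t in(75,0,-75): print(t,c+t*np.array([np.cos(a),np.sin(a)]))
plan(508+75,-312,150,-2.4)
p,d,C=snap('wrist','w4')
E
```

```text
time_s: 3.05
ee_pos: [524.8, -108.5, 83.5]
tcp_rot: [0.001, -0.065, 0.998, 0.0]
wrist_force: [-1.0, -0.2, 0.1]
finger_gap: 36.1
time_s: 3.45
ee_pos: [523.9, -109.0, 82.3]
tcp_rot: [0.0, -0.064, 0.998, 0.0]
wrist_force: [0.3, 0.0, 0.0]
finger_gap: 7.0
time_s: 3.85
ee_pos: [526.6, -109.6, 166.2]
tcp_rot: [0.004, -0.064, 0.998, -0.0]
wrist_force: [0.1, -0.3, -0.2]
finger_gap: 0.5
75 [ 582.93421226 -312.14067403]
0 [ 508. -309.]
-75 [ 433.06578774 -305.85932597]
pos [ 526.6 -109.6  166.2] hd 97.37 tilt [ 7.6e-03  1.0e-04 -1.0e+00] gap 0.5 F [ 0.1 -0.3 -0.2] t 3.9
shift now-axes [ -29.9 -207.9   16.6] turn 99.77
shift after turn -199.8 64.8 16.2
```

View pics/w4.png

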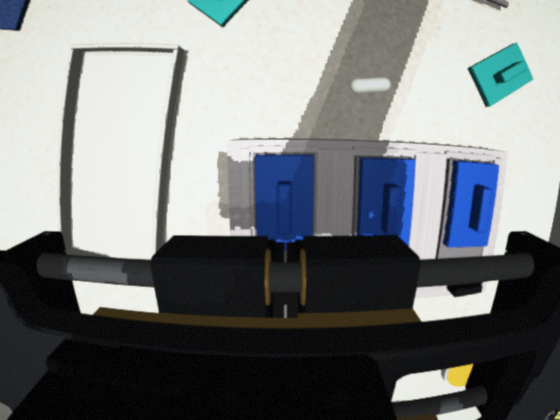

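```bash
python3 - <<'E'
from h import *
for t in ['w3','w4']:
    p,d,C=load(t)
    print(t,d[215,282],d[200,255])
    for u,v in [(280,220),(283,190),(260,220),(282,150)]: print(u,v,atd(C,u,v,d[v,u]).round(1))
p,d,C=load('w4'); M=C['M']; 
for q in [(526.6,-109.6,152),(526.6,-109.6,66),(523,-109,84)]: print(proj(C,q))
crop(p,200,130,340,260,5,'pics/w4a.png')
plan(526,-109,160)
E
```

```text
w3 231.56345 249.06068
280 220 [ 519.6 -110.3   85.7]
283 190 [ 501.6 -110.7   64.2]
260 220 [ 527.4 -125.4   65. ]
282 150 [ 472.6 -115.6   43. ]
w4 273.48553 302.50998
280 220 [ 533.7 -112.    84.4]
283 190 [ 507.9 -112.7   84.3]
260 220 [ 541.2 -129.5   66.2]
282 150 [ 477.5 -117.8   48.9]
[283.42573828 239.09799924]
[283.94860428 207.08603579]
[285.12510216 208.13771088]
pos [ 525.3 -109.2  164. ] hd 97.38 tilt [ 4.3e-03  4.0e-04 -1.0e+00] gap 0.4 F [-0.1 -0.1 -1.1] t 3.9
shift now-axes [-0.7  0.1  4. ] turn 0
shift after turn -0.8 0.1 4.0
```

View pics/w4a.png

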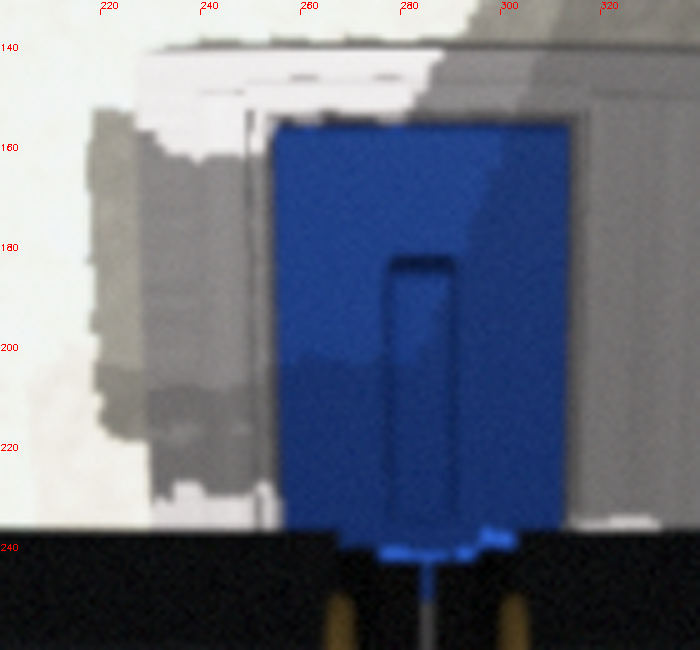

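```bash
python3 - <<'E'
from h import *
p,d,C=load('w3'); k=lambda a,b:(180+a/3,140+b/3)
print([atz(C,*k(a,b),65.5).round(1)[:2] for a,b in[(201,67),(404,66)]],atz(C,*k(300,165),84.5).round(1))
p,d,C=load('w4'); k=lambda a,b:(200+a/5,130+b/5)
print([atz(C,*k(a,b),65.5).round(1)[:2] for a,b in[(273,127),(570,127)]],atz(C,*k(422,268),84.5).round(1))
E
```

```text
[array([ 483.9, -140.4]), array([476.9, -90. ])] [ 501.8 -112.7   84.5]
[array([ 484.1, -140.8]), array([477.4, -89.6])] [ 502.4 -112.3   84.5]
```

```bash
python3 - <<'E'
from h import *
print(arm.tip_extent)
p,d,C=load('w4')
for v in range(232,256,3):
  print(v,[ (atd(C,u,v,d[v,u])-[526,-109.4,165]).round(0).tolist() for u in(272,284,296)])
p,d,C=load('w3')
for v in range(236,262,3):
  print(v,[ (atd(C,u,v,d[v,u])-[524.4,-107.2,126.8]).round(0).tolist() for u in(235,240,246,322,328)])
E
```

```text
14.0
232 [[26.0, -8.0, -100.0], [18.0, 2.0, -80.0], [23.0, 14.0, -101.0]]
235 [[29.0, -8.0, -101.0], [27.0, 3.0, -100.0], [25.0, 14.0, -100.0]]
238 [[31.0, -7.0, -100.0], [30.0, 4.0, -100.0], [28.0, 15.0, -100.0]]
241 [[-11.0, -7.0, 24.0], [33.0, 4.0, -100.0], [-13.0, 5.0, 25.0]]
244 [[-11.0, -7.0, 29.0], [-10.0, -1.0, 25.0], [-12.0, 5.0, 29.0]]
247 [[-11.0, -7.0, 33.0], [-10.0, -1.0, 28.0], [-12.0, 5.0, 34.0]]
250 [[-11.0, -7.0, 37.0], [-10.0, -1.0, 33.0], [-12.0, 5.0, 37.0]]
253 [[-11.0, -7.0, 41.0], [-10.0, -1.0, 37.0], [-12.0, 4.0, 41.0]]
236 [[25.0, -38.0, -78.0], [24.0, -34.0, -78.0], [25.0, -29.0, -82.0], [15.0, 35.0, -78.0], [14.0, 40.0, -78.0]]
239 [[-8.0, -27.0, 21.0], [27.0, -34.0, -78.0], [28.0, -29.0, -83.0], [17.0, 35.0, -77.0], [17.0, 40.0, -78.0]]
242 [[-9.0, -26.0, 26.0], [-8.0, -24.0, 23.0], [-8.0, -21.0, 21.0], [20.0, 36.0, -78.0], [-13.0, 22.0, 21.0]]
245 [[-9.0, -25.0, 31.0], [-8.0, -23.0, 27.0], [-8.0, -20.0, 26.0], [23.0, 36.0, -79.0], [-14.0, 21.0, 27.0]]
248 [[-8.0, -25.0, 33.0], [-8.0, -23.0, 32.0], [-7.0, -20.0, 29.0], [25.0, 36.0, -78.0], [-14.0, 21.0, 32.0]]
251 [[-7.0, -25.0, 34.0], [-8.0, -22.0, 34.0], [-5.0, -20.0, 28.0], [28.0, 37.0, -78.0], [-13.0, 21.0, 34.0]]
254 [[-7.0, -24.0, 38.0], [-8.0, -22.0, 39.0], [-4.0, -19.0, 29.0], [-6.0, 20.0, 21.0], [-13.0, 20.0, 39.0]]
257 [[-7.0, -23.0, 43.0], [-7.0, -21.0, 41.0], [-3.0, -19.0, 29.0], [-4.0, 21.0, 21.0], [-13.0, 20.0, 42.0]]
260 [[-7.0, -23.0, 45.0], [-8.0, -21.0, 46.0], [-1.0, -19.0, 30.0], [-3.0, 21.0, 21.0], [-12.0, 19.0, 44.0]]
```

```bash
python3 - <<'E'
from h import *
s=arm.observe();print(s['ee_pos'],s['finger_gap'])
p,d,C=snap('scene','s2')
e=s['ee_pos']
for q in [e,e-[0,0,14],e+[0,0,21]]: print(proj(C,q))
u,v=proj(C,e).astype(int)
crop(p,max(0,u-60),max(0,v-60),u+60,v+60,6,'pics/s2a.png')
E
```

```text
[ 525.25941698 -109.22960582  164.03955299] 0.42981814498215964
[214.26798298 170.53136973]
[215.21783749 176.58066355]
[212.79753796 161.1666156 ]
```

View pics/s2a.png

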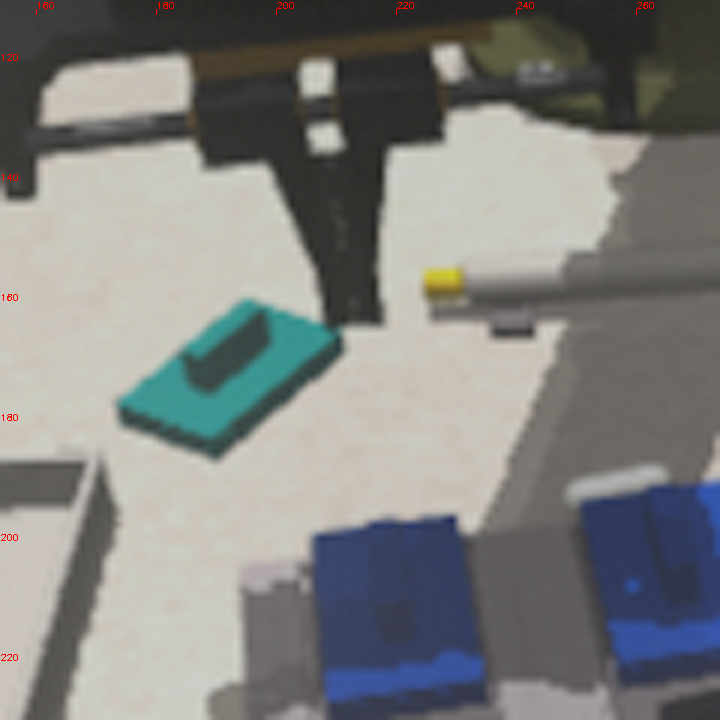

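```bash
python3 -m pendant '[[-0.2,[0,0,40],0],[-0.2,[0,0,40],0],[-0.2,[0,0,10],0],[-0.2,[0,0,5],0],[-0.2,[0,0,0],0]]';python3 -m pendant '[[-0.2,[0,0,4],0],[-0.2,[0,0,0],0]]';python3 -m pendant '[[-0.2,[0,0,4],0],[-0.2,[0,0,0],0]]'
```

```text
time_s: 4.45
ee_pos: [523.9, -109.1, 67.2]
tcp_rot: [-0.0, -0.064, 0.998, -0.0]
wrist_force: [0.7, -0.3, 0.7]
finger_gap: 31.1
time_s: 4.65
ee_pos: [524.6, -109.0, 64.0]
tcp_rot: [0.001, -0.064, 0.998, 0.0]
wrist_force: [-0.1, -1.0, 0.5]
finger_gap: 34.6
time_s: 4.85
ee_pos: [523.8, -108.8, 59.1]
tcp_rot: [0.0, -0.064, 0.998, 0.0]
wrist_force: [0.2, -0.1, -0.6]
finger_gap: 35.0
```

```bash
python3 -m pendant '[[-0.2,[0,0,4],0],[-0.2,[0,0,0],0]]';python3 -m pendant '[[-0.2,[0,0,2],0],[-0.2,[0,0,0],0]]';python3 -m pendant '[[-0.2,[0,0,2],0],[-0.2,[0,0,0],0]]'; python3 - <<'E'
from h import *
s=arm.observe();e=s['ee_pos']
p,d,C=snap('scene','s3')
u,v=proj(C,e).astype(int)
crop(p,max(0,u-60),max(0,v-60),u+60,v+60,6,'pics/s3a.png')
E
```

```text
time_s: 5.05
ee_pos: [523.4, -108.8, 54.6]
tcp_rot: [-0.0, -0.064, 0.998, 0.0]
wrist_force: [-0.8, 0.1, -0.6]
finger_gap: 34.7
time_s: 5.25
ee_pos: [523.6, -108.9, 52.8]
tcp_rot: [-0.0, -0.064, 0.998, 0.0]
wrist_force: [-0.4, -0.3, -0.1]
finger_gap: 34.9
time_s: 5.45
ee_pos: [523.6, -108.9, 50.8]
tcp_rot: [-0.0, -0.064, 0.998, 0.0]
wrist_force: [0.2, -0.2, -1.3]
finger_gap: 34.7
```

View pics/s3a.png

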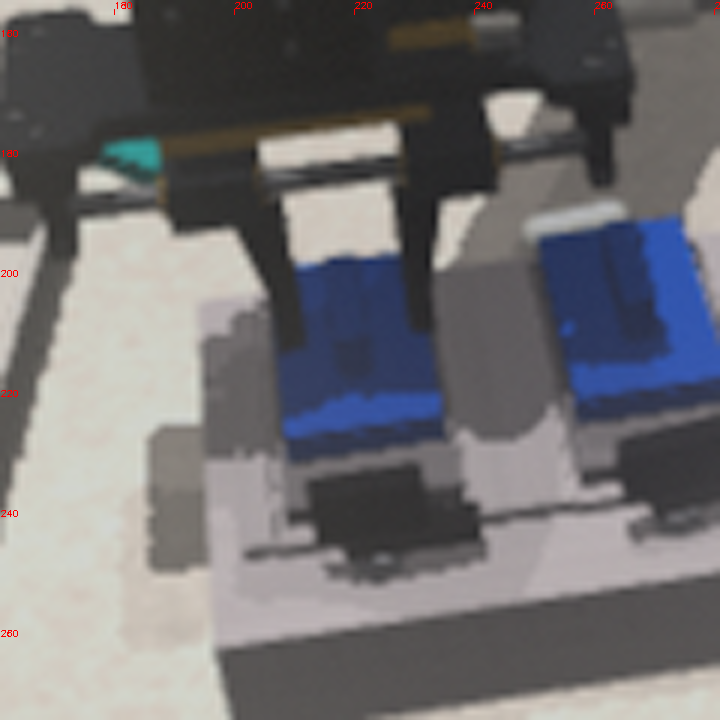

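```bash
python3 -m pendant '[[-1,[0,0,0],0],[-1,[0,0,0],0],[-1,[0,0,0],0],[-1,[0,0,0],0],[-1,[0,0,0],0]]';python3 -m pendant '[[-1,[0,0,-15],0],[-1,[0,0,-25],0],[-1,[0,0,-30],0],[-1,[0,0,-10],0],[-1,[0,0,0],0]]'; python3 - <<'E'
from h import *
s=arm.observe();e=s['ee_pos']
plan(583,-312,115,-2.4)
p,d,C=snap('scene','s4')
p,d,C=snap('wrist','w5')
E
```

```text
time_s: 6.0
ee_pos: [523.8, -109.1, 51.1]
tcp_rot: [0.0, -0.064, 0.998, -0.0]
wrist_force: [0.7, 0.0, -0.4]
finger_gap: 11.9
time_s: 6.5
ee_pos: [525.2, -109.1, 133.2]
tcp_rot: [0.002, -0.064, 0.998, 0.0]
wrist_force: [0.1, -0.4, -1.3]
finger_gap: 11.9
pos [ 525.2 -109.1  133.2] hd 97.39 tilt [ 4.2e-03  6.0e-04 -1.0e+00] gap 11.9 F [ 0.1 -0.4 -1.3] t 6.5
shift now-axes [ -31.2 -208.7   18.3] turn 99.79
shift after turn -200.3 66.3 18.2
```

View pics/s4.png

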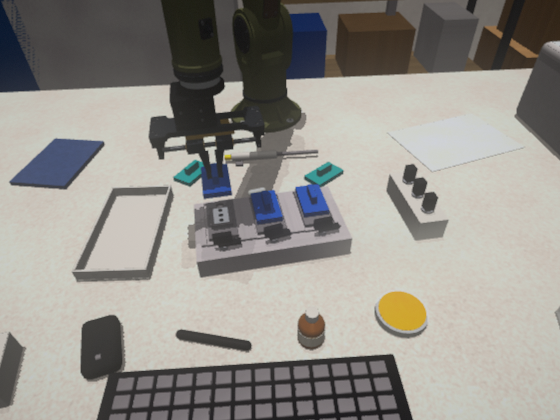

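```bash
python3 -m pendant '[[-1,[-6,-42,0],0],[-1,[-6,-42,0],0],[-1,[-6,-42,0],0],[-1,[-6,-42,0],0],[-1,[-6,-42,0],0]]';python3 -m pendant '[[-1,[0,0,4],8.4],[-1,[0,0,4],8.4],[-1,[0,0,4],8.4],[-1,[0,0,4],8.4],[-1,[0,0,4],8.4]]';python3 -m pendant '[[-1,[0,0,4],8.4],[-1,[0,0,4],8.4],[-1,[0,0,4],8.4],[-1,[0,0,4],8.4],[-1,[0,0,4],8.4]]';python3 -m pendant '[[-1,[0,0,0],8.4],[-1,[0,0,0],7.4],[-1,[0,0,0],0]]'; python3 - <<'E'
from h import *
s=arm.observe();e=s['ee_pos']
plan(583,-312,50,-2.4)
p,d,C=snap('top','t5')
p,d,C=snap('wrist','w6')
E
```

```text
time_s: 7.1
ee_pos: [579.9, -314.2, 128.8]
tcp_rot: [-0.001, -0.065, 0.998, 0.001]
wrist_force: [1.3, -0.8, 0.2]
finger_gap: 11.4
time_s: 7.6
ee_pos: [579.3, -312.9, 108.7]
tcp_rot: [-0.002, 0.301, 0.954, 0.0]
wrist_force: [-0.4, 0.1, -0.5]
finger_gap: 11.7
time_s: 8.1
ee_pos: [579.3, -312.8, 88.9]
tcp_rot: [-0.001, 0.622, 0.783, -0.001]
wrist_force: [0.3, 0.6, -0.7]
finger_gap: 12.0
time_s: 8.4
ee_pos: [579.4, -312.8, 89.0]
tcp_rot: [-0.001, 0.722, 0.692, -0.001]
wrist_force: [0.3, -0.6, -0.8]
finger_gap: 11.8
pos [ 579.4 -312.8   89. ] hd -2.45 tilt [-3.4e-03  3.0e-04 -1.0e+00] gap 11.8 F [ 0.3 -0.6 -0.8] t 8.4
shift now-axes [ 1.   3.7 39. ] turn -0.05
shift after turn 1.0 3.5 39.0
```

View pics/t5.png

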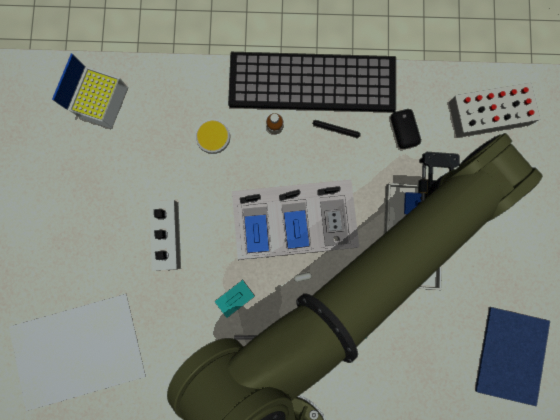

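View pics/w6.png

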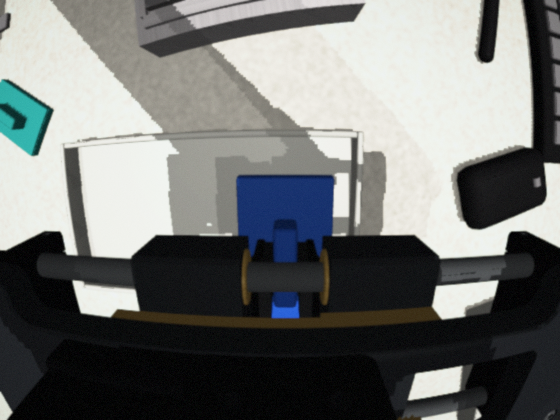

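```bash
python3 - <<'E'
from h import *
p,d,C=load('w6')
for u,v in [(65,143),(360,131),(352,190)]: print(u,v,atz(C,u,v,30).round(1))
for u,v in [(120,190),(285,200),(260,210),(305,185)]: print(u,v,atd(C,u,v,d[v,u]).round(1))
E
```

```text
65 143 [ 389.5 -236.8   30. ]
360 131 [ 637.2 -246.1   30. ]
352 190 [ 630.6 -291.    30. ]
120 190 [ 428.2 -286.2    3.7]
285 200 [ 579.8 -281.5  102.9]
260 210 [ 566.3 -286.2  103.7]
305 185 [ 590.6 -273.7  103.8]
```

```bash
python3 -m pendant '[[-1,[1,0,30],0],[-1,[0,0,30],0],[-1,[0,0,14],0],[-1,[0,0,5],0],[-1,[0,0,0],0]]';python3 -m pendant '[[-1,[0,0,2],0],[-1,[0,0,2],0],[-1,[0,0,0],0]]'
```

```text
time_s: 9.0
ee_pos: [580.4, -312.5, 11.9]
tcp_rot: [-0.0, 0.722, 0.692, -0.0]
wrist_force: [0.6, -0.4, 0.2]
finger_gap: 11.7
time_s: 9.3
ee_pos: [580.9, -312.5, 8.6]
tcp_rot: [0.0, 0.722, 0.692, 0.0]
wrist_force: [0.9, 0.8, -0.3]
finger_gap: 11.6
```

```bash
python3 -m pendant '[[-1,[0,0,3],0],[-1,[0,0,2],0],[-1,[0,0,0],0]]'; python3 -m pendant '[[-0.4,[0,0,0],0],[-0.4,[0,0,0],0],[-0.4,[0,0,0],0]]';python3 -m pendant '[[-0.4,[0,0,-30],0],[-0.4,[0,0,-40],0],[-0.2,[0,0,-40],0],[-0.2,[0,0,0],0]]'; python3 - <<'E'
from h import *
s=arm.observe();e=s['ee_pos']
plan(512,-13.7,110,97.4)
p,d,C=snap('wrist','w7')
E
```

```text
time_s: 9.6
ee_pos: [580.3, -312.1, 2.7]
tcp_rot: [-0.0, 0.722, 0.692, -0.0]
wrist_force: [-0.3, 0.3, -0.5]
finger_gap: 11.7
time_s: 9.9
ee_pos: [580.6, -312.4, 3.2]
tcp_rot: [0.0, 0.722, 0.692, 0.0]
wrist_force: [-1.1, -0.4, -0.5]
finger_gap: 23.6
time_s: 10.3
ee_pos: [583.2, -315.2, 119.2]
tcp_rot: [0.005, 0.722, 0.692, 0.002]
wrist_force: [0.2, -0.8, 0.7]
finger_gap: 32.6
pos [ 583.2 -315.2  119.2] hd -2.43 tilt [ 0.0086 -0.0045 -1.    ] gap 32.6 F [ 0.2 -0.8  0.7] t 10.3
shift now-axes [298.2 -84.    7.3] turn -99.83
shift after turn 31.8 308.1 9.2
```

View pics/w7.png

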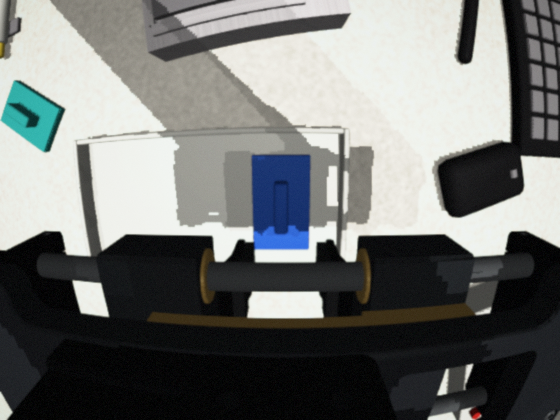

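```bash
python3 -m pendant '[[-0.2,[0,0,0],-8.32],[-0.2,[0,0,0],-8.32],[-0.2,[0,0,0],-8.32],[-0.2,[0,0,0],-8.32],[-0.2,[0,0,0],-8.32]]' >/dev/null;python3 -m pendant '[[-0.2,[0,0,0],-8.32],[-0.2,[0,0,0],-8.32],[-0.2,[0,0,0],-8.32],[-0.2,[0,0,0],-8.32],[-0.2,[0,0,0],-8.32]]' >/dev/null;python3 -m pendant '[[-0.2,[4.5,40,0],-8.32],[-0.2,[4.5,44,0],-8.32],[-0.2,[4.5,44,0],0],[-0.2,[4.5,44,0],0],[-0.2,[4.5,44,0],0]]'; python3 - <<'E'
from h import *
plan(512,-13.7,110,97.4)
E
```

```text
time_s: 11.85
ee_pos: [546.8, -96.8, 111.8]
tcp_rot: [-0.001, -0.065, 0.998, 0.0]
wrist_force: [1.2, 0.2, 0.2]
finger_gap: 35.0
pos [546.8 -96.8 111.8] hd 97.44 tilt [-1.8e-03  3.0e-04 -1.0e+00] gap 35.0 F [1.2 0.2 0.2] t 11.8
shift now-axes [23.7 87.   1.8] turn 0.04
shift after turn 23.8 86.9 1.8
```

```bash
python3 -m pendant '[[-0.2,[12,43,0],0],[-0.2,[12,43,0],0],[-0.2,[0,0,0],0]]'; python3 - <<'E'
from h import *
plan(512,-13.7,51,97.4)
p,d,C=snap('wrist','w8')
crop(p,180,140,400,290,3,'pics/w8a.png')
E
```

```text
time_s: 12.15
ee_pos: [510.4, -9.1, 111.5]
tcp_rot: [-0.002, -0.07, 0.998, 0.002]
wrist_force: [0.5, -0.2, 0.2]
finger_gap: 34.8
pos [510.4  -9.1 111.5] hd 98.01 tilt [-0.0039  0.0041 -1.    ] gap 34.8 F [ 0.5 -0.2  0.2] t 12.2
shift now-axes [-1.2 -5.  60.5] turn 0.61
shift after turn -1.0 -4.7 60.5
```

View pics/w8a.png

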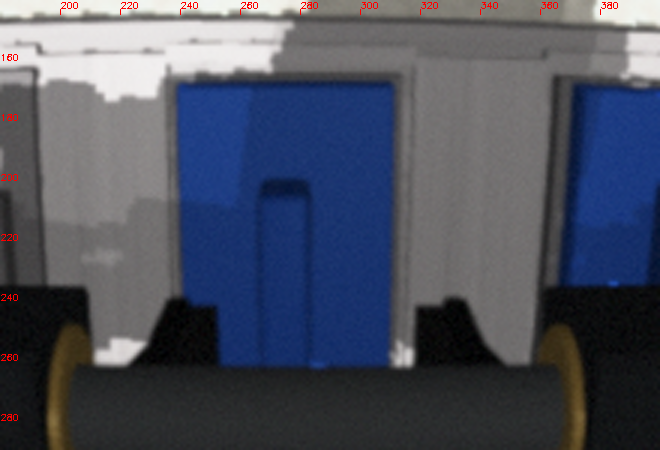

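```bash
python3 -m pendant '[[-0.2,[-1,-2.5,25],0.3],[-0.2,[0,-2,25],0],[-0.2,[0,0,5],0],[-0.2,[0,0,0],0]]'; python3 - <<'E'
from h import *
plan(512,-13.7,51,97.4)
p,d,C=snap('wrist','w9')
E
```

```text
time_s: 12.6
ee_pos: [514.0, -22.4, 57.1]
tcp_rot: [-0.001, -0.061, 0.998, -0.001]
wrist_force: [0.4, 0.6, 0.5]
finger_gap: 35.2
pos [514.  -22.4  57.1] hd 97.02 tilt [-0.0025 -0.0014 -1.    ] gap 35.2 F [0.4 0.6 0.5] t 12.6
shift now-axes [0.9 8.9 6.1] turn -0.38
shift after turn 0.9 8.9 6.1
```

View pics/w9.png

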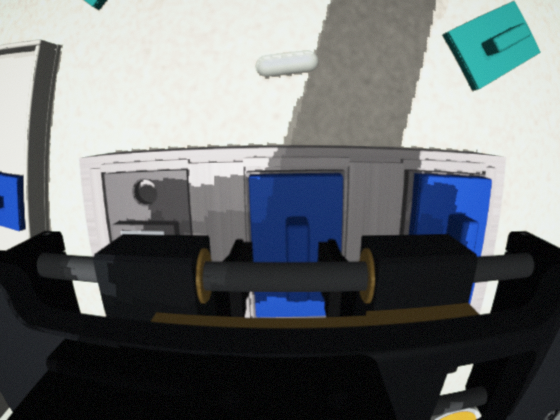

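```bash
python3 -m pendant '[[-0.2,[0,4,0],-0.3],[-0.2,[0,4,0],0],[-0.2,[0,0,0],0],[-0.2,[0,0,0],0]]'; python3 - <<'E'
from h import *
plan(512,-13.7,51,97.4)
E
```

```text
time_s: 13.05
ee_pos: [514.2, -12.7, 58.5]
tcp_rot: [0.0, -0.065, 0.998, 0.0]
wrist_force: [-0.4, -0.6, -0.4]
finger_gap: 35.1
pos [514.2 -12.7  58.5] hd 97.47 tilt [ 9.e-04  4.e-04 -1.e+00] gap 35.1 F [-0.4 -0.6 -0.4] t 13.1
shift now-axes [ 2.3 -0.7  7.5] turn 0.07
shift after turn 2.3 -0.7 7.5
```

```bash
python3 -m pendant '[[-0.2,[2,-0.7,4],0],[-0.2,[0,0,3],0],[-0.2,[0,0,0],0],[-1,[0,0,0],0],[-1,[0,0,0],0]]';python3 -m pendant '[[-1,[0,0,0],0],[-1,[0,0,0],0],[-1,[0,0,0],0],[-1,[0,0,-15],0],[-1,[0,0,-25],0]]';python3 -m pendant '[[-1,[0,0,-30],0],[-1,[0,0,-10],0],[-1,[0,0,0],0]]'; python3 - <<'E'
from h import *
plan(510.5,-311.4,100,-2.2)
E
```

```text
time_s: 13.55
ee_pos: [512.1, -14.2, 51.1]
tcp_rot: [0.0, -0.065, 0.998, -0.0]
wrist_force: [0.5, -0.1, 0.0]
finger_gap: 25.5
time_s: 14.05
ee_pos: [510.3, -14.1, 90.0]
tcp_rot: [-0.002, -0.065, 0.998, -0.0]
wrist_force: [0.5, 0.4, -0.2]
finger_gap: 11.6
time_s: 14.35
ee_pos: [513.2, -13.9, 132.3]
tcp_rot: [0.002, -0.065, 0.998, 0.0]
wrist_force: [-0.8, -0.0, 0.0]
finger_gap: 11.9
pos [513.2 -13.9 132.3] hd 97.44 tilt [ 0.0032  0.0012 -1.    ] gap 11.9 F [-0.8 -0.   0. ] t 14.3
shift now-axes [  41.3 -294.7   32. ] turn 99.64
shift after turn -297.4 8.8 32.3
```

```bash
python3 -m pendant '[[-1,[6,-42,0],0],[-1,[6,-42,0],0],[-1,[6,-42,0],0],[-1,[6,-42,0],0],[-1,[6,-42,0],0]]' >/dev/null;python3 -m pendant '[[-1,[6,-42,0],0],[-1,[5,-42,0],0],[-1,[0,0,3],8.3],[-1,[0,0,4],8.3],[-1,[0,0,4],8.3]]';python3 -m pendant '[[-1,[0,0,4],8.3],[-1,[0,0,4],8.3],[-1,[0,0,4],8.3],[-1,[0,0,4],8.3],[-1,[0,0,4],8.3]]' >/dev/null;python3 -m pendant '[[-1,[0,0,0],8.3],[-1,[0,0,0],8.3],[-1,[0,0,0],8.3],[-1,[0,0,0],8.3],[-1,[0,0,0],0]]'; python3 - <<'E'
from h import *
plan(510.5,-311.4,6,-2.2)
p,d,C=snap('wrist','w10')
E
```

```text
time_s: 15.35
ee_pos: [508.0, -311.2, 117.9]
tcp_rot: [-0.001, 0.156, 0.988, 0.0]
wrist_force: [0.6, 0.2, -1.2]
finger_gap: 11.9
time_s: 16.35
ee_pos: [508.4, -310.5, 98.3]
tcp_rot: [-0.001, 0.721, 0.693, -0.001]
wrist_force: [-0.2, -0.8, -0.9]
finger_gap: 11.7
pos [ 508.4 -310.5   98.3] hd -2.21 tilt [-2.7e-03  1.0e-04 -1.0e+00] gap 11.7 F [-0.2 -0.8 -0.9] t 16.4
shift now-axes [-0.8  2.4 92.3] turn -0.01
shift after turn -0.8 2.1 92.3
```

View pics/w10.png

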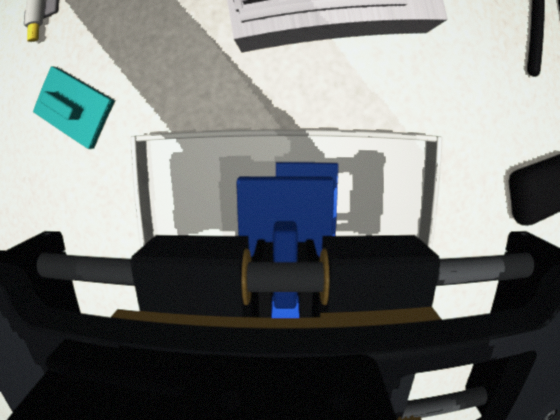

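```bash
python3 -m pendant '[[-1,[-1,-2,35],0],[-1,[0,0,35],0],[-1,[0,0,15],0],[-1,[0,0,5],0],[-1,[0,0,0],0]]';python3 -m pendant '[[-1,[0,0,3],0],[-1,[0,0,2],0],[-1,[0,0,0],0],[-0.4,[0,0,0],0],[-0.4,[0,0,0],0]]'; python3 -m pendant '[[-0.4,[0,0,0],0],[-0.4,[0,0,-30],0],[-0.4,[0,0,-40],0],[-0.2,[0,0,-40],0],[-0.2,[0,0,0],0]]'; python3 - <<'E'
from h import *
plan(499.5,81,110,97.4)
p,d,C=snap('wrist','w11')
E
```

```text
time_s: 16.9
ee_pos: [503.8, -311.8, 17.6]
tcp_rot: [-0.005, 0.72, 0.694, 0.002]
wrist_force: [-26.2, 19.0, 67.6]
finger_gap: 15.4
time_s: 17.4
ee_pos: [500.2, -311.8, 16.5]
tcp_rot: [-0.008, 0.72, 0.694, 0.002]
wrist_force: [-44.8, 28.1, 105.4]
finger_gap: 22.7
time_s: 17.9
ee_pos: [509.8, -314.4, 120.0]
tcp_rot: [0.004, 0.719, 0.695, 0.002]
wrist_force: [0.6, 0.2, -0.1]
finger_gap: 32.7
pos [ 509.8 -314.4  120. ] hd -2.02 tilt [ 0.0079 -0.0035 -1.    ] gap 32.7 F [ 0.6  0.2 -0.1] t 17.9
shift now-axes [394.8 -24.2   8.6] turn -99.42
shift after turn -40.8 393.4 10.0
```

View pics/w11.png

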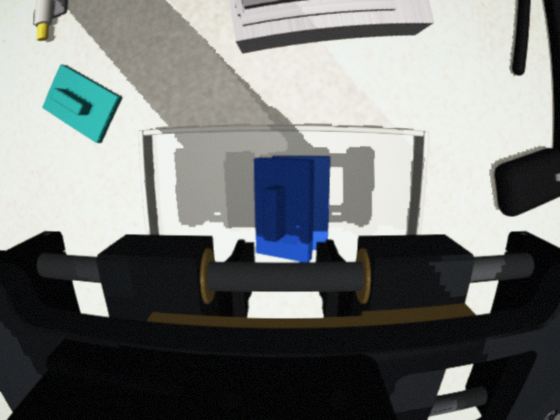

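```bash
python3 - <<'E'
from h import *
p,d,C=load('w11')
crop(p,130,110,440,270,2,'pics/w11a.png')
for u,v in [(270,180),(320,180),(274,200),(318,230),(290,250),(310,200),(305,240)]: print(u,v,atd(C,u,v,d[v,u]).round(1))
p,d,C=snap('scene','s5'); crop(p,60,150,280,300,3,'pics/s5a.png')
E
```

```text
270 180 [ 497.7 -287.8   27.7]
320 180 [ 541.9 -291.3   14.9]
274 200 [ 501.2 -300.    52.5]
318 230 [ 539.4 -337.5   16.5]
290 250 [ 512.6 -348.4   36.9]
310 200 [ 530.5 -303.8   39.8]
305 240 [ 525.5 -337.5   43.1]
```

View pics/w11a.png

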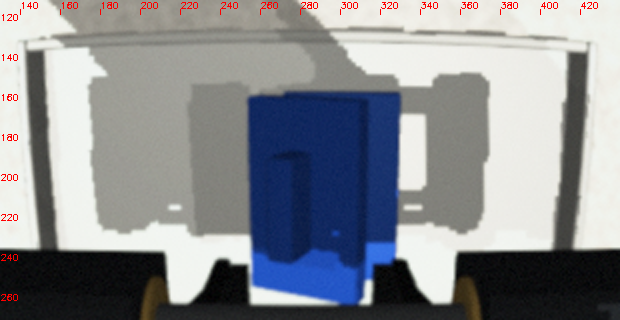

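View pics/s5a.png

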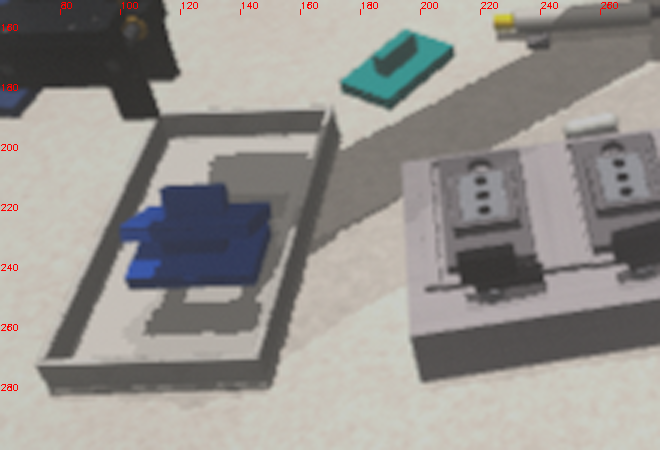

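```bash
python3 - <<'E'
from h import *
plan(503.5,-314.5,27,-2.2)
E
python3 -m pendant '[[-0.2,[0,-6,30],0],[-0.2,[0,0,30],0],[-0.2,[0,0,20],0],[-0.2,[0,0,0],0]]';python3 - <<'E'
from h import *
plan(503.5,-314.5,27,-2.2)
p,d,C=snap('wrist','w12'); crop(p,180,140,400,290,3,'pics/w12a.png')
E
```

```text
pos [ 507.7 -311.9  115.4] hd -2.04 tilt [ 1.7e-03  3.0e-04 -1.0e+00] gap 34.1 F [ 0.1  0.2 -0.6] t 18.0
shift now-axes [-2.8 -4.2 88.4] turn 0.16
shift after turn -2.8 -4.1 88.4
time_s: 18.4
ee_pos: [498.1, -309.4, 30.5]
tcp_rot: [-0.004, 0.72, 0.694, -0.002]
wrist_force: [0.3, 0.4, 0.2]
finger_gap: 34.7
pos [ 498.1 -309.4   30.5] hd -2.11 tilt [-0.0075  0.0035 -1.    ] gap 34.7 F [0.3 0.4 0.2] t 18.4
shift now-axes [-4.9  5.6  3.5] turn 0.09
shift after turn -4.9 5.6 3.5
```

View pics/w12a.png

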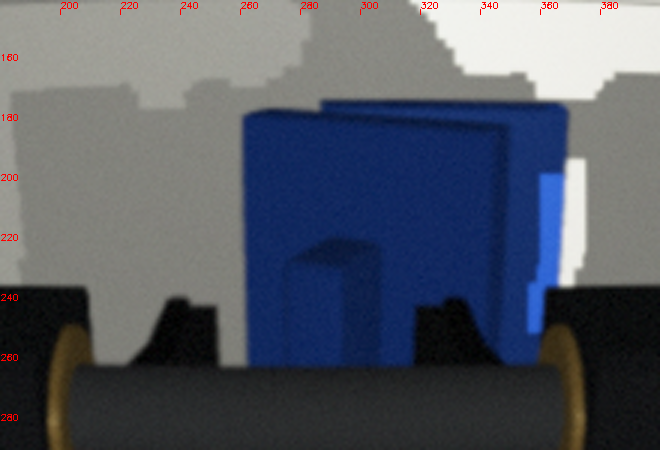

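```bash
python3 - <<'E'
from h import *
p,d,C=load('w12')
for u,v in [(283,232),(283,229),(290,224),(270,190),(330,190)]: print(u,v,atd(C,u,v,d[v,u]).round(1))
plan(501,-314.5,27,-2.2)
E
```

```text
283 232 [ 496.7 -293.6   50.7]
283 229 [ 496.8 -292.4   49.2]
290 224 [ 500.5 -291.7   42.7]
270 190 [ 489.5 -275.6   25.1]
330 190 [ 522.8 -274.1   40.2]
pos [ 499.3 -310.6   32.6] hd -2.14 tilt [-0.0048  0.0017 -1.    ] gap 34.9 F [ 1.5 -1.   0.4] t 18.4
shift now-axes [-3.9  1.8  5.6] turn 0.06
shift after turn -3.9 1.8 5.6
```

```bash
python3 -m pendant '[[-0.2,[-4,0,4],0],[-0.2,[0,0,0],0],[-1,[0,0,0],0],[-1,[0,0,0],0]]'; python3 -m pendant '[[-1,[0,0,0],0],[-1,[0,0,0],0]]'
```

```text
time_s: 18.85
ee_pos: [501.6, -315.9, 31.7]
tcp_rot: [0.0, 0.72, 0.694, 0.0]
wrist_force: [-0.2, -0.9, 0.4]
finger_gap: 25.9
time_s: 19.05
ee_pos: [501.4, -315.5, 31.3]
tcp_rot: [0.0, 0.72, 0.694, 0.0]
wrist_force: [0.2, -0.2, -0.3]
finger_gap: 10.5
```

```bash
python3 -m pendant '[[-0.3,[0,0,0],0],[-0.3,[0,0,0],0],[-0.3,[-1,-1,4],0],[-0.3,[0,0,0],0]]'; python3 -m pendant '[[-1,[0,0,0],0],[-1,[0,0,0],0],[-1,[0,0,0],0],[-1,[0,0,0],0]]';python3 - <<'E'
from h import *
plan(501,-314.5,27,-2.2)
p,d,C=snap('wrist','w13'); crop(p,180,140,400,290,3,'pics/w13a.png')
E
```

```text
time_s: 19.45
ee_pos: [499.5, -316.5, 26.4]
tcp_rot: [-0.0, 0.72, 0.693, -0.0]
wrist_force: [-0.4, 0.3, -0.1]
finger_gap: 28.5
time_s: 19.85
ee_pos: [500.0, -316.6, 27.0]
tcp_rot: [-0.0, 0.72, 0.694, 0.0]
wrist_force: [-0.3, 0.1, -1.0]
finger_gap: 11.6
pos [ 500.  -316.6   27. ] hd -2.18 tilt [-1.e-04  1.e-04 -1.e+00] gap 11.6 F [-0.3  0.1 -1. ] t 19.9
shift now-axes [2.1 0.9 0. ] turn 0.02
shift after turn 2.1 0.9 0.0
```

View pics/w13a.png

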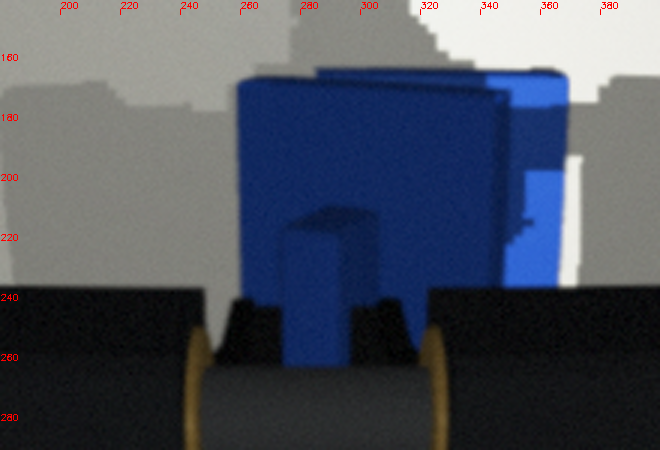

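```bash
python3 -m pendant '[[-1,[0,0,-10],0],[-1,[0,0,-20],0],[-1,[0,0,-30],0],[-1,[0,0,0],0],[-1,[0,0,0],0]]';python3 - <<'E'
from h import *
a=np.radians(-2.2);t=-75;print(510.5+t*np.cos(a),-311.4+t*np.sin(a))
plan(435.5,-308.5,27,-2.2)
p,d,C=snap('wrist','w14')
p,d,C=snap('scene','s6'); crop(p,60,130,280,290,3,'pics/s6a.png')
E
```

```text
time_s: 20.4
ee_pos: [500.7, -316.8, 88.0]
tcp_rot: [0.001, 0.72, 0.694, 0.001]
wrist_force: [-0.6, 0.6, -0.5]
finger_gap: 11.8
435.5552812692034 -308.520914318436
pos [ 500.7 -316.8   88. ] hd -2.17 tilt [ 2.e-03 -2.e-04 -1.e+00] gap 11.8 F [-0.6  0.6 -0.5] t 20.4
shift now-axes [  5.8 -65.6  60.9] turn 0.03
shift after turn 5.8 -65.5 61.0
```

View pics/w14.png

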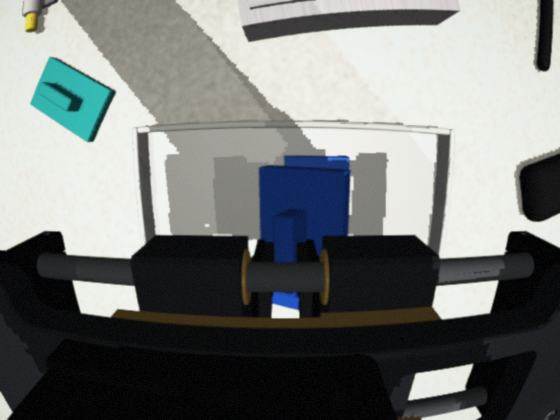

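View pics/s6a.png

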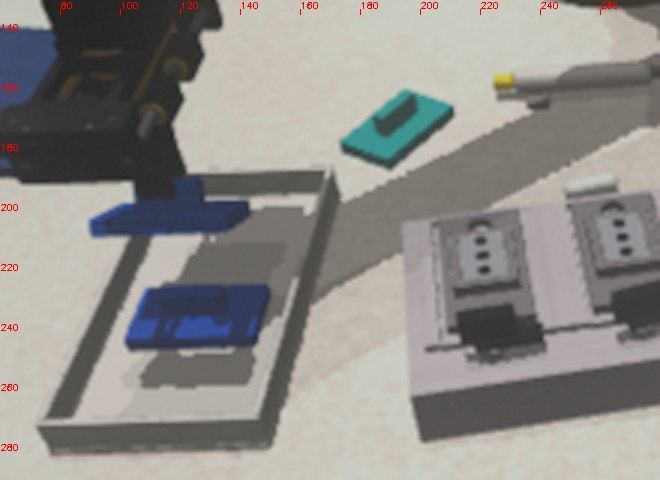

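```bash
python3 -m pendant '[[-1,[3,-32,0],0],[-1,[3,-32,0],0],[-1,[0,0,20],0],[-1,[0,0,20],0],[-1,[0,0,0],0]]';python3 -m pendant '[[-1,[0,0,10],0],[-1,[0,0,5],0],[-1,[0,0,0],0]]';python3 - <<'E'
from h import *
plan(435.5,-308.5,27,-2.2)
E
```

```text
time_s: 21.0
ee_pos: [434.1, -306.2, 44.4]
tcp_rot: [-0.003, 0.72, 0.694, -0.001]
wrist_force: [0.1, 0.1, -0.1]
finger_gap: 11.7
time_s: 21.3
ee_pos: [436.0, -308.1, 31.5]
tcp_rot: [-0.0, 0.72, 0.694, -0.0]
wrist_force: [-0.7, -0.7, -0.6]
finger_gap: 12.2
pos [ 436.  -308.1   31.5] hd -2.18 tilt [-1.3e-03 -1.0e-04 -1.0e+00] gap 12.2 F [-0.7 -0.7 -0.6] t 21.3
shift now-axes [-0.4 -0.5  4.5] turn 0.02
shift after turn -0.4 -0.5 4.5
```

```bash
python3 -m pendant '[[-1,[0,0,3],0],[-1,[0,0,0],0]]';python3 -m pendant '[[-0.2,[0,0,0],0],[-0.2,[0,0,0],0],[-0.2,[0,0,0],0],[-0.2,[0,0,0],0]]';python3 -m pendant '[[-0.2,[0,0,-30],0],[-0.2,[0,0,-40],0],[-0.2,[0,0,-30],0],[-0.2,[0,0,0],0]]';python3 - <<'E'
from h import *
plan(499.5,81,110,97.4)
p,d,C=snap('wrist','w15')
crop(p,130,100,450,270,2,'pics/w15a.png')
E
```

```text
time_s: 21.5
ee_pos: [436.4, -308.2, 29.0]
tcp_rot: [0.0, 0.72, 0.694, -0.0]
wrist_force: [-0.2, 1.0, -0.7]
finger_gap: 11.9
time_s: 21.9
ee_pos: [436.5, -308.2, 29.2]
tcp_rot: [0.0, 0.72, 0.694, 0.0]
wrist_force: [0.1, -0.1, -0.5]
finger_gap: 32.5
time_s: 22.3
ee_pos: [438.8, -310.1, 133.0]
tcp_rot: [0.003, 0.72, 0.694, 0.002]
wrist_force: [0.9, 0.0, 0.7]
finger_gap: 34.9
pos [ 438.8 -310.1  133. ] hd -2.18 tilt [ 0.0074 -0.002  -1.    ] gap 34.9 F [0.9 0.  0.7] t 22.3
shift now-axes [393.2  45.6  22.7] turn -99.58
shift after turn -110.6 380.0 23.0
```

View pics/w15a.png

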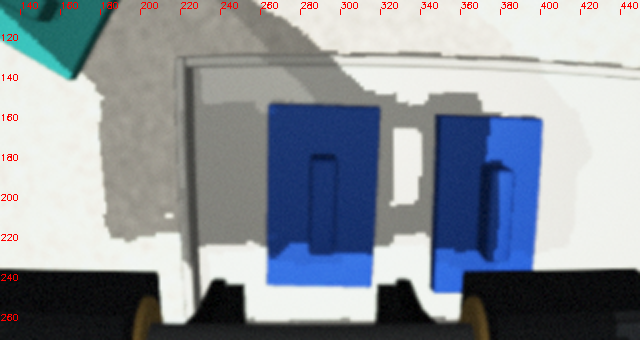

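```bash
python3 - <<'E'
from h import *
p,d,C=load('w15')
for u,v in [(382,204),(292,204)]: print(atd(C,u,v,d[v,u]).round(1))
for a,b in [(436,115),(541,119),(267,103),(380,107)]:print(atz(C,130+a/2,100+b/2,17).round(1))
E
python3 -m pendant '[[-0.2,[40,0,0],-8.3],[-0.2,[40,0,0],-8.3],[-0.2,[40,0,0],-8.3],[-0.2,[0,0,0],-8.3],[-0.2,[0,0,0],-8.3]]' >/dev/null;python3 -m pendant '[[-0.2,[0,0,0],-8.3],[-0.2,[0,0,0],-8.3],[-0.2,[0,0,0],-8.3],[-0.2,[0,0,0],-8.3],[-0.2,[0,0,0],-8.3]]' >/dev/null;python3 -m pendant '[[-0.2,[0,0,0],-8.3],[-0.2,[0,0,0],-8.3],[-0.2,[0,0,0],0]]'; python3 - <<'E'
from h import *
plan(499.5,81,110,97.4)
E
```

```text
[ 527.  -309.3   35.7]
[ 444.9 -306.3   35.4]
[ 498.9 -268.2   17. ]
[ 551.1 -270.5   17. ]
[ 421.  -260.2   17. ]
[ 472.7 -263.9   17. ]
time_s: 23.65
ee_pos: [422.8, -189.3, 128.1]
tcp_rot: [-0.001, -0.065, 0.998, 0.0]
wrist_force: [-0.2, -0.8, -0.2]
finger_gap: 34.9
pos [ 422.8 -189.3  128.1] hd 97.47 tilt [-1.7e-03  2.0e-04 -1.0e+00] gap 34.9 F [-0.2 -0.8 -0.2] t 23.6
shift now-axes [-111.2  258.    18. ] turn 0.07
shift after turn -110.9 258.1 18.1
```

```bash
python3 -m pendant '[[-0.2,[-18,40,2],0],[-0.2,[-18,40,2],0],[-0.2,[-18,40,2],0],[-0.2,[-18,40,2],0],[-0.2,[-18,40,2],0]]' >/dev/null;python3 -m pendant '[[-0.2,[-18,40,2],0],[-0.2,[0,10,2],0],[-0.2,[0,0,0],0],[-0.2,[0,0,0],0]]'; python3 - <<'E'
from h import *
plan(499.5,81,51,97.4)
p,d,C=snap('wrist','w16')
E
```

```text
time_s: 24.55
ee_pos: [497.8, 70.7, 114.5]
tcp_rot: [-0.001, -0.063, 0.998, -0.001]
wrist_force: [0.3, -0.0, -0.1]
finger_gap: 35.0
pos [497.8  70.7 114.5] hd 97.27 tilt [-0.0011 -0.0012 -1.    ] gap 35.0 F [ 0.3 -0.  -0.1] t 24.6
shift now-axes [-3.  10.1 63.5] turn -0.13
shift after turn -3.0 10.0 63.5
```

View pics/w16.png

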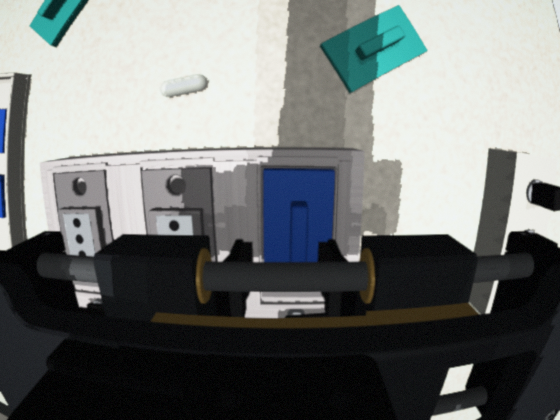

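```bash
python3 -m pendant '[[-0.2,[-2,8,20],0],[-0.2,[0,0,25],0],[-0.2,[0,0,5],0],[-0.2,[0,0,0],0],[-0.2,[0,0,0],0]]'; python3 - <<'E'
from h import *
plan(499.5,81,51,97.4)
E
```

```text
time_s: 25.1
ee_pos: [500.1, 79.6, 66.1]
tcp_rot: [0.001, -0.064, 0.998, 0.0]
wrist_force: [0.1, -0.2, 0.4]
finger_gap: 34.7
pos [500.1  79.6  66.1] hd 97.31 tilt [ 1.3e-03  7.0e-04 -1.0e+00] gap 34.7 F [ 0.1 -0.2  0.4] t 25.1
shift now-axes [ 0.4  1.5 15.1] turn -0.09
shift after turn 0.4 1.5 15.1
```

```bash
python3 -m pendant '[[-0.2,[0,1.5,8],0],[-0.2,[0,0,7],0],[-0.2,[0,0,0],0],[-1,[0,0,0],0],[-1,[0,0,0],0]]';python3 -m pendant '[[-1,[0,0,0],0],[-1,[0,0,0],0],[-1,[0,0,0],0],[-1,[0,0,-15],0],[-1,[0,0,-25],0]]';python3 -m pendant '[[-1,[0,0,-30],0],[-1,[0,0,-10],0],[-1,[0,0,0],0],[-1,[0,0,0],0]]'; python3 - <<'E'
from h import *
plan(592,-314.5,120,-2.2)
E
```

```text
time_s: 25.6
ee_pos: [499.4, 81.9, 50.2]
tcp_rot: [0.0, -0.065, 0.998, -0.0]
wrist_force: [-0.1, 0.1, 1.3]
finger_gap: 25.5
time_s: 26.1
ee_pos: [497.9, 81.3, 90.0]
tcp_rot: [-0.001, -0.064, 0.998, -0.001]
wrist_force: [-0.5, 0.6, -0.6]
finger_gap: 11.8
time_s: 26.5
ee_pos: [498.7, 82.0, 129.6]
tcp_rot: [-0.0, -0.065, 0.998, 0.0]
wrist_force: [0.1, -0.3, -0.8]
finger_gap: 11.9
pos [498.7  82.  129.6] hd 97.44 tilt [-7.e-04  4.e-04 -1.e+00] gap 11.9 F [ 0.1 -0.3 -0.8] t 26.5
shift now-axes [ -41.2 -405.3    9.4] turn 99.64
shift after turn -392.7 108.5 9.6
```

```bash
python3 -m pendant '[[-1,[-4,-40,0],0],[-1,[-4,-40,0],0],[-1,[-4,-40,0],0],[-1,[-4,-40,0],0],[-1,[-4,-40,0],0]]' >/dev/null;python3 -m pendant '[[-1,[-4,-40,0],0],[-1,[-4,-40,0],0],[-1,[-4,-40,0],0],[-1,[-4,-40,0],0],[-1,[-4,-40,0],0]]';python3 -m pendant '[[-1,[0,0,0],8.3],[-1,[0,0,0],8.3],[-1,[0,0,0],8.3],[-1,[0,0,0],8.3],[-1,[0,0,0],8.3]]' >/dev/null;python3 -m pendant '[[-1,[0,0,4],8.3],[-1,[0,0,4],8.3],[-1,[0,0,4],8.3],[-1,[0,0,4],8.3],[-1,[0,0,4],8.3]]' >/dev/null;python3 -m pendant '[[-1,[0,0,0],8.3],[-1,[0,0,0],8.3],[-1,[0,0,0],0],[-1,[0,0,0],0]]'; python3 - <<'E'
from h import *
plan(592,-314.5,5,-2.2)
p,d,C=snap('wrist','w17')
E
```

```text
time_s: 27.5
ee_pos: [589.8, -310.7, 127.5]
tcp_rot: [-0.002, -0.065, 0.998, 0.001]
wrist_force: [-0.1, 0.6, -0.3]
finger_gap: 11.7
time_s: 28.9
ee_pos: [589.9, -309.5, 108.7]
tcp_rot: [-0.001, 0.719, 0.695, -0.001]
wrist_force: [0.1, -1.0, -1.0]
finger_gap: 12.0
pos [ 589.9 -309.5  108.7] hd -2.0 tilt [-2.e-03  4.e-04 -1.e+00] gap 12.0 F [ 0.1 -1.  -1. ] t 28.9
shift now-axes [ -5.    2.5 103.7] turn 0.2
shift after turn -4.9 2.3 103.7
```

View pics/w17.png

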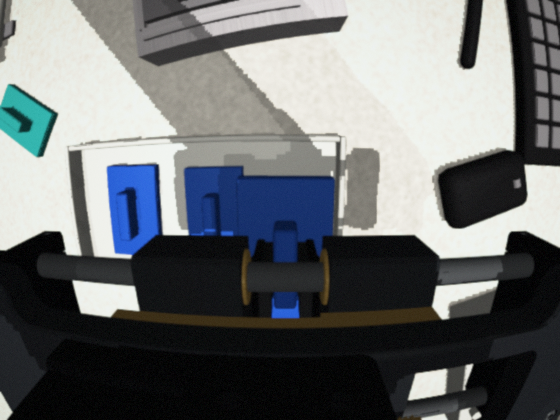

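```bash
python3 -m pendant '[[-1,[-5,2.5,30],0],[-1,[0,0,30],0],[-1,[0,0,10],0],[-1,[0,0,0],0],[-1,[0,0,0],0]]'; python3 - <<'E'
from h import *
plan(592,-314.5,5,-2.2)
E
```

```text
time_s: 29.45
ee_pos: [593.3, -315.2, 41.1]
tcp_rot: [0.001, 0.72, 0.694, 0.0]
wrist_force: [0.7, -0.4, -0.8]
finger_gap: 11.3
pos [ 593.3 -315.2   41.1] hd -2.14 tilt [ 1.e-03 -8.e-04 -1.e+00] gap 11.3 F [ 0.7 -0.4 -0.8] t 29.4
shift now-axes [ 0.7 -1.3 36.1] turn 0.06
shift after turn 0.7 -1.3 36.1
```

```bash
python3 -m pendant '[[-1,[0,0,15],0],[-1,[0,0,10],0],[-1,[0,0,0],0]]';python3 -m pendant '[[-1,[0,0,5],0],[-1,[0,0,0],0]]'; python3 -m pendant '[[-1,[0,0,5],0],[-1,[0,0,0],0]]'
```

```text
time_s: 29.75
ee_pos: [592.1, -313.7, 13.3]
tcp_rot: [-0.001, 0.72, 0.694, -0.0]
wrist_force: [-0.7, 1.0, -0.9]
finger_gap: 11.8
time_s: 29.95
ee_pos: [592.7, -314.5, 9.5]
tcp_rot: [-0.0, 0.72, 0.694, -0.0]
wrist_force: [0.2, -0.7, -1.1]
finger_gap: 11.9
time_s: 30.15
ee_pos: [592.7, -314.5, 4.5]
tcp_rot: [-0.0, 0.72, 0.694, -0.0]
wrist_force: [-0.3, -0.1, -0.6]
finger_gap: 11.6
```

```bash
python3 -m pendant '[[-0.4,[0,0,0],0],[-0.4,[0,0,0],0],[-0.4,[0,0,0],0],[-0.4,[0,0,-30],0],[-0.4,[0,0,-40],0]]'; python3 -m pendant '[[-0.4,[0,0,-30],0],[0,[0,0,0],0]]';python3 - <<'E'
from h import *
plan(520,-14,90,97.4)
p,d,C=snap('wrist','w18')
E
```

```text
time_s: 30.65
ee_pos: [591.6, -313.6, 73.8]
tcp_rot: [-0.002, 0.72, 0.694, -0.001]
wrist_force: [0.6, -0.2, -0.0]
finger_gap: 26.2
time_s: 30.85
ee_pos: [594.9, -317.1, 110.3]
tcp_rot: [0.004, 0.72, 0.693, 0.001]
wrist_force: [-0.6, -0.1, -0.4]
finger_gap: 29.0
pos [ 594.9 -317.1  110.3] hd -2.19 tilt [ 0.0072 -0.0037 -1.    ] gap 29.0 F [-0.6 -0.1 -0.4] t 30.9
shift now-axes [300.1 -86.6  18.7] turn -99.59
shift after turn 35.3 310.2 20.3
```

View pics/w18.png

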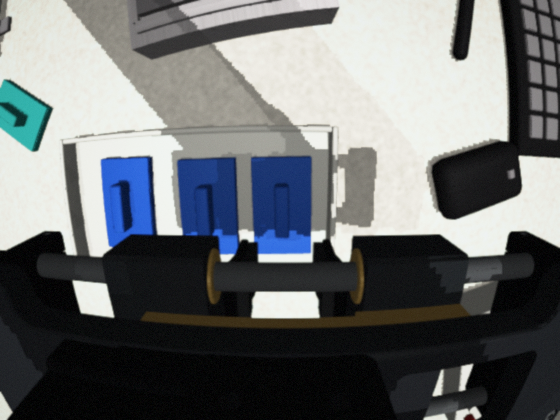

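Three covers lie flat in the tray. Now to the dock view.

```bash
python3 -m pendant '[[0,[0,0,0],-8.3],[0,[0,0,0],-8.3],[0,[0,0,0],-8.3],[0,[0,0,0],-8.3],[0,[0,0,0],-8.3]]' >/dev/null;python3 -m pendant '[[0,[0,0,0],-8.3],[0,[0,0,0],-8.3],[0,[0,0,0],-8.3],[0,[0,0,0],-8.3],[0,[0,0,0],-8.3]]' >/dev/null;python3 -m pendant '[[0,[5,40,0],-8.3],[0,[5,40,0],-8.3],[0,[5,40,0],0],[0,[5,40,0],0],[0,[5,40,0],0]]';python3 -m pendant '[[0,[5,40,0],0],[0,[5,40,0],0],[0,[0,0,0],0],[0,[0,0,0],0]]' ; python3 - <<'E'
from h import *
plan(530,-20,100,97.4)
E
```

```text
time_s: 32.4
ee_pos: [558.2, -115.3, 103.7]
tcp_rot: [-0.001, -0.065, 0.998, 0.0]
wrist_force: [1.9, 0.2, 0.3]
finger_gap: 43.3
time_s: 32.8
ee_pos: [538.6, -37.8, 104.3]
tcp_rot: [-0.001, -0.066, 0.998, 0.0]
wrist_force: [0.3, -1.0, -0.8]
finger_gap: 43.5
pos [538.6 -37.8 104.3] hd 97.61 tilt [-1.2e-03  3.0e-04 -1.0e+00] gap 43.5 F [ 0.3 -1.  -0.8] t 32.8
shift now-axes [ 6.2 18.8  4.3] turn 0.21
shift after turn 6.2 18.8 4.3
```

```bash
python3 -m pendant '[[0,[0,18,0],0.2],[0,[0,0,0],0],[0,[0,0,0],0],[0,[0,0,0],0]]' ; python3 - <<'E'
from h import *
plan(530,-20,100,97.4)
p,d,C=snap('wrist','w19'); plan(530,-20,100,97.4)
crop(p,130,115,430,245,2,'pics/w19a.png')
E
```

```text
time_s: 33.2
ee_pos: [537.0, -23.3, 104.9]
tcp_rot: [-0.0, -0.062, 0.998, -0.0]
wrist_force: [-0.1, 0.0, -0.5]
finger_gap: 43.6
pos [537.  -23.3 104.9] hd 97.11 tilt [-1.e-04 -1.e-03 -1.e+00] gap 43.6 F [-0.1  0.  -0.5] t 33.2
shift now-axes [6.5 4.1 4.9] turn -0.29
shift after turn 6.5 4.1 4.9
pos [537.  -23.1 105. ] hd 97.1 tilt [ 0.e+00 -7.e-04 -1.e+00] gap 43.3 F [-0.1  0.6 -0.4] t 33.2
shift now-axes [6.6 3.9 5. ] turn -0.3
shift after turn 6.6 4.0 5.0
```

View pics/w19a.png

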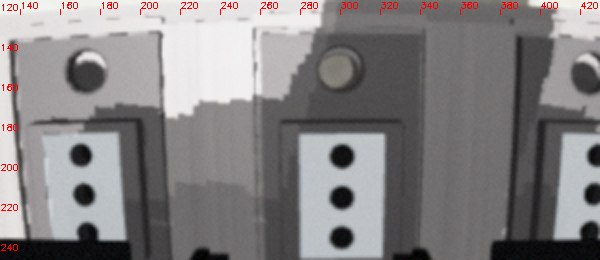

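```bash
python3 - <<'E'
from h import *
p,d,C=load('w19')
ims=[]
for x0 in (152,280,408):
    im=cv2.resize(p[130:172,x0:x0+42],None,fx=6,fy=6,interpolation=cv2.INTER_CUBIC)
    for k in range(0,42,10):
        cv2.putText(im,str(x0+k),(k*6,8),0,.3,(0,0,255));cv2.putText(im,str(130+k),(0,k*6+4),0,.3,(0,0,255))
        cv2.line(im,(k*6,0),(k*6,252),(0,0,120),1);cv2.line(im,(0,k*6),(252,k*6),(0,0,120),1)
    ims.append(im)
cv2.imwrite('pics/w19b.png',np.hstack(ims))
E
```

```text
(no output)
```

View pics/w19b.png

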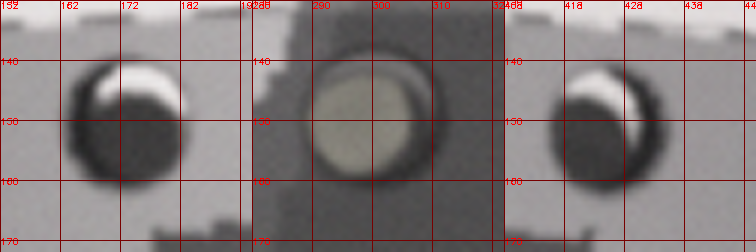

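```bash
python3 - <<'E'
from h import *
p,d,C=load('w19')
H={0:(172.5,150.7),1:(301,149.5),2:(424,151)}
W={}
for k,(u,v) in H.items(): W[k]=atz(C,u,v,53); print(k,W[k].round(1))
print('bottom1',atz(C,298,150,0).round(1))
print((W[2]-W[0])[:2],np.degrees(np.arctan2(-(W[2]-W[0])[0],(W[2]-W[0])[1])))
print(proj(C,[537,-23,122]))
crop(p,130,100,280,180,5,'pics/c1.png');crop(p,290,100,440,180,5,'pics/c2.png')
E
```

```text
0 [ 492.1 -112.5   53. ]
1 [481.2 -17.6  53. ]
2 [467.8  75.9  53. ]
bottom1 [484.6 -17.3   0. ]
[-24.31738777 188.39213476] 7.354989491423674
[283.532436   257.83582938]
```

View pics/c1.png

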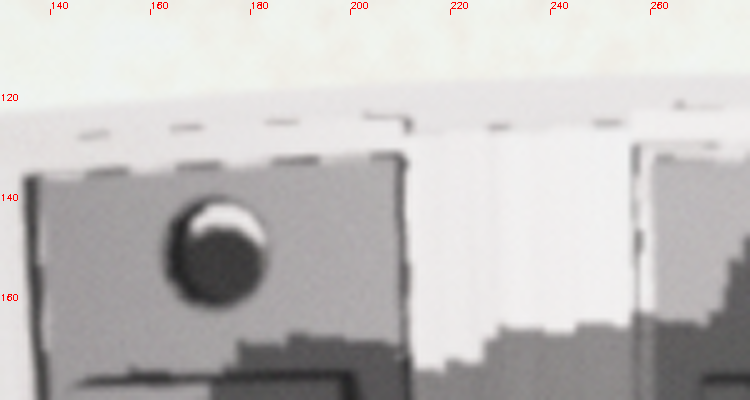

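View pics/c2.png

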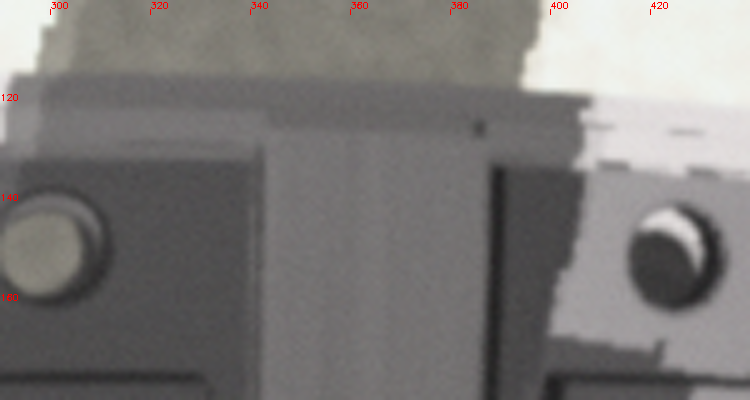

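```bash
python3 - <<'E'
from h import *
p,d,C=load('w19')
for c in (172,301,424):
    print(c)
    for v in range(137,165,2):
        print(v,' '.join('%4.0f'%atd(C,u,v,d[v,u])[2] for u in range(c-14,c+15,2)))
E
```

```text
172
137   52   52   53   53   52   51   51   52   53   53   52   52   52   52   51
139   52   52   51   52   52   52   51   51   52   51   51   51   50   51   52
141   52   53   52   53   51   51   47   44   45   44   53   51   51   52   52
143   52   52   52   52   50   47   43   44   44   44   44   43   53   53   52
145   51   53   52   52   46   44   42   43   43   42   44   45   50   52   52
147   50   52   51   50   46   43   40   31   28   19   14   43   44   52   53
149   52   51   51   49   46   39   33   28   23   17   11    6   45   52   52
151   52   52   53   50   46  287   32   27   20   15    9    4   43   52   52
153   53   51   51   50   47   34   30   25   20   15   10    6   -1   52   52
155   53   52   53   52   46   35   31   27   19   16   10    5   52   52   52
157   50   50   52   52   50   46   32   25   20   18   14   51   51   52   53
159   51   52   52   53   53   48   46   27   25   22   17   51   52   51   52
161   52   52   52   51   54   51   51   51   52   51   52   51   52   53   52
163   52   52   52   52   52   51   52   51   52   52   51   51   53 
[... 1529 characters left out ...]
 51   52   52   28   31   36   41   43   44   44   50   51   52   52
149   53   52   53   17   21   28   30   37   40   43   44   48   52   52   52
151   53   52   52   16   20   24   30   35   39   42   44   49   52   52   52
153   53   52   51   15   19   25   28   33   37   41   44   47   52   52   53
155   52   51   53   16   20   24   29   32   37   40   46   49   52   51   52
157   52   52   53   52   21   25   30   33   38   45   49   51   52   54   52
159   52   52   53   51   50   27   31   34   44   46   51   51   52   51   53
161   52   52   52   53   53   51   44   46   48   51   52   50   51   51   51
163   51   51   52   52   52   53   52   51   51   53   52   51   52   52   52
```

```bash
cat > holes.py <<'E'
from h import *
from scipy.optimize import least_squares
def fit(tag,guess=None):
    p,d,C=load(tag)
    G=guess or {0:(492.1,-112.5),1:(481.2,-17.6),2:(467.8,75.9)}
    P={}
    for k,g in G.items():
        u0,v0=proj(C,[g[0],g[1],53]).astype(int)
        pts=[]
        for v in range(v0-15,v0+16):
            for u in range(u0-16,u0+17):
                if 0<=u<560 and 0<=v<420 and 100<d[v,u]<330:
                    w=atd(C,u,v,d[v,u])
                    if np.hypot(w[0]-g[0],w[1]-g[1])<14: pts.append(w)
        P[k]=np.array(pts) if pts else np.zeros((0,3))
    return P,C
if __name__=='__main__':
    import sys
    P,C=fit(sys.argv[1])
    D={}
    for k,A in P.items():
        if len(A)==0: continue
        w=A[(A[:,2]>3)&(A[:,2]<39)]; cw=A[(A[:,2]>46.5)&(A[:,2]<50)]
        f=lambda c,X: np.hypot(X[:,0]-c[0],X[:,1]-c[1])-8
        r=least_squares(f,A[:,:2].mean(0)+[3,0],args=(w,),loss='soft_l1',f_scale=.7)
        low=A[A[:,2]<48.5]
        r2=least_squares(f,A[:,:2].mean(0),args=(cw,),loss='soft_l1',f_scale=.7)
        print(k,'dock',r.x.round(2),'rms',np.sqrt(np.mean(r.fun**2)).round(2),len(w),'carrier',r2.x.round(2),np.sqrt(np.mean(r2.fun**2)).round(2),len(cw),'off',(r2.x-r.x).round(1))
        D[k]=w
    def g(q):
        x,y,a=q; o=[]
        for k,w in D.items():
            c=np.array([x,y])+97*(k-1)*np.array([-np.sin(a),np.cos(a)]); o.append(np.hypot(w[:,0]-c[0],w[:,1]-c[1])-8)
        return np.concatenate(o)
    q=least_squares(g,[485,-17,.128],loss='soft_l1',f_scale=.7).x
    print('joint',q[:2].round(2),np.degrees(q[2]).round(2),[ (q[:2]+97*(k-1)*np.array([-np.sin(q[2]),np.cos(q[2])])).round(1).tolist() for k in range(3)])
E
python3 holes.py w19
```

```text
0 dock [ 496.4  -114.47] rms 0.33 158 carrier [ 491.86 -112.88] 0.31 36 off [-4.5  1.6]
1 dock [484.09 -18.61] rms 0.09 44 carrier [481.04 -18.47] 0.56 15 off [-3.   0.1]
2 dock [472.08  77.9 ] rms 0.35 135 carrier [468.05  77.42] 0.37 38 off [-4.  -0.5]
joint [484.2  -18.33] 7.22 [[496.4, -114.6], [484.2, -18.3], [472.0, 77.9]]
```

```bash
python3 - <<'E'
from h import *
plan(565,300,115,95)
E
python3 -m pendant '[[0,[-12,40,-3],0.5],[0,[-12,40,-3],0.5],[0,[-12,40,0],0.5],[0,[-12,40,0],0.5],[0,[-12,40,0],0]]';python3 -m pendant '[[0,[-10,40,0],0],[0,[0,40,0],0],[0,[0,40,0],0],[0,[0,0,0],0],[0,[0,0,0],0]]';python3 - <<'E'
from h import *
plan(565,300,115,95)
p,d,C=snap('wrist','w20')
E
```

```text
pos [537.  -23.1 105. ] hd 97.1 tilt [ 0.e+00 -7.e-04 -1.e+00] gap 43.3 F [-0.1  0.6 -0.4] t 33.2
shift now-axes [-67.7 317.1 -10.3] turn 2.1
shift after turn -56.0 319.4 -10.0
time_s: 33.75
ee_pos: [575.5, 184.6, 111.1]
tcp_rot: [0.0, -0.045, 0.999, -0.0]
wrist_force: [0.9, 0.1, 1.0]
finger_gap: 43.3
time_s: 34.25
ee_pos: [573.9, 304.6, 110.5]
tcp_rot: [-0.0, -0.047, 0.999, -0.001]
wrist_force: [0.5, -0.4, 1.0]
finger_gap: 43.5
pos [573.9 304.6 110.5] hd 95.33 tilt [-1.0e-04 -1.3e-03 -1.0e+00] gap 43.5 F [ 0.5 -0.4  1. ] t 34.2
shift now-axes [ 9.3 -3.8 -4.5] turn 0.33
shift after turn 9.3 -3.8 -4.5
```

View pics/w20.png

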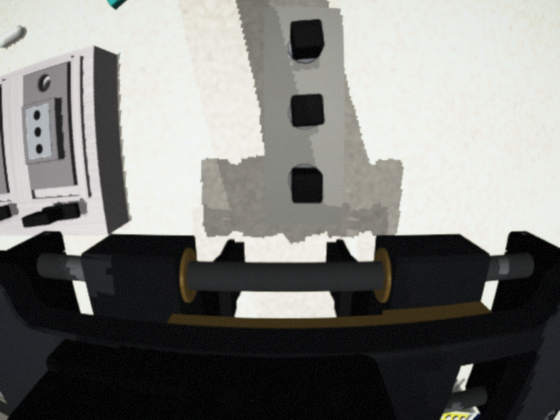

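```bash
python3 - <<'E'
from h import *
p,d,C=load('w20')
ims=[]
for x0,y0 in ((280,160),(280,85),(280,12)):
    im=cv2.convertScaleAbs(cv2.resize(p[y0:y0+50,x0:x0+50],None,fx=5,fy=5,interpolation=cv2.INTER_CUBIC),alpha=2,beta=20)
    for k in range(0,50,10):
        cv2.putText(im,str(x0+k),(k*5,8),0,.3,(0,0,255));cv2.putText(im,str(y0+k),(0,k*5+4),0,.3,(0,0,255))
    ims.append(im)
cv2.imwrite('pics/w20b.png',np.hstack(ims))
# head tops by depth
from scipy import ndimage as nd
H=np.full(d.shape,np.nan);X=np.zeros(d.shape+(3,))
for v in range(0,235):
    for u in range(270,345):
        w=atd(C,u,v,d[v,u]); X[v,u]=w; H[v,u]=w[2]
for y0 in (160,85,12):
    m=np.zeros(d.shape,bool); m[y0:y0+50,270:345]=True; m&=(H>82)
    c=X[m]; r=cv2.minAreaRect(c[:,:2].astype(np.float32)); print(m.sum(),np.median(c[:,2]).round(1),c[:,:2].mean(0).round(1),r)
print(np.nanmedian(H[140:160,300:330]))
E
```

```text
1015 88.8 [540. 316.] ((528.09521484375, 314.1102294921875), (47.435157775878906, 21.032123565673828), 10.058979034423828)
1022 88.7 [491.6 311.5] ((493.1039123535156, 310.0300598144531), (23.511371612548828, 24.648948669433594), 8.647578239440918)
969 88.6 [443.9 307.1] ((468.43621826171875, 308.3712463378906), (75.44309997558594, 20.84781837463379), 2.5158755779266357)
48.92032680572632
```

View pics/w20b.png

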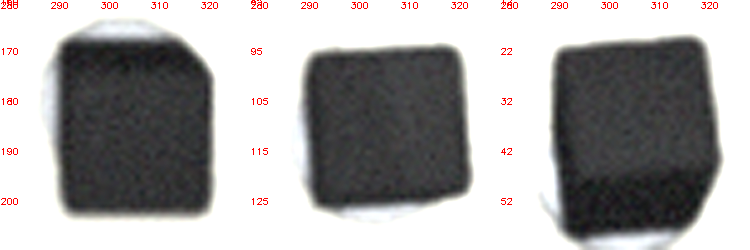

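```bash
python3 -m pendant '[[0,[18,5,0],0],[0,[17,4,0],0],[0,[0,0,0],0],[0,[0,0,0],0]]';python3 - <<'E'
from h import *
plan(540,316,43,95.3)
E
```

```text
time_s: 34.7
ee_pos: [539.3, 308.5, 111.5]
tcp_rot: [0.001, -0.045, 0.999, 0.0]
wrist_force: [-0.1, 0.4, 0.0]
finger_gap: 43.7
pos [539.3 308.5 111.5] hd 95.11 tilt [ 1.1e-03  3.0e-04 -1.0e+00] gap 43.7 F [-0.1  0.4  0. ] t 34.7
shift now-axes [-1.3  7.4 68.5] turn -0.19
shift after turn -1.4 7.4 68.5
```

```bash
python3 -m pendant '[[0,[-1,7.5,0],-0.2],[0,[0,0,10],0],[0,[0,0,0],0],[0,[0,0,0],0]]';python3 - <<'E'
from h import *
plan(540,316,43,95.3)
p,d,C=snap('wrist','w21');crop(p,180,140,400,290,3,'pics/w21a.png')
E
```

```text
time_s: 35.1
ee_pos: [538.5, 317.1, 100.2]
tcp_rot: [-0.0, -0.047, 0.999, -0.001]
wrist_force: [0.6, 0.3, 0.3]
finger_gap: 43.8
pos [538.5 317.1 100.2] hd 95.4 tilt [-8.0e-04 -1.3e-03 -1.0e+00] gap 43.8 F [0.6 0.3 0.3] t 35.1
shift now-axes [-1.4 -1.2 57.2] turn 0.1
shift after turn -1.4 -1.2 57.2
```

View pics/w21a.png

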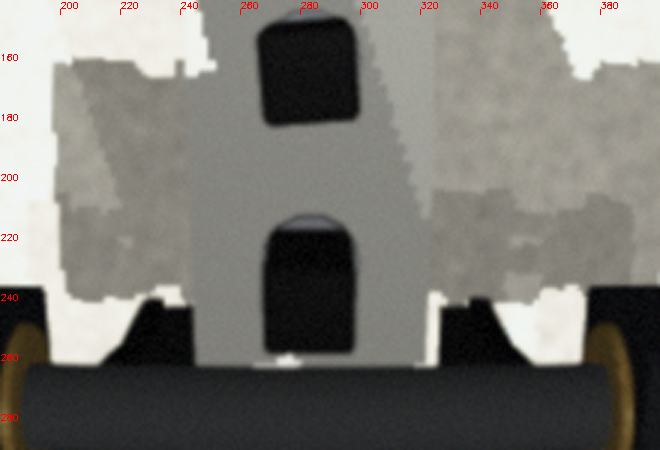

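```bash
python3 -m pendant '[[0,[-1,-1.5,15],0],[0,[0,0,15],0],[0,[0,0,12],0],[0,[0,0,0],0],[0,[0,0,0],0]]';python3 - <<'E'
from h import *
plan(540,316,43,95.3)
E
```

```text
time_s: 35.65
ee_pos: [539.4, 316.0, 58.4]
tcp_rot: [-0.0, -0.047, 0.999, -0.0]
wrist_force: [-0.0, -0.6, 0.5]
finger_gap: 43.4
pos [539.4 316.   58.4] hd 95.42 tilt [-7.e-04 -8.e-04 -1.e+00] gap 43.4 F [-0.  -0.6  0.5] t 35.6
shift now-axes [-0.6 -0.  15.4] turn 0.12
shift after turn -0.6 -0.0 15.4
```

```bash
python3 -m pendant '[[0,[-0.5,0,8],0],[0,[0,0,5],0],[0,[0,0,0],0],[0,[0,0,0],0]]'; python3 -m pendant '[[-1,[0,0,0],0],[-1,[0,0,0],0],[-1,[0,0,0],0],[-1,[0,0,0],0],[-1,[0,0,0],0]]'
```

```text
time_s: 36.05
ee_pos: [540.2, 316.3, 46.0]
tcp_rot: [-0.0, -0.047, 0.999, -0.0]
wrist_force: [0.1, -0.4, 0.4]
finger_gap: 43.5
time_s: 36.55
ee_pos: [540.3, 316.4, 46.2]
tcp_rot: [0.0, -0.047, 0.999, 0.0]
wrist_force: [0.2, 0.0, 0.5]
finger_gap: 20.1
```

```bash
python3 -m pendant '[[-1,[0,0,-15],0],[-1,[0,0,-30],0],[-1,[0,0,-30],0],[-1,[0,0,-30],0],[-1,[0,0,0],0]]'; python3 -m pendant '[[-1,[0,0,0],0],[-1,[0,0,0],0]]'; python3 - <<'E'
from h import *
plan(472,77.9,150,97.2)
p,d,C=snap('wrist','w22');crop(p,180,140,400,290,3,'pics/w22a.png')
for v in range(215,263,3): print(v,[ (atd(C,u,v,d[v,u])-arm.observe()['ee_pos']).round(0).tolist() for u in(278,282,286,290)])
E
```

```text
time_s: 37.05
ee_pos: [543.1, 317.5, 157.0]
tcp_rot: [0.004, -0.047, 0.999, 0.003]
wrist_force: [0.6, -1.0, -0.8]
finger_gap: 19.9
time_s: 37.25
ee_pos: [539.4, 316.0, 150.3]
tcp_rot: [-0.001, -0.047, 0.999, -0.0]
wrist_force: [-0.6, 0.3, -1.6]
finger_gap: 20.3
pos [539.4 316.  150.3] hd 95.43 tilt [-1.5e-03 -7.0e-04 -1.0e+00] gap 20.3 F [-0.6  0.3 -1.6] t 37.2
shift now-axes [  89.6 -230.7    0.6] turn -1.77
shift after turn 96.7 -227.8 0.3
215 [[9.0, -5.0, -108.0], [11.0, -1.0, -115.0], [10.0, 3.0, -114.0], [8.0, 6.0, -107.0]]
218 [[10.0, -4.0, -101.0], [10.0, -1.0, -102.0], [10.0, 3.0, -103.0], [9.0, 6.0, -101.0]]
221 [[13.0, -4.0, -102.0], [13.0, -0.0, -101.0], [12.0, 3.0, -101.0], [12.0, 7.0, -101.0]]
224 [[16.0, -4.0, -101.0], [16.0, -0.0, -102.0], [15.0, 3.0, -101.0], [15.0, 7.0, -101.0]]
227 [[19.0, -4.0, -101.0], [18.0, 0.0, -101.0], [18.0, 4.0, -101.0], [17.0, 7.0, -100.0]]
230 [[21.0, -3.0, -101.0], [-3.0, -1.0, -22.0], [-4.0, 1.0, -20.0], [20.0, 8.0, -101.0]]
233 [[-10.0, -4.0, 7.0], [-10.0, -2.0, 6.0], [-11.0, 1.0, 8.0], [-11.0, 3.0, 7.0]]
236 [[-9.0, -4.0, 8.0], [-10.0, -1.0, 9.0], [-9.0, 1.0, 7.0], [-10.0, 3.0, 8.0]]
239 [[-9.0, -4.0, 14.0], [-9.0, -1.0, 13.0], [-9.0, 1.0, 13.0], [-9.0, 3.0, 11.0]]
242 [[-9.0, -4.0, 18.0], [-9.0, -1.0, 17.0], [-9.0, 1.0, 17.0], [-10.0, 3.0, 19.0]]
245 [[-9.0, -3.0, 23.0], [-9.0, -1.0, 22.0], [-9.0, 1.0, 22.0], [-9.0, 3.0, 22.0]]
248 [[-8.0, -3.0, 26.0], [-9.0, -1.0, 27.0], [-9.0, 1.0, 26.0], [-9.0, 3.0, 27.0]]
251 [[-9.0, -3.0, 31.0], [-9.0, -1.0, 31.0], [-9.0, 1.0, 30.0], [-9.0, 3.0, 31.0]]
254 [[-8.0, -3.0, 34.0], [-9.0, -1.0, 34.0], [-9.0, 1.0, 35.0], [-9.0, 3.0, 35.0]]
257 [[-9.0, -3.0, 40.0], [-10.0, -1.0, 40.0], [-10.0, 1.0, 40.0], [-9.0, 3.0, 39.0]]
260 [[-9.0, -3.0, 43.0], [-9.0, -1.0, 43.0], [-9.0, 1.0, 41.0], [-9.0, 3.0, 43.0]]
```

View pics/w22a.png

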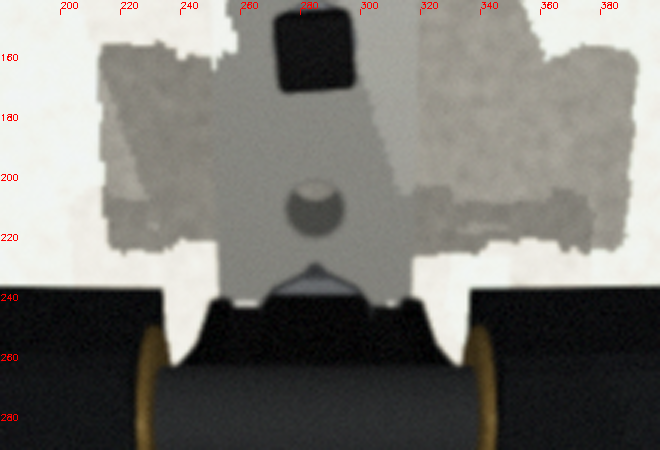

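```bash
python3 - <<'E'
from h import *
p,d,C=load('w22'); s=arm.observe()['ee_pos']
for dy in(-1,0,1,2): print(dy,proj(C,s+[1,dy,-20]))
# symmetric centre of head/collar in columns using mask nearer than 100 below
H=np.array([[atd(C,u,v,d[v,u])[2]-s[2] for u in range(250,320)] for v in range(228,262)])
for v in range(229,240,1):
    r=[u for u in range(250,320) if H[v-228,u-250]>-60]; print(v,r[0],r[-1],(r[0]+r[-1])/2) if r else None
E
python3 -m pendant '[[-1,[16,-38,0],-0.9],[-1,[16,-38,0],-0.9],[-1,[16,-38,0],0],[-1,[16,-38,0],0],[-1,[16,-38,0],0]]';  python3 -m pendant '[[-1,[16,-38,0],0],[-1,[0,0,0],0],[-1,[0,0,0],0],[-1,[0,0,0],0]]'; python3 - <<'E'
from h import *
plan(470,77.7,95,97.2)
p,d,C=snap('wrist','w23')
E
```

```text
-1 [281.68432515 237.37410264]
0 [283.19973061 237.51131081]
1 [284.71482727 237.64812044]
2 [286.22954901 237.78452581]
229 282 287 284.5
230 281 288 284.5
231 279 289 284.0
232 277 291 284.0
233 275 293 284.0
234 273 296 284.5
235 271 298 284.5
236 270 299 284.5
237 269 299 284.0
238 269 300 284.5
239 253 317 285.0
time_s: 37.8
ee_pos: [481.5, 116.5, 149.9]
tcp_rot: [-0.001, -0.063, 0.998, -0.0]
wrist_force: [1.0, -0.3, -0.9]
finger_gap: 19.7
time_s: 38.2
ee_pos: [471.6, 79.7, 150.7]
tcp_rot: [-0.0, -0.064, 0.998, -0.0]
wrist_force: [0.1, 0.7, -1.4]
finger_gap: 19.7
pos [471.6  79.7 150.7] hd 97.31 tilt [-4.e-04 -2.e-04 -1.e+00] gap 19.7 F [ 0.1  0.7 -1.4] t 38.2
shift now-axes [ 1.8 -1.8 55.7] turn 0.11
shift after turn 1.8 -1.8 55.7
```

View pics/w23.png

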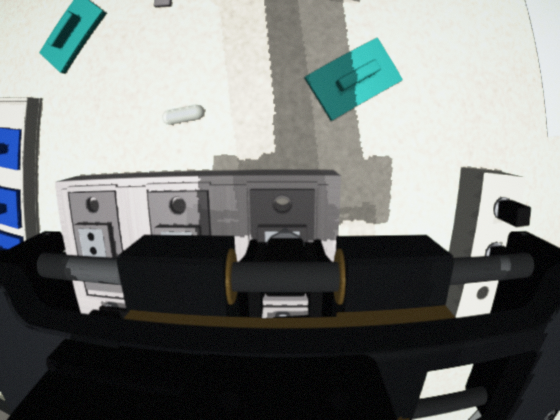

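```bash
python3 holes.py w23; python3 -m pendant '[[-1,[1,-3,12],0.1],[-1,[0,0,12],0],[-1,[0,0,0],0],[-1,[0,0,0],0]]'; python3 - <<'E'
from h import *
plan(470.5,77,100,97.2)
p,d,C=snap('wrist','w24');crop(p,180,140,400,290,3,'pics/w24a.png')
E
python3 holes.py w24
```

```text
0 dock [ 496.48 -114.51] rms 0.45 69 carrier [ 492.08 -112.9 ] 1.05 33 off [-4.4  1.6]
1 dock [484.44 -18.27] rms 0.39 124 carrier [480.85 -18.77] 2.08 34 off [-3.6 -0.5]
2 dock [472.19  77.45] rms 0.13 68 carrier [466.72  76.43] 2.85 36 off [-5.5 -1. ]
joint [484.35 -18.38] 7.22 [[496.5, -114.6], [484.4, -18.4], [472.2, 77.9]]
time_s: 38.65
ee_pos: [470.7, 75.4, 126.2]
tcp_rot: [-0.001, -0.062, 0.998, -0.001]
wrist_force: [-0.4, 0.1, -0.4]
finger_gap: 20.0
pos [470.7  75.4 126.2] hd 97.14 tilt [-0.0014 -0.0012 -1.    ] gap 20.0 F [-0.4  0.1 -0.4] t 38.6
shift now-axes [-0.1  1.6 26.2] turn -0.06
shift after turn -0.0 1.6 26.2
0 dock [ 496.45 -114.34] rms 0.53 63 carrier [ 491.34 -113.29] 2.01 43 off [-5.1  1. ]
1 dock [484.34 -18.35] rms 0.38 141 carrier [480.85 -18.35] 0.96 37 off [-3.5  0. ]
2 dock [472.12  77.5 ] rms 0.15 121 carrier [468.08  77.13] 0.23 27 off [-4.  -0.4]
joint [484.28 -18.39] 7.23 [[496.5, -114.6], [484.3, -18.4], [472.1, 77.8]]
```

View pics/w24a.png

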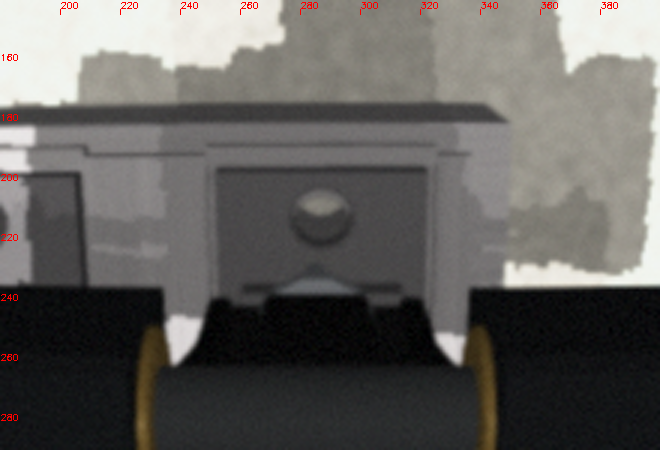

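```bash
python3 -m pendant '[[-1,[0,1.2,10],0],[-1,[0,0,10],0],[-1,[0,0,0],0],[-1,[0,0,0],0]]'; python3 - <<'E'
from h import *
plan(470.6,77,90,97.2)
E
```

```text
time_s: 39.1
ee_pos: [470.7, 76.5, 106.6]
tcp_rot: [-0.0, -0.062, 0.998, -0.0]
wrist_force: [0.5, -0.2, -0.6]
finger_gap: 19.8
pos [470.7  76.5 106.6] hd 97.12 tilt [-7.e-04 -6.e-04 -1.e+00] gap 19.8 F [ 0.5 -0.2 -0.6] t 39.1
shift now-axes [ 0.   0.5 16.6] turn -0.08
shift after turn 0.0 0.5 16.6
```

```bash
python3 -m pendant '[[-1,[0,0.4,8],0],[-1,[0,0,8],0],[-1,[0,0,0],0]]';python3 -m pendant '[[-1,[0,0,6],0],[-1,[0,0,6],0],[-1,[0,0,0],0]]'; python3 - <<'E'
from h import *
plan(471,77,49,97.2)
E
```

```text
time_s: 39.4
ee_pos: [470.0, 76.8, 89.8]
tcp_rot: [-0.001, -0.062, 0.998, -0.0]
wrist_force: [-0.2, -0.6, -0.4]
finger_gap: 20.3
time_s: 39.7
ee_pos: [470.3, 76.8, 78.2]
tcp_rot: [-0.001, -0.062, 0.998, -0.0]
wrist_force: [-1.0, 0.0, -1.3]
finger_gap: 19.7
pos [470.3  76.8  78.2] hd 97.12 tilt [-1.3e-03 -8.0e-04 -1.0e+00] gap 19.7 F [-1.   0.  -1.3] t 39.7
shift now-axes [-0.7  0.1 29.2] turn -0.08
shift after turn -0.7 0.1 29.2
```

```bash
python3 -m pendant '[[-1,[-0.3,0,5],0],[-1,[-0.3,0,5],0],[-1,[0,0,0],0]]';python3 -m pendant '[[-1,[0,0,4],0],[-1,[0,0,0],0]]';python3 -m pendant '[[-1,[0,0,4],0],[-1,[0,0,0],0]]'
```

```text
time_s: 40.0
ee_pos: [471.1, 77.0, 68.3]
tcp_rot: [-0.0, -0.062, 0.998, -0.0]
wrist_force: [-0.1, -0.4, -0.7]
finger_gap: 20.0
time_s: 40.2
ee_pos: [471.4, 77.1, 64.6]
tcp_rot: [-0.0, -0.062, 0.998, -0.0]
wrist_force: [0.2, 0.3, -0.8]
finger_gap: 19.7
time_s: 40.4
ee_pos: [471.5, 77.1, 60.6]
tcp_rot: [-0.0, -0.062, 0.998, -0.0]
wrist_force: [-0.7, 0.6, -1.0]
finger_gap: 20.0
```

```bash
python3 -m pendant '[[-1,[0,0,4],0],[-1,[0,0,0],0]]';python3 -m pendant '[[-1,[0,0,3],0],[-1,[0,0,0],0]]';python3 -m pendant '[[-1,[0,0,2],0],[-1,[0,0,0],0]]'
```

```text
time_s: 40.6
ee_pos: [471.4, 77.1, 56.6]
tcp_rot: [-0.0, -0.062, 0.998, -0.0]
wrist_force: [-0.8, 0.5, -0.9]
finger_gap: 19.9
time_s: 40.8
ee_pos: [471.5, 77.1, 53.7]
tcp_rot: [-0.0, -0.062, 0.998, -0.0]
wrist_force: [0.2, 0.0, -0.8]
finger_gap: 19.6
time_s: 41.0
ee_pos: [471.5, 77.1, 51.9]
tcp_rot: [-0.0, -0.062, 0.998, -0.0]
wrist_force: [-0.6, -0.2, -1.2]
finger_gap: 19.6
```

```bash
python3 -m pendant '[[-1,[0,0,2],0],[-1,[0,0,0],0]]';python3 -m pendant '[[-1,[0,0,2],0],[-1,[0,0,0],0]]'
```

```text
time_s: 41.2
ee_pos: [471.5, 77.1, 49.9]
tcp_rot: [-0.0, -0.062, 0.998, -0.0]
wrist_force: [0.8, 0.2, -1.2]
finger_gap: 19.8
time_s: 41.4
ee_pos: [471.8, 77.2, 49.1]
tcp_rot: [-0.0, -0.062, 0.998, 0.0]
wrist_force: [-3.9, -1.0, 10.1]
finger_gap: 19.8
```

```bash
python3 -m pendant '[[0,[0,0,0],0],[0,[0,0,0],0],[0,[0,0,0],0],[0,[0,0,0],0]]';python3 -m pendant '[[0,[0,0,-20],0],[0,[0,0,-30],0],[0,[0,0,-30],0],[0,[0,0,0],0],[0,[0,0,0],0]]'; python3 - <<'E'
from h import *
plan(491.6,311.5,125,95.3)
p,d,C=snap('wrist','w25');crop(p,180,140,400,290,3,'pics/w25a.png')
E
```

```text
time_s: 41.8
ee_pos: [471.5, 77.2, 47.9]
tcp_rot: [-0.0, -0.062, 0.998, 0.0]
wrist_force: [0.4, -0.3, 0.1]
finger_gap: 40.4
time_s: 42.3
ee_pos: [471.8, 77.5, 128.3]
tcp_rot: [0.001, -0.062, 0.998, 0.001]
wrist_force: [-0.4, -0.0, -0.9]
finger_gap: 43.6
pos [471.8  77.5 128.3] hd 97.14 tilt [ 0.001   0.0012 -1.    ] gap 43.6 F [-0.4 -0.  -0.9] t 42.3
shift now-axes [-48.7 229.8   3.6] turn 1.84
shift after turn -41.3 231.2 3.3
```

View pics/w25a.png

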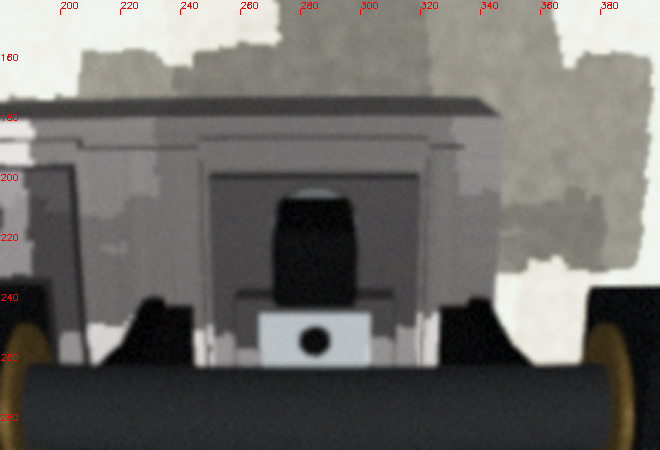

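Pin is upright in bay 2. Next pin, the middle one of the rack.

```bash
python3 -m pendant '[[0,[-8,38,0],0.9],[0,[-8,38,0],0.9],[0,[-8,38,0],0],[0,[-8,38,0],0],[0,[-8,38,0],0]]';python3 -m pendant '[[0,[-2,38,0],0],[0,[0,0,0],0],[0,[0,0,0],0],[0,[0,0,0],0]]';python3 - <<'E'
from h import *
plan(491.6,311.5,100,95.3)
E
```

```text
time_s: 42.85
ee_pos: [491.0, 271.1, 126.2]
tcp_rot: [-0.001, -0.046, 0.999, -0.001]
wrist_force: [-0.5, -0.7, 0.3]
finger_gap: 43.5
time_s: 43.25
ee_pos: [490.3, 306.2, 126.9]
tcp_rot: [-0.001, -0.046, 0.999, -0.001]
wrist_force: [-0.8, -0.7, -0.5]
finger_gap: 43.3
pos [490.3 306.2 126.9] hd 95.22 tilt [-0.0012 -0.0022 -1.    ] gap 43.3 F [-0.8 -0.7 -0.5] t 43.2
shift now-axes [-1.8  5.2 26.9] turn -0.08
shift after turn -1.8 5.1 26.9
```

```bash
python3 -m pendant '[[0,[-1.5,4.5,15],0],[0,[0,0,15],0],[0,[0,0,0],0],[0,[0,0,0],0]]';python3 - <<'E'
from h import *
plan(491.2,311.5,46,95.3)
p,d,C=snap('wrist','w26');crop(p,180,140,400,290,3,'pics/w26a.png')
E
```

```text
time_s: 43.65
ee_pos: [491.0, 312.0, 97.1]
tcp_rot: [-0.001, -0.046, 0.999, -0.001]
wrist_force: [0.4, -0.1, 0.7]
finger_gap: 43.4
pos [491.  312.   97.1] hd 95.29 tilt [-0.0012 -0.0013 -1.    ] gap 43.4 F [ 0.4 -0.1  0.7] t 43.6
shift now-axes [-0.2 -0.5 51.1] turn -0.01
shift after turn -0.1 -0.6 51.1
```

View pics/w26a.png

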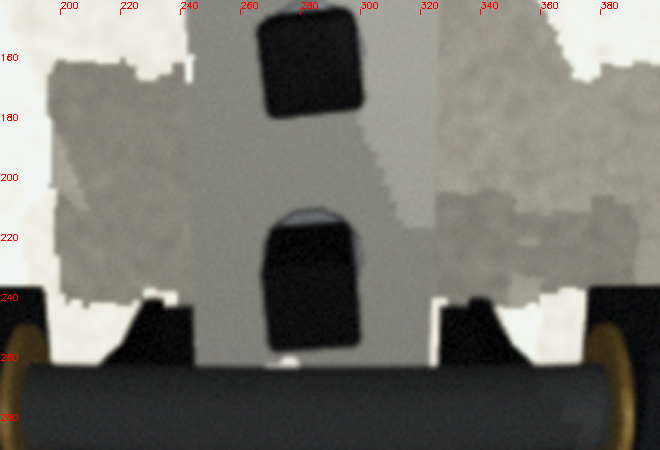

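```bash
python3 -m pendant '[[0,[0,-0.5,15],0],[0,[0,0,15],0],[0,[0,0,15],0],[0,[0,0,0],0],[0,[0,0,0],0]]';python3 - <<'E'
from h import *
plan(491.2,311.5,46,95.3)
E
```

```text
time_s: 44.2
ee_pos: [491.2, 312.0, 52.3]
tcp_rot: [-0.0, -0.046, 0.999, -0.001]
wrist_force: [0.6, -0.3, -0.3]
finger_gap: 43.4
pos [491.2 312.   52.3] hd 95.32 tilt [-8.0e-04 -1.2e-03 -1.0e+00] gap 43.4 F [ 0.6 -0.3 -0.3] t 44.2
shift now-axes [ 0.  -0.5  6.3] turn 0.02
shift after turn 0.0 -0.5 6.3
```

```bash
python3 -m pendant '[[0,[0,-0.4,6],0],[0,[0,0,0],0],[-1,[0,0,0],0],[-1,[0,0,0],0],[-1,[0,0,0],0]]'; python3 -m pendant '[[-1,[0,0,0],0],[-1,[0,0,0],0],[-1,[0,0,0],0]]';python3 -m pendant '[[-1,[0,0,-15],0],[-1,[0,0,-30],0],[-1,[0,0,-30],0],[-1,[0,0,-30],0],[-1,[0,0,0],0]]'; python3 -m pendant '[[-1,[0,0,0],0],[-1,[0,0,0],0]]'; python3 - <<'E'
from h import *
plan(484.3,-18.4,150,97.2)
p,d,C=snap('wrist','w27');crop(p,180,140,400,290,3,'pics/w27a.png')
s=arm.observe()['ee_pos']
H=np.array([[atd(C,u,v,d[v,u])[2]-s[2] for u in range(250,320)] for v in range(228,262)])
for v in range(229,240,2):
    r=[u for u in range(250,320) if H[v-228,u-250]>-60]; print(v,r[0],r[-1],(r[0]+r[-1])/2) if r else None
for v in range(229,262,5): print(v,[ (atd(C,u,v,d[v,u])-s).round(1).tolist() for u in(280,286)])
E
```

```text
time_s: 44.7
ee_pos: [491.7, 312.1, 47.4]
tcp_rot: [0.0, -0.046, 0.999, 0.0]
wrist_force: [-1.0, -0.0, -0.4]
finger_gap: 26.6
time_s: 45.0
ee_pos: [491.7, 312.1, 47.3]
tcp_rot: [0.0, -0.046, 0.999, 0.0]
wrist_force: [-0.7, -0.4, 1.6]
finger_gap: 19.9
time_s: 45.5
ee_pos: [494.4, 313.4, 157.6]
tcp_rot: [0.003, -0.046, 0.999, 0.003]
wrist_force: [-0.3, 0.5, -0.7]
finger_gap: 19.7
time_s: 45.7
ee_pos: [490.8, 311.6, 151.3]
tcp_rot: [-0.001, -0.046, 0.999, -0.0]
wrist_force: [-0.9, 0.4, -0.8]
finger_gap: 19.7
pos [490.8 311.6 151.3] hd 95.33 tilt [-1.3e-03 -8.0e-04 -1.0e+00] gap 19.7 F [-0.9  0.4 -0.8] t 45.7
shift now-axes [  37.1 -328.     1.6] turn -1.87
shift after turn 47.8 -326.6 1.3
229 278 291 284.5
231 274 317 295.5
233 270 299 284.5
235 269 300 284.5
237 268 301 284.5
239 253 317 285.0
229 [[-12.0, -2.9, 3.9], [-12.5, 0.5, 4.4]]
234 [[-10.2, -2.7, 7.6], [-10.2, 0.8, 6.4]]
239 [[-10.4, -2.5, 16.9], [-10.4, 0.7, 15.9]]
244 [[-10.2, -2.4, 24.1], [-10.4, 0.7, 23.8]]
249 [[-9.7, -2.3, 30.3], [-10.6, 0.7, 32.0]]
254 [[-10.3, -2.2, 38.7], [-10.6, 0.7, 38.6]]
259 [[-8.9, -2.0, 41.5], [-9.2, 0.8, 41.4]]
```

View pics/w27a.png

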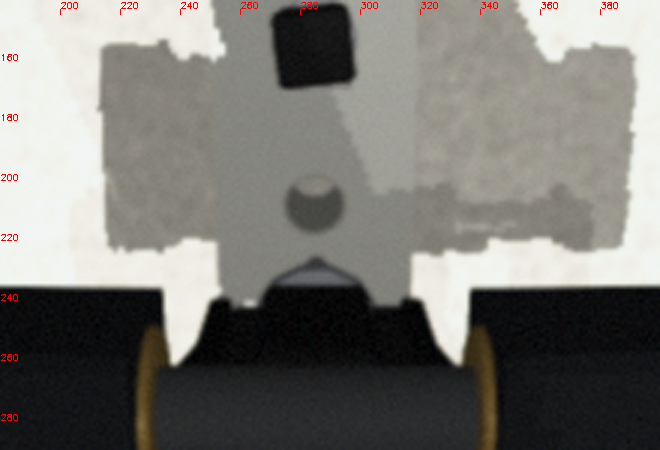

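```bash
python3 -m pendant '[[-1,[5.5,-38,0],-0.9],[-1,[5.5,-38,0],-0.9],[-1,[5.5,-38,0],0],[-1,[5.5,-38,0],0],[-1,[5.5,-38,0],0]]'>/dev/null;  python3 -m pendant '[[-1,[5.5,-38,0],0],[-1,[5.5,-38,0],0],[-1,[5.5,-38,0],0],[-1,[0,-15,0],0],[-1,[0,0,0],0]]';python3 -m pendant '[[-1,[0,0,0],0],[-1,[0,0,0],0]]'; python3 - <<'E'
from h import *
plan(483.5,-19.2,110,97.2)
E
```

```text
time_s: 46.75
ee_pos: [485.0, -12.9, 151.4]
tcp_rot: [-0.001, -0.06, 0.998, -0.0]
wrist_force: [0.1, -0.2, 0.2]
finger_gap: 19.5
time_s: 46.95
ee_pos: [485.4, -8.2, 151.6]
tcp_rot: [-0.0, -0.063, 0.998, -0.0]
wrist_force: [0.1, -0.6, -0.2]
finger_gap: 19.5
pos [485.4  -8.2 151.6] hd 97.27 tilt [-8.e-04 -1.e-04 -1.e+00] gap 19.5 F [ 0.1 -0.6 -0.2] t 47.0
shift now-axes [  3.2 -10.7  41.6] turn 0.07
shift after turn 3.2 -10.7 41.6
```

```bash
python3 -m pendant '[[-1,[3,-5,12],0],[-1,[0,-5.7,12],0],[-1,[0,0,0],0],[-1,[0,0,0],0],[-1,[0,0,0],0]]'; python3 - <<'E'
from h import *
plan(483.5,-19.2,110,97.2)
p,d,C=snap('wrist','w28');crop(p,180,140,400,290,3,'pics/w28a.png')
E
python3 holes.py w28
```

```text
time_s: 47.45
ee_pos: [484.2, -20.9, 128.1]
tcp_rot: [0.0, -0.062, 0.998, -0.0]
wrist_force: [-0.5, -0.4, -0.4]
finger_gap: 19.9
pos [484.2 -20.9 128.1] hd 97.13 tilt [ 2.e-04 -1.e-04 -1.e+00] gap 19.9 F [-0.5 -0.4 -0.4] t 47.5
shift now-axes [ 0.5  1.7 18.1] turn -0.07
shift after turn 0.5 1.7 18.1
0 dock [ 496.91 -114.47] rms 0.33 153 carrier [ 492.   -112.93] 1.59 33 off [-4.9  1.5]
1 dock [484.49 -18.71] rms 0.16 137 carrier [481.31 -18.62] 1.14 25 off [-3.2  0.1]
2 dock [468.48  71.2 ] rms nan 0 carrier [465.15  73.27] 2.11 19 off [-3.3  2.1]
joint [484.45 -18.44] 7.33 [[496.8, -114.7], [484.4, -18.4], [472.1, 77.8]]
  return _methods._mean(a, axis=axis, dtype=dtype,
  ret = ret.dtype.type(ret / rcount)
```

View pics/w28a.png

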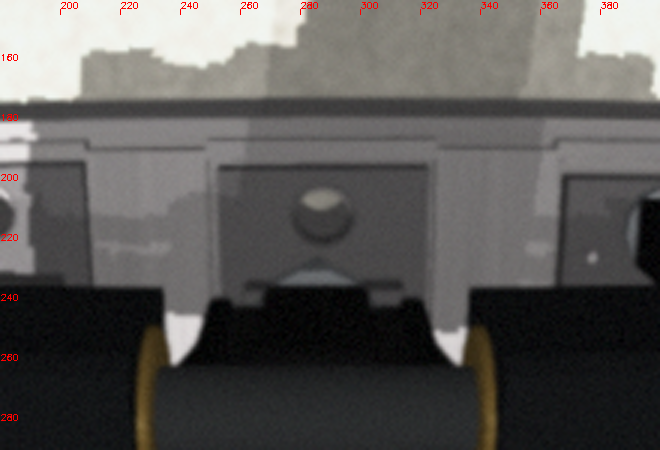

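```bash
python3 -m pendant '[[-1,[0.4,1.6,15],0],[-1,[0,0,15],0],[-1,[0,0,5],0],[-1,[0,0,0],0],[-1,[0,0,0],0]]'; python3 - <<'E'
from h import *
plan(483.7,-19.2,50,97.2)
E
```

```text
time_s: 48.0
ee_pos: [483.9, -19.4, 93.6]
tcp_rot: [0.0, -0.062, 0.998, -0.0]
wrist_force: [0.2, -0.7, -0.9]
finger_gap: 19.4
pos [483.9 -19.4  93.6] hd 97.13 tilt [ 9.e-04  0.e+00 -1.e+00] gap 19.4 F [ 0.2 -0.7 -0.9] t 48.0
shift now-axes [ 0.2  0.3 43.6] turn -0.07
shift after turn 0.2 0.3 43.6
```

```bash
python3 -m pendant '[[-1,[0,0,7],0],[-1,[0,0,7],0],[-1,[0,0,0],0]]';python3 -m pendant '[[-1,[0,0,6],0],[-1,[0,0,4],0],[-1,[0,0,0],0]]';python3 -m pendant '[[-1,[0,0,5],0],[-1,[0,0,0],0]]'
```

```text
time_s: 48.3
ee_pos: [482.6, -19.5, 78.1]
tcp_rot: [-0.001, -0.062, 0.998, -0.0]
wrist_force: [-0.1, 0.6, -1.4]
finger_gap: 19.7
time_s: 48.6
ee_pos: [482.9, -19.5, 68.4]
tcp_rot: [-0.001, -0.062, 0.998, -0.0]
wrist_force: [-0.4, 0.1, -0.0]
finger_gap: 20.0
time_s: 48.8
ee_pos: [483.0, -19.4, 63.5]
tcp_rot: [-0.0, -0.062, 0.998, -0.0]
wrist_force: [-0.4, 0.3, -0.4]
finger_gap: 19.6
```

```bash
python3 -m pendant '[[-1,[-0.8,0.1,3],0],[-1,[0,0,0],0]]';python3 -m pendant '[[-1,[0,0,4],0],[-1,[0,0,0],0]]';python3 -m pendant '[[-1,[0,0,3],0],[-1,[0,0,0],0]]'
```

```text
time_s: 49.0
ee_pos: [484.1, -19.2, 60.7]
tcp_rot: [-0.0, -0.062, 0.998, -0.0]
wrist_force: [-1.0, -0.3, -1.0]
finger_gap: 19.6
time_s: 49.2
ee_pos: [484.1, -19.2, 56.6]
tcp_rot: [-0.0, -0.062, 0.998, -0.0]
wrist_force: [-0.4, 0.4, -1.3]
finger_gap: 19.7
time_s: 49.4
ee_pos: [484.3, -19.2, 53.8]
tcp_rot: [0.0, -0.062, 0.998, -0.0]
wrist_force: [0.3, 0.0, -1.4]
finger_gap: 19.8
```

```bash
python3 -m pendant '[[-1,[0,0,2],0],[-1,[0,0,0],0]]';python3 -m pendant '[[-1,[0,0,2],0],[-1,[0,0,0],0]]'
```

```text
time_s: 49.6
ee_pos: [484.3, -19.2, 51.9]
tcp_rot: [0.0, -0.062, 0.998, -0.0]
wrist_force: [0.3, -0.1, -0.9]
finger_gap: 19.9
time_s: 49.8
ee_pos: [484.4, -19.2, 50.2]
tcp_rot: [0.0, -0.062, 0.998, 0.0]
wrist_force: [-0.1, -1.3, 2.8]
finger_gap: 19.8
```

Seated (contact starts at the predicted height). One more mm, release, third pin.

```bash
python3 -m pendant '[[-1,[0,0,1],0],[-1,[0,0,0],0]]'; python3 -m pendant '[[0,[0,0,0],0],[0,[0,0,0],0],[0,[0,0,0],0],[0,[0,0,0],0]]';python3 -m pendant '[[0,[0,0,-20],0],[0,[0,0,-30],0],[0,[0,0,-30],0],[0,[0,0,0],0],[0,[0,0,0],0]]'; python3 - <<'E'
from h import *
plan(443.9,307.1,125,95.3)
p,d,C=snap('wrist','w29');crop(p,180,140,400,290,3,'pics/w29a.png')
E
```

```text
time_s: 50.0
ee_pos: [484.5, -19.2, 50.2]
tcp_rot: [-0.0, -0.062, 0.998, 0.0]
wrist_force: [-4.3, -0.0, 12.1]
finger_gap: 19.6
time_s: 50.4
ee_pos: [484.1, -19.2, 48.9]
tcp_rot: [-0.0, -0.062, 0.998, -0.0]
wrist_force: [-0.3, 0.0, 0.4]
finger_gap: 40.8
time_s: 50.9
ee_pos: [484.5, -18.9, 129.3]
tcp_rot: [0.001, -0.062, 0.998, 0.001]
wrist_force: [0.3, -0.2, 0.3]
finger_gap: 43.5
pos [484.5 -18.9 129.3] hd 97.14 tilt [ 0.0012  0.0012 -1.    ] gap 43.5 F [ 0.3 -0.2  0.3] t 50.9
shift now-axes [-2.000e-01  3.285e+02  4.600e+00] turn 1.84
shift after turn 10.3 328.4 4.3
```

View pics/w29a.png

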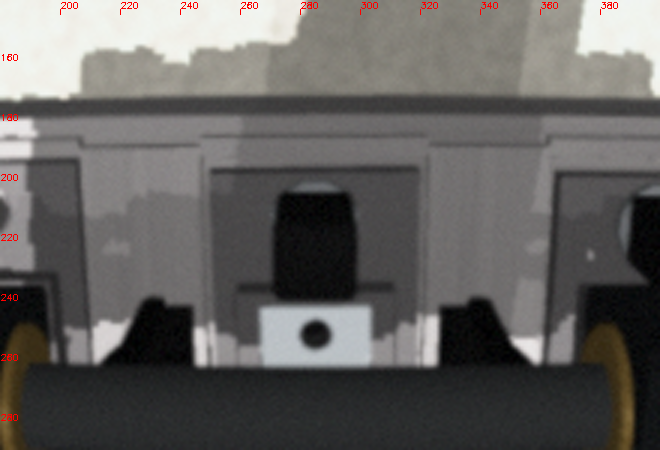

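```bash
python3 -m pendant '[[0,[0,40,0],0.9],[0,[1,40,0],0.9],[0,[1,40,0],0],[0,[1,40,0],0],[0,[1,40,0],0]]' >/dev/null;python3 -m pendant '[[0,[1,40,0],0],[0,[1,40,0],0],[0,[0,38,0],0],[0,[0,0,0],0],[0,[0,0,0],0]]';python3 -m pendant '[[0,[0,0,0],0],[0,[0,0,0],0]]';python3 - <<'E'
from h import *
plan(443.5,307.1,100,95.3)
E
```

```text
time_s: 51.95
ee_pos: [445.8, 296.3, 127.2]
tcp_rot: [-0.001, -0.047, 0.999, -0.002]
wrist_force: [0.4, 0.2, -0.2]
finger_gap: 43.5
time_s: 52.15
ee_pos: [447.2, 294.9, 128.6]
tcp_rot: [-0.0, -0.045, 0.999, -0.0]
wrist_force: [-0.4, -0.9, -0.5]
finger_gap: 43.4
pos [447.2 294.9 128.6] hd 95.18 tilt [-5.e-04 -7.e-04 -1.e+00] gap 43.4 F [-0.4 -0.9 -0.5] t 52.1
shift now-axes [ 2.5 12.5 28.6] turn -0.12
shift after turn 2.5 12.5 28.6
```

```bash
python3 -m pendant '[[0,[2.5,6,15],-0.1],[0,[0,6.5,15],0],[0,[0,0,0],0],[0,[0,0,0],0],[0,[0,0,0],0]]';python3 - <<'E'
from h import *
plan(443.5,307.1,46,95.3)
p,d,C=snap('wrist','w30');crop(p,180,140,400,290,3,'pics/w30a.png')
E
```

```text
time_s: 52.65
ee_pos: [443.5, 308.7, 99.1]
tcp_rot: [0.0, -0.047, 0.999, -0.0]
wrist_force: [0.9, 0.4, 0.3]
finger_gap: 43.5
pos [443.5 308.7  99.1] hd 95.41 tilt [ 4.e-04 -1.e-04 -1.e+00] gap 43.5 F [0.9 0.4 0.3] t 52.6
shift now-axes [ 0.1 -1.6 53.1] turn 0.11
shift after turn 0.1 -1.6 53.1
```

View pics/w30a.png

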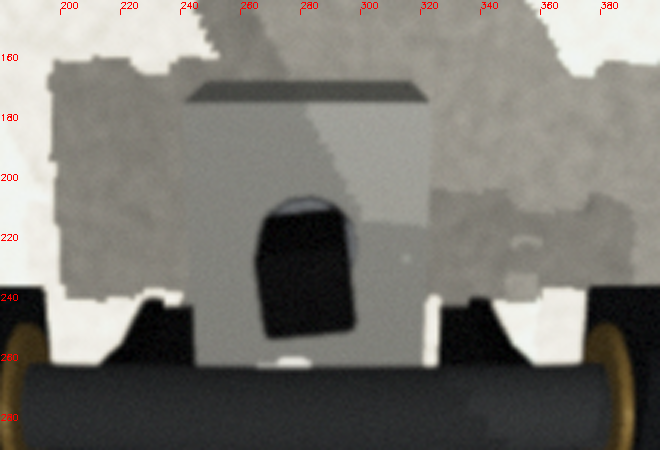

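```bash
python3 -m pendant '[[0,[1,-1.5,15],-5],[0,[0,0,15],0],[0,[0,0,15],0],[0,[0,0,0],0],[0,[0,0,0],0]]';python3 - <<'E'
from h import *
plan(442.8,307.1,47,100)
E
```

```text
time_s: 53.2
ee_pos: [442.2, 307.0, 53.6]
tcp_rot: [-0.0, -0.09, 0.996, -0.0]
wrist_force: [0.2, -0.1, -0.3]
finger_gap: 43.9
pos [442.2 307.   53.6] hd 100.37 tilt [-5.e-04 -9.e-04 -1.e+00] gap 43.9 F [ 0.2 -0.1 -0.3] t 53.2
shift now-axes [-0.6  0.   6.6] turn 0.37
shift after turn -0.6 0.0 6.6
```

```bash
python3 -m pendant '[[0,[-0.5,0,6.5],0],[0,[0,0,0],0],[-1,[0,0,0],0],[-1,[0,0,0],0],[-1,[0,0,0],0]]'; python3 -m pendant '[[-1,[0,0,0],0],[-1,[0,0,0],0],[-1,[0,0,0],0]]';python3 -m pendant '[[-1,[0,0,-15],0],[-1,[0,0,-30],0],[-1,[0,0,-30],0],[-1,[0,0,-30],0],[-1,[0,0,0],0]]'; python3 -m pendant '[[-1,[0,0,0],0],[-1,[0,0,0],0]]'; python3 - <<'E'
from h import *
plan(496.6,-114.6,150,97.2)
p,d,C=snap('wrist','w31');crop(p,180,140,400,290,3,'pics/w31a.png')
s=arm.observe()['ee_pos']
H=np.array([[atd(C,u,v,d[v,u])[2]-s[2] for u in range(250,320)] for v in range(228,262)])
for v in range(229,240,2):
    r=[u for u in range(250,320) if H[v-228,u-250]>-60]; print(v,r[0],r[-1],(r[0]+r[-1])/2) if r else None
for v in range(229,262,5): print(v,[ (atd(C,u,v,d[v,u])-s).round(1).tolist() for u in(280,286)])
E
```

```text
time_s: 53.7
ee_pos: [443.0, 307.5, 47.8]
tcp_rot: [0.0, -0.091, 0.996, 0.0]
wrist_force: [-0.2, 0.3, -0.2]
finger_gap: 26.8
time_s: 54.0
ee_pos: [442.9, 307.4, 47.7]
tcp_rot: [0.0, -0.091, 0.996, 0.0]
wrist_force: [-0.1, -0.3, 1.1]
finger_gap: 19.8
time_s: 54.5
ee_pos: [445.5, 309.1, 157.9]
tcp_rot: [0.003, -0.091, 0.996, 0.003]
wrist_force: [0.7, 0.3, -0.2]
finger_gap: 19.6
time_s: 54.7
ee_pos: [442.1, 306.9, 151.9]
tcp_rot: [-0.001, -0.091, 0.996, -0.0]
wrist_force: [-1.4, 0.4, -1.4]
finger_gap: 19.8
pos [442.1 306.9 151.9] hd 100.43 tilt [-1.2e-03 -9.0e-04 -1.0e+00] gap 19.8 F [-1.4  0.4 -1.4] t 54.7
shift now-axes [  22.7 -424.4    2.2] turn 3.23
shift after turn -1.2 -425.0 1.9
229 274 294 284.0
231 270 298 284.0
233 269 300 284.5
235 268 301 284.5
237 267 302 284.5
239 253 317 285.0
229 [[-12.4, -4.0, 6.4], [-13.2, -0.7, 6.9]]
234 [[-11.0, -3.6, 11.0], [-11.4, -0.3, 10.5]]
239 [[-10.5, -3.4, 18.3], [-11.0, -0.3, 18.0]]
244 [[-10.8, -3.4, 26.8], [-11.4, -0.4, 26.9]]
249 [[-10.4, -3.2, 33.1], [-11.3, -0.4, 34.0]]
254 [[-10.9, -3.2, 41.0], [-11.0, -0.3, 39.9]]
259 [[-8.4, -2.7, 40.9], [-8.8, 0.1, 40.6]]
```

View pics/w31a.png

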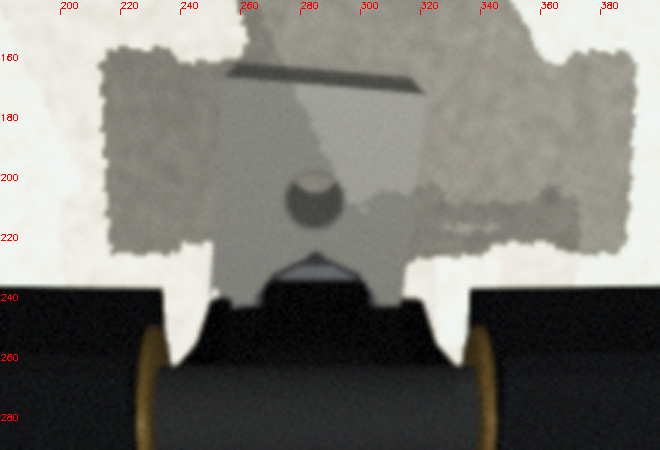

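```bash
python3 -m pendant '[[-1,[0,0,0],3.2],[-1,[0,-40,0],0],[-1,[0,-40,0],0],[-1,[0,-40,0],0],[-1,[0,-40,0],0]]'>/dev/null;  python3 -m pendant '[[-1,[0,-40,0],0],[-1,[0,-40,0],0],[-1,[0,-40,0],0],[-1,[0,-40,0],0],[-1,[0,-40,0],0]]' >/dev/null;python3 -m pendant '[[-1,[0,-20,0],0],[-1,[0,0,0],0],[-1,[0,0,0],0],[-1,[0,0,0],0]]'; python3 - <<'E'
from h import *
plan(496.5,-114.7,110,97.2)
E
```

```text
time_s: 56.15
ee_pos: [490.2, -68.1, 152.0]
tcp_rot: [-0.001, -0.064, 0.998, 0.0]
wrist_force: [-0.7, -0.3, -0.4]
finger_gap: 19.8
pos [490.2 -68.1 152. ] hd 97.34 tilt [-1.2e-03  3.0e-04 -1.0e+00] gap 19.8 F [-0.7 -0.3 -0.4] t 56.1
shift now-axes [ -0.3 -47.   42. ] turn 0.14
shift after turn -0.4 -47.0 42.0
```

```bash
python3 -m pendant '[[-1,[0,-23,10],0],[-1,[0,-23,12],0],[-1,[0,0,0],0],[-1,[0,0,0],0],[-1,[0,0,0],0]]'; python3 - <<'E'
from h import *
plan(496.5,-114.7,110,97.2)
p,d,C=snap('wrist','w32');crop(p,180,140,400,290,3,'pics/w32a.png')
E
python3 holes.py w32 2>/dev/null
```

```text
time_s: 56.65
ee_pos: [496.7, -113.4, 130.7]
tcp_rot: [0.0, -0.064, 0.998, 0.0]
wrist_force: [-0.6, -0.4, -0.2]
finger_gap: 19.8
pos [ 496.7 -113.4  130.7] hd 97.37 tilt [ 0.e+00  9.e-04 -1.e+00] gap 19.8 F [-0.6 -0.4 -0.2] t 56.6
shift now-axes [ 0.4 -1.3 20.7] turn 0.17
shift after turn 0.4 -1.3 20.7
0 dock [ 496.84 -114.93] rms 0.14 91 carrier [ 492.15 -113.26] 0.15 25 off [-4.7  1.7]
1 dock [480.58 -24.18] rms nan 0 carrier [476.83 -19.03] 0.89 16 off [-3.8  5.2]
2 dock [469.9   70.15] rms nan 0 carrier [465.7   78.64] 1.32 11 off [-4.2  8.5]
joint [487.09 -18.42] 5.77 [[496.8, -114.9], [487.1, -18.4], [477.4, 78.1]]
```

View pics/w32a.png

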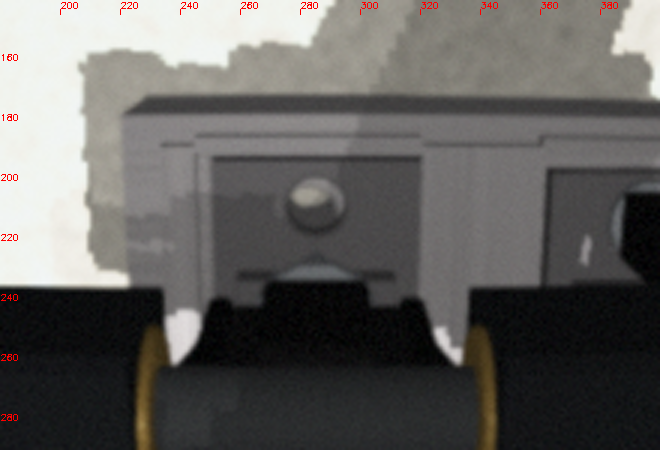

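```bash
python3 -m pendant '[[-1,[0.2,-1.3,15],0],[-1,[0,0,15],0],[-1,[0,0,4],0],[-1,[0,0,0],0],[-1,[0,0,0],0]]'; python3 - <<'E'
from h import *
plan(496.5,-114.7,50.7,97.2)
E
```

```text
time_s: 57.2
ee_pos: [496.3, -116.9, 96.4]
tcp_rot: [-0.0, -0.063, 0.998, -0.0]
wrist_force: [0.3, 0.1, -0.5]
finger_gap: 19.8
pos [ 496.3 -116.9   96.4] hd 97.2 tilt [-3.e-04 -4.e-04 -1.e+00] gap 19.8 F [ 0.3  0.1 -0.5] t 57.2
shift now-axes [-0.5  2.1 45.7] turn -0.0
shift after turn -0.5 2.1 45.7
```

```bash
python3 -m pendant '[[-1,[-0.4,2.0,0],0],[-1,[0,0,0],0],[-1,[0,0,0],0]]'; python3 -m pendant '[[-1,[0,0,7],0],[-1,[0,0,6],0],[-1,[0,0,0],0]]'
```

```text
time_s: 57.5
ee_pos: [496.8, -114.4, 96.9]
tcp_rot: [0.0, -0.063, 0.998, 0.0]
wrist_force: [-1.0, -0.4, -1.3]
finger_gap: 19.9
time_s: 57.8
ee_pos: [495.5, -114.4, 82.4]
tcp_rot: [-0.001, -0.063, 0.998, -0.0]
wrist_force: [0.4, 0.9, 0.2]
finger_gap: 19.5
```

```bash
python3 -m pendant '[[-1,[-0.8,-0.3,4],0],[-1,[-0.8,-0.3,4],0],[-1,[0,0,0],0]]'; python3 -m pendant '[[-1,[-0.4,0,5],0],[-1,[0,0,0],0]]';python3 -m pendant '[[-1,[-0.4,0,4],0],[-1,[0,0,0],0]]'
```

```text
time_s: 58.1
ee_pos: [497.7, -114.9, 74.9]
tcp_rot: [-0.001, -0.063, 0.998, -0.0]
wrist_force: [-0.4, -0.8, -0.8]
finger_gap: 19.6
time_s: 58.3
ee_pos: [498.3, -114.9, 70.0]
tcp_rot: [-0.0, -0.063, 0.998, -0.0]
wrist_force: [-1.1, -0.5, -1.1]
finger_gap: 19.4
time_s: 58.5
ee_pos: [498.8, -114.8, 66.1]
tcp_rot: [-0.0, -0.063, 0.998, -0.0]
wrist_force: [-0.7, -0.1, 0.1]
finger_gap: 19.7
```

```bash
python3 -m pendant '[[-1,[0.5,-0.3,3],0],[-1,[0,0,0],0]]'; python3 -m pendant '[[-1,[0,0,3],0],[-1,[0,0,0],0]]';python3 -m pendant '[[-1,[0,0,3],0],[-1,[0,0,0],0]]'
```

```text
time_s: 58.7
ee_pos: [498.4, -115.2, 63.2]
tcp_rot: [0.0, -0.063, 0.998, -0.0]
wrist_force: [-1.0, 0.3, -1.7]
finger_gap: 19.9
time_s: 58.9
ee_pos: [498.5, -115.1, 60.2]
tcp_rot: [0.0, -0.063, 0.998, 0.0]
wrist_force: [0.3, 0.1, -0.8]
finger_gap: 19.8
time_s: 59.1
ee_pos: [498.5, -115.1, 57.2]
tcp_rot: [-0.0, -0.063, 0.998, -0.0]
wrist_force: [-0.8, 0.8, -0.4]
finger_gap: 19.8
```

```bash
python3 -m pendant '[[-1,[0,0,3],0],[-1,[0,0,0],0]]'; python3 -m pendant '[[-1,[0,0,2.5],0],[-1,[0,0,0],0]]';python3 -m pendant '[[-1,[0,0,2],0],[-1,[0,0,0],0]]'
```

```text
time_s: 59.3
ee_pos: [498.4, -115.1, 54.2]
tcp_rot: [-0.0, -0.063, 0.998, 0.0]
wrist_force: [-0.1, -0.2, -0.2]
finger_gap: 19.8
time_s: 59.5
ee_pos: [498.4, -115.2, 51.8]
tcp_rot: [-0.0, -0.063, 0.998, 0.0]
wrist_force: [-0.5, 0.2, -1.1]
finger_gap: 19.6
time_s: 59.7
ee_pos: [498.8, -115.2, 50.7]
tcp_rot: [0.0, -0.063, 0.998, 0.0]
wrist_force: [-2.3, -0.2, 5.8]
finger_gap: 19.8
```

```bash
python3 -m pendant '[[0,[0,0,0],0],[0,[0,0,0],0],[0,[0,0,0],0],[0,[0,0,0],0]]';python3 -m pendant '[[0,[0,0,-20],0],[0,[0,0,-30],0],[0,[-30,0,-30],0],[0,[-40,0,-10],0],[0,[0,0,0],0]]';python3 -m pendant '[[0,[-15,20,0],0],[0,[0,20,0],0],[0,[0,20,0],0],[0,[0,0,0],0],[0,[0,0,0],0]]'; python3 - <<'E'
from h import *
plan(580,-20,150,97.2)
p,d,C=snap('wrist','w33');
E
```

```text
time_s: 60.1
ee_pos: [498.5, -115.1, 49.9]
tcp_rot: [0.0, -0.063, 0.998, 0.0]
wrist_force: [-0.6, 0.3, 0.3]
finger_gap: 41.1
time_s: 60.6
ee_pos: [573.3, -104.1, 140.7]
tcp_rot: [0.002, -0.066, 0.998, -0.002]
wrist_force: [-0.3, 0.3, -0.9]
finger_gap: 43.8
time_s: 61.1
ee_pos: [574.9, -45.4, 139.8]
tcp_rot: [-0.0, -0.063, 0.998, -0.0]
wrist_force: [-0.1, -0.2, 0.5]
finger_gap: 43.8
pos [574.9 -45.4 139.8] hd 97.27 tilt [-3.e-04 -4.e-04 -1.e+00] gap 43.8 F [-0.1 -0.2  0.5] t 61.1
shift now-axes [ -8.3  24.5 -10.2] turn 0.07
shift after turn -8.3 24.6 -10.2
```

View pics/w33.png

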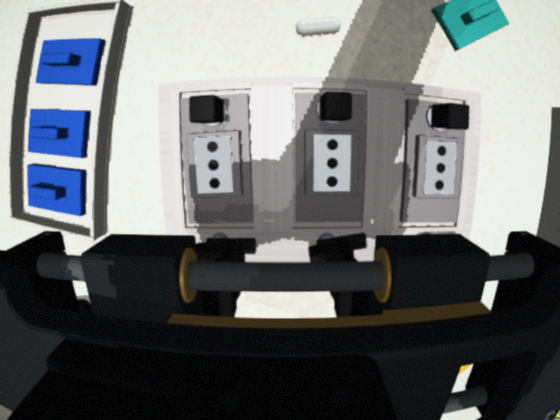

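```bash
python3 - <<'E'
from h import *
p,d,C=load('w33')
H={}
X=np.array([[atd(C,u,v,d[v,u]) for u in range(150,490)] for v in range(80,232)])
for i,c in enumerate([(496.8,-114.8),(484.4,-18.4),(472.1,77.8)]):
    for zl,zh in ((87,97),(50.5,60)):
        m=(np.hypot(X[...,0]-c[0],X[...,1]-c[1])<16)&(X[...,2]>zl)&(X[...,2]<zh)
        a=X[m]; print(i,zl,len(a),a.mean(0).round(1),np.median(a[:,2]).round(1))
# carrier plates / dock surface
m=(X[...,2]>40)&(X[...,2]<48); print('dock',np.median(X[m][:,2]))
print('tips',[atd(C,u,v,d[v,u]).round(1) for u,v in((240,110),(330,125),(420,105))])
# latches
crop(p,180,215,400,300,3,'pics/w33a.png')
E
```

```text
0 87 737 [ 497.2 -113.6   91.5] 91.6
0 50.5 338 [ 500.  -107.5   53.3] 52.2
1 87 752 [483.7 -18.8  91.6] 91.7
1 50.5 364 [490.2 -23.6  53.1] 52.2
2 87 575 [472.8  76.5  91.4] 91.6
2 50.5 366 [475.5  71.3  53.5] 52.4
dock 44.23062337326297
tips [array([494.1, -92.1,  51.6]), array([497.1, -16.7,  51.3]), array([465.7,  59.4,  52.8])]
```

View pics/w33a.png

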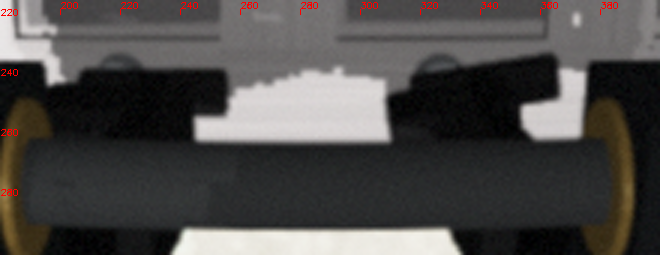

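```bash
python3 -m pendant '[[0,[-35,10,0],0],[0,[-40,15,0],0],[0,[0,0,0],0],[0,[0,0,0],0],[0,[0,0,0],0]]'; python3 - <<'E'
from h import *
plan(580,-20,150,97.2)
p,d,C=snap('wrist','w34');crop(p,140,110,460,240,2,'pics/w34a.png')
E
```

```text
time_s: 61.65
ee_pos: [645.8, -13.2, 140.1]
tcp_rot: [-0.0, -0.062, 0.998, -0.001]
wrist_force: [0.6, 0.5, 0.1]
finger_gap: 43.2
pos [645.8 -13.2 140.1] hd 97.06 tilt [-4.0e-04 -1.1e-03 -1.0e+00] gap 43.2 F [0.6 0.5 0.1] t 61.6
shift now-axes [66.2  1.4 -9.8] turn -0.14
shift after turn 66.2 1.5 -9.9
```

View pics/w34a.png

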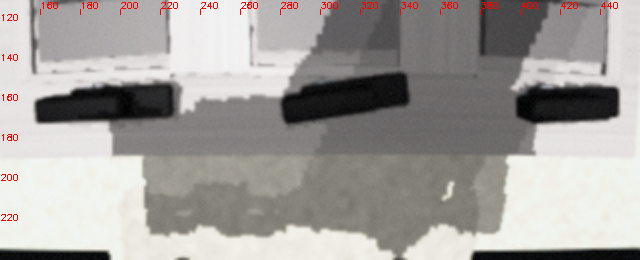

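```bash
python3 - <<'E'
from h import *
p,d,C=load('w34')
us=range(140,460);vs=range(140,180)
X=np.array([[atd(C,u,v,d[v,u]) for u in us] for v in vs])
for lo,hi in ((135,235),(270,350),(390,460)):
    m=np.zeros(X.shape[:2],bool); m[:,max(0,lo-140):hi-140]=True
    z=X[...,2]; 
    print(np.histogram(z[m],bins=range(42,96,4)))
    mm=m&(z>np.percentile(z[m],99.5)-5)
    b=X[mm]; r=cv2.minAreaRect(b[:,:2].astype(np.float32)); c=b[:,:2]-b[:,:2].mean(0); w,V=np.linalg.eigh(c.T@c); e=V[:,1]; e*=np.sign(e[1])
    print('bar',len(b),b.mean(0).round(1),r,'dir',np.degrees(np.arctan2(e[1],e[0])).round(1),'ext',np.ptp(c@e).round(1),'mid',(b[:,:2].mean(0)+e*((c@e).max()+(c@e).min())/2).round(1))
    mm=m&(z>52)&(z<66); a=X[mm]; print('arm',len(a),a.mean(0).round(1))
E
```

```text
(array([2095,  493,   51,    8,  440,   38,   30,   16,   47,  172,  388,
          0,    0]), array([42, 46, 50, 54, 58, 62, 66, 70, 74, 78, 82, 86, 90, 94]))
bar 568 [610.5 -96.7  89.6] ((601.3433837890625, -67.63957977294922), (14.573205947875977, 103.86399841308594), 17.50897789001465) dir 108.2 ext 103.9 mid [600.9 -67.7]
arm 498 [607.6 -80.   60.4]
(array([1663,  378,   29,   12,  370,   27,   15,   16,   17,  204,  450,
          0,    0]), array([42, 46, 50, 54, 58, 62, 66, 70, 74, 78, 82, 86, 90, 94]))
bar 657 [598.7  -4.3  87.5] ((594.3743896484375, -3.4729347229003906), (35.532676696777344, 29.064491271972656), 86.45160675048828) dir 102.3 ext 36.3 mid [598.6  -3.8]
arm 417 [591.8  14.7  60.3]
(array([1494,  354,   43,   18,  190,   27,   35,   38,   37,  174,  349,
          0,    0]), array([42, 46, 50, 54, 58, 62, 66, 70, 74, 78, 82, 86, 90, 94]))
bar 520 [586.8  88.8  87.9] ((586.7020874023438, 45.153255462646484), (130.95712280273438, 15.538058280944824), 89.85760498046875) dir 89.6 ext 131.0 mid [586.5  45.1]
arm 253 [579.6 105.   59.8]
```

```bash
python3 - <<'E'
from h import *
p,d,C=load('w34')
us=range(130,480);vs=range(140,185)
X=np.array([[atd(C,u,v,d[v,u]) for u in us] for v in vs]); z=X[...,2]
for i,c0 in enumerate([(610.9,-100.3),(598.5,-3.9),(586.2,92.3)]):
    for nm,lo,hi,R0 in (('bar',81.5,88,24),('arm',57,63,40)):
        m=(z>lo)&(z<hi)&(np.hypot(X[...,0]-c0[0],X[...,1]-c0[1])<R0)
        b=X[m]; mu=np.median(b[:,:2],0); c=b[:,:2]-mu
        w,V=np.linalg.eigh(c.T@c); e=V[:,1]; e*=np.sign(e[1]); n=np.array([-e[1],e[0]])
        q=lambda t:np.percentile(t,[2,98]).round(1)
        a,bb=q(c@e),q(c@n)
        print(i,nm,len(b),'dir',np.degrees(np.arctan2(e[1],e[0])).round(1),'along',a,'across',bb,'mid',(mu+e*a.mean()+n*bb.mean()).round(1),'z',np.median(b[:,2]).round(1))
E
```

```text
0 bar 483 dir 97.7 along [-17.4  16. ] across [-4.5  4.4] mid [611.4 -99.6] z 82.6
0 arm 454 dir 87.2 along [-31.2  10.4] across [-9.2  5.7] mid [608.1 -86.5] z 60.5
1 bar 558 dir 105.7 along [-16.8  17.2] across [-4.6  4.4] mid [599.2  -3.8] z 82.6
1 arm 389 dir 93.1 along [-32.7   8.9] across [-6.9  6.7] mid [592.4   7.9] z 60.5
2 bar 420 dir 101.2 along [-15.9  17. ] across [-4.9  4.4] mid [587.1  92. ] z 82.6
2 arm 203 dir 94.1 along [-30.4  12.9] across [-7.8  4. ] mid [581.8 103.5] z 60.2
```

```bash
python3 -m pendant '[[-0.4,[0,0,0],8.13],[-0.4,[0,0,0],8.13],[-0.4,[0,0,0],8.13],[-0.4,[0,0,0],8.13],[-0.4,[0,0,0],8.13]]'>/dev/null;python3 -m pendant '[[-0.4,[0,0,0],8.13],[-0.4,[0,0,0],8.13],[-0.4,[0,0,0],8.13],[-0.4,[0,0,0],8.13],[-0.4,[0,0,0],8.13]]'>/dev/null;python3 -m pendant '[[-0.4,[0,0,0],8.13],[-0.4,[0,0,0],0],[-0.4,[0,0,0],0]]'; python3 - <<'E'
from h import *
plan(611.4,-99.7,110,7.7)
E
```

```text
time_s: 63.0
ee_pos: [646.2, -11.3, 140.5]
tcp_rot: [-0.0, 0.657, 0.754, 0.001]
wrist_force: [0.2, -0.4, 0.8]
finger_gap: 26.0
pos [646.2 -11.3 140.5] hd 7.93 tilt [ 6.e-04  9.e-04 -1.e+00] gap 26.0 F [ 0.2 -0.4  0.8] t 63.0
shift now-axes [-82.8 -46.6  30.4] turn 0.23
shift after turn -82.9 -46.3 30.5
```

```bash
python3 -m pendant '[[-0.4,[-40,-23,10],0.2],[-0.4,[-42,-23,15],0],[-0.4,[0,0,0],0],[-0.4,[0,0,0],0],[-0.4,[0,0,0],0]]'; python3 - <<'E'
from h import *
plan(611.4,-99.7,90,7.7)
p,d,C=snap('wrist','w35');crop(p,180,140,400,290,3,'pics/w35a.png')
E
```

```text
time_s: 63.5
ee_pos: [612.6, -96.9, 115.4]
tcp_rot: [-0.0, 0.658, 0.753, 0.001]
wrist_force: [-0.2, 1.3, -0.2]
finger_gap: 26.3
pos [612.6 -96.9 115.4] hd 7.73 tilt [ 8.0e-04  1.3e-03 -1.0e+00] gap 26.3 F [-0.2  1.3 -0.2] t 63.5
shift now-axes [-2.7 -1.6 25.4] turn 0.03
shift after turn -2.6 -1.6 25.4
```

View pics/w35a.png

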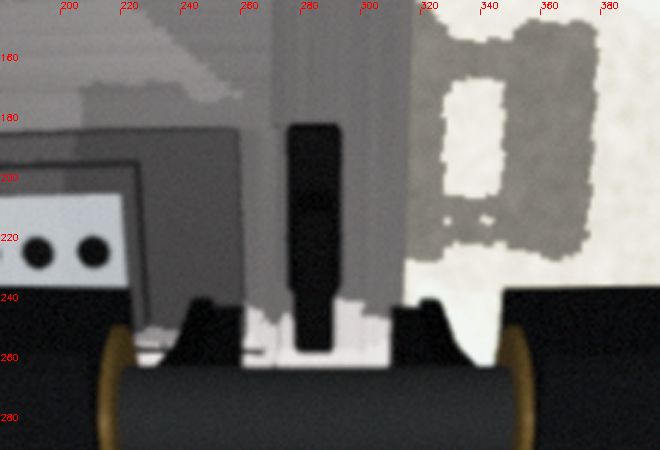

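```bash
python3 -m pendant '[[-0.4,[-2.5,-1.5,20],0],[-0.4,[0,0,20],0],[-0.4,[0,0,10],0],[-0.4,[0,0,0],0],[-0.4,[0,0,0],0]]'; python3 - <<'E'
from h import *
plan(611.4,-99.7,50,7.7)
E
```

```text
time_s: 64.05
ee_pos: [611.4, -100.3, 65.6]
tcp_rot: [0.0, 0.658, 0.753, 0.0]
wrist_force: [-0.1, 0.6, 0.7]
finger_gap: 25.9
pos [ 611.4 -100.3   65.6] hd 7.67 tilt [ 6.e-04 -4.e-04 -1.e+00] gap 25.9 F [-0.1  0.6  0.7] t 64.0
shift now-axes [ 0.6  0.  15.6] turn -0.03
shift after turn 0.6 0.0 15.6
```

```bash
python3 -m pendant '[[-0.4,[0.5,0,8],0],[-0.4,[0,0,5],0],[-0.4,[0,0,0],0],[-0.4,[0,0,0],0]]'; python3 -m pendant '[[-1,[0,0,0],0],[-1,[0,0,0],0],[-1,[0,0,0],0],[-1,[0,0,0],0]]'
```

```text
time_s: 64.45
ee_pos: [610.7, -100.2, 52.1]
tcp_rot: [-0.0, 0.659, 0.752, 0.0]
wrist_force: [0.2, -0.0, -0.4]
finger_gap: 26.1
time_s: 64.85
ee_pos: [612.6, -100.0, 52.4]
tcp_rot: [0.002, 0.658, 0.753, 0.001]
wrist_force: [5.6, -0.7, -2.6]
finger_gap: 9.6
```

```bash
python3 -m pendant '[[-1,[0,1.2,0],-5],[-1,[0,0,0],-6],[-1,[0,0,0],-6],[-1,[0,0,0],0]]';python3 -m pendant '[[-1,[0,0,0],-7],[-1,[0,0,0],-7],[-1,[0,0,0],-7],[-1,[0,0,0],0]]'
```

```text
time_s: 65.25
ee_pos: [612.4, -100.1, 52.4]
tcp_rot: [0.0, 0.54, 0.842, 0.0]
wrist_force: [1.9, -0.1, -0.9]
finger_gap: 9.5
time_s: 65.65
ee_pos: [612.2, -100.2, 52.4]
tcp_rot: [0.0, 0.379, 0.925, 0.0]
wrist_force: [2.3, -1.2, 0.1]
finger_gap: 9.7
```

```bash
python3 -m pendant '[[-1,[0,0,0],-7],[-1,[0,0,0],-7],[-1,[0,0,0],-7],[-1,[0,0,0],-7],[-1,[0,0,0],0]]';python3 -m pendant '[[-1,[0,0,0],-7],[-1,[0,0,0],-7],[-1,[0,0,0],-5],[-1,[0,0,0],0]]'; python3 - <<'E'
from h import *
plan(612,-100,52,97.2); print(arm.observe()['wrist_torque'])
E
```

```text
time_s: 66.15
ee_pos: [612.0, -100.5, 52.4]
tcp_rot: [0.0, 0.145, 0.989, 0.0]
wrist_force: [1.3, -0.8, 1.3]
finger_gap: 9.5
time_s: 66.55
ee_pos: [612.0, -100.7, 52.4]
tcp_rot: [0.0, -0.02, 1.0, -0.0]
wrist_force: [1.0, -1.1, 1.4]
finger_gap: 9.8
pos [ 612.  -100.7   52.4] hd 92.29 tilt [ 2.e-04 -4.e-04 -1.e+00] gap 9.8 F [ 1.  -1.1  1.4] t 66.5
shift now-axes [-0.   0.7  0.4] turn -4.91
shift after turn -0.1 0.7 0.4
[-0.29903068 -0.1496742  -0.02258753]
```

```bash
python3 -m pendant '[[-1,[0,0,0],-4],[-1,[0,0,0],-2],[-1,[0,0,0],0]]'; python3 - <<'E'
from h import *
plan(612,-100,52,97.2); print(arm.observe()['wrist_torque'])
E
python3 -m pendant '[[-0.4,[0,0,0],0],[-0.4,[0,0,0],0],[-0.4,[0,0,0],0]]';python3 -m pendant '[[-0.4,[0,0,-25],0],[-0.4,[0,0,-25],0],[-0.4,[0,40,-15],0],[-0.4,[0,40,0],0],[-0.4,[0,16,0],0]]';python3 -m pendant '[[-0.4,[0,0,0],8.13],[-0.4,[0,0,0],8.13],[-0.4,[0,0,0],8.13],[-0.4,[0,0,0],8.13],[-0.4,[0,0,0],8.13]]' >/dev/null;python3 -m pendant '[[-0.4,[0,0,0],8.13],[-0.4,[0,0,0],8.13],[-0.4,[0,0,0],8.13],[-0.4,[0,0,0],8.13],[-0.4,[0,0,0],8.13]]'; python3 - <<'E'
from h import *
plan(599.5,-3.8,90,15.7)
E
```

```text
time_s: 66.85
ee_pos: [612.0, -100.8, 52.4]
tcp_rot: [0.0, -0.072, 0.997, -0.0]
wrist_force: [1.1, -1.0, 3.1]
finger_gap: 9.9
pos [ 612.  -100.8   52.4] hd 98.24 tilt [ 3.e-04 -5.e-04 -1.e+00] gap 9.9 F [ 1.1 -1.   3.1] t 66.8
shift now-axes [-0.1  0.8  0.4] turn 1.04
shift after turn -0.1 0.8 0.4
[-0.31394807 -0.13275533 -0.26798717]
time_s: 67.15
ee_pos: [611.3, -99.4, 51.5]
tcp_rot: [-0.001, -0.074, 0.997, 0.0]
wrist_force: [-0.8, 0.8, -0.1]
finger_gap: 23.2
time_s: 67.65
ee_pos: [597.2, 0.5, 117.1]
tcp_rot: [-0.0, -0.077, 0.997, 0.002]
wrist_force: [-0.4, 1.0, -0.0]
finger_gap: 25.9
time_s: 68.65
ee_pos: [597.2, -4.6, 116.8]
tcp_rot: [-0.0, 0.595, 0.803, -0.0]
wrist_force: [0.4, -0.2, -0.1]
finger_gap: 26.5
pos [597.2  -4.6 116.8] hd 16.93 tilt [-8.e-04  5.e-04 -1.e+00] gap 26.5 F [ 0.4 -0.2 -0.1] t 68.7
shift now-axes [ 0.1  2.5 26.8] turn 1.23
shift after turn 0.2 2.4 26.8
```

```bash
python3 -m pendant '[[-0.4,[0,2.8,15],1.2],[-0.4,[0,0,12],0],[-0.4,[0,0,0],0],[-0.4,[0,0,0],0]]'; python3 - <<'E'
from h import *
plan(599.9,-4,51,15.7)
p,d,C=snap('wrist','w36');crop(p,180,140,400,290,3,'pics/w36a.png')
E
```

```text
time_s: 69.05
ee_pos: [599.7, -4.4, 89.3]
tcp_rot: [-0.001, 0.601, 0.799, -0.001]
wrist_force: [0.2, -1.2, 0.2]
finger_gap: 26.1
pos [599.7  -4.4  89.3] hd 16.16 tilt [-1.5e-03 -2.0e-04 -1.0e+00] gap 26.1 F [ 0.2 -1.2  0.2] t 69.0
shift now-axes [ 0.3  0.4 38.3] turn 0.46
shift after turn 0.3 0.3 38.3
```

View pics/w36a.png

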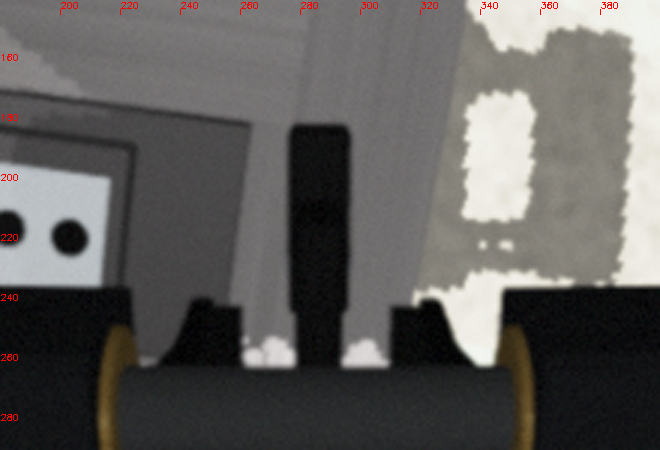

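```bash
python3 -m pendant '[[-0.4,[0,0.4,15],0.4],[-0.4,[0,0,15],0],[-0.4,[0,0,7],0],[-0.4,[0,0,0],0],[-0.4,[0,0,0],0]]'; python3 -m pendant '[[-1,[0,0,0],0],[-1,[0,0,0],0],[-1,[0,0,0],0],[-1,[0,0,0],0]]'
```

```text
time_s: 69.6
ee_pos: [600.6, -4.4, 52.9]
tcp_rot: [-0.0, 0.604, 0.797, -0.0]
wrist_force: [-0.1, 0.4, 1.0]
finger_gap: 26.2
time_s: 70.0
ee_pos: [600.3, -4.3, 53.5]
tcp_rot: [-0.0, 0.604, 0.797, -0.0]
wrist_force: [-2.3, -0.7, 3.7]
finger_gap: 9.4
```

```bash
python3 -m pendant '[[-1,[0,0,0],-5],[-1,[0,0,0],-6],[-1,[0,0,0],-6],[-1,[0,0,0],0]]';python3 -m pendant '[[-1,[0,0,0],-7],[-1,[0,0,0],-7],[-1,[0,0,0],-7],[-1,[0,0,0],-7],[-1,[0,0,0],0]]';python3 -m pendant '[[-1,[0,0,0],-7],[-1,[0,0,0],-7],[-1,[0,0,0],-7],[-1,[0,0,0],-7],[-1,[0,0,0],0]]'; python3 - <<'E'
from h import *
plan(612,-100,52,97.2); print(arm.observe()['wrist_torque'])
E
```

```text
time_s: 70.4
ee_pos: [600.3, -4.3, 53.5]
tcp_rot: [-0.0, 0.479, 0.878, 0.0]
wrist_force: [-3.2, 0.2, 4.5]
finger_gap: 9.4
time_s: 70.9
ee_pos: [600.3, -4.4, 53.5]
tcp_rot: [-0.0, 0.254, 0.967, 0.0]
wrist_force: [-3.6, 0.0, 4.9]
finger_gap: 9.4
time_s: 71.4
ee_pos: [600.3, -4.4, 53.5]
tcp_rot: [-0.0, 0.013, 1.0, 0.0]
wrist_force: [-3.5, -0.2, 5.6]
finger_gap: 9.6
pos [600.3  -4.4  53.5] hd 88.54 tilt [-9.e-04  5.e-04 -1.e+00] gap 9.6 F [-3.5 -0.2  5.6] t 71.4
shift now-axes [-14.2 -95.2   1.4] turn -8.66
shift after turn 0.3 -96.3 1.5
[-0.00744338  0.9543157   0.07356993]
```

```bash
python3 -m pendant '[[-1,[0,0,0],-5],[-1,[0,0,0],-4.5],[-1,[0,0,0],0]]'; python3 - <<'E'
from h import *
plan(587.8,92,52,97.2); print(arm.observe()['wrist_torque'])
E
python3 -m pendant '[[-0.4,[0,0,0],0],[-0.4,[0,0,0],0],[-0.4,[0,0,0],0]]';python3 -m pendant '[[-0.4,[0,0,-25],0],[-0.4,[0,0,-25],0],[-0.4,[0,40,-15],0],[-0.4,[0,40,0],0],[-0.4,[0,16,0],0]]';python3 -m pendant '[[-0.4,[0,0,0],8.13],[-0.4,[0,0,0],8.13],[-0.4,[0,0,0],8.13],[-0.4,[0,0,0],8.13],[-0.4,[0,0,0],8.13]]' >/dev/null;python3 -m pendant '[[-0.4,[0,0,0],8.13],[-0.4,[0,0,0],8.13],[-0.4,[0,0,0],8.13],[-0.4,[0,0,0],8.13],[-0.4,[0,0,0],8.13]]'; python3 - <<'E'
from h import *
plan(587.8,92,90,11.2)
E
```

```text
time_s: 71.7
ee_pos: [600.3, -4.4, 53.5]
tcp_rot: [-0.0, -0.069, 0.998, 0.0]
wrist_force: [-4.7, -0.5, 5.8]
finger_gap: 9.7
pos [600.3  -4.4  53.5] hd 97.95 tilt [-9.e-04  5.e-04 -1.e+00] gap 9.7 F [-4.7 -0.5  5.8] t 71.7
shift now-axes [-1.  97.2  1.5] turn 0.75
shift after turn 0.3 97.2 1.5
[-0.08682591  0.92434329 -0.12418062]
time_s: 72.0
ee_pos: [600.9, -3.9, 52.8]
tcp_rot: [0.0, -0.071, 0.998, -0.0]
wrist_force: [0.0, -0.1, 0.6]
finger_gap: 23.1
time_s: 72.5
ee_pos: [586.7, 96.5, 118.3]
tcp_rot: [0.0, -0.074, 0.997, 0.002]
wrist_force: [0.0, 1.2, 0.5]
finger_gap: 26.0
time_s: 73.5
ee_pos: [587.0, 90.4, 117.7]
tcp_rot: [0.0, 0.598, 0.801, -0.0]
wrist_force: [-0.6, 0.4, -0.0]
finger_gap: 25.8
pos [587.   90.4 117.7] hd 16.49 tilt [-0.e+00 -6.e-04 -1.e+00] gap 25.8 F [-0.6  0.4 -0. ] t 73.5
shift now-axes [ 1.3  1.3 27.7] turn 5.29
shift after turn 1.4 1.1 27.7
```

```bash
python3 -m pendant '[[-0.4,[1.3,1.3,15],5.3],[-0.4,[0,0,12],0],[-0.4,[0,0,0],0],[-0.4,[0,0,0],0]]'; python3 - <<'E'
from h import *
plan(587.8,92,51,11.2)
p,d,C=snap('wrist','w37');crop(p,180,140,400,290,3,'pics/w37a.png')
E
```

```text
time_s: 73.9
ee_pos: [587.6, 92.1, 90.7]
tcp_rot: [-0.0, 0.632, 0.775, -0.0]
wrist_force: [-0.2, -0.2, 0.4]
finger_gap: 26.0
pos [587.6  92.1  90.7] hd 11.65 tilt [-7.e-04 -6.e-04 -1.e+00] gap 26.0 F [-0.2 -0.2  0.4] t 73.9
shift now-axes [-0.1  0.2 39.7] turn 0.45
shift after turn -0.1 0.2 39.7
```

View pics/w37a.png

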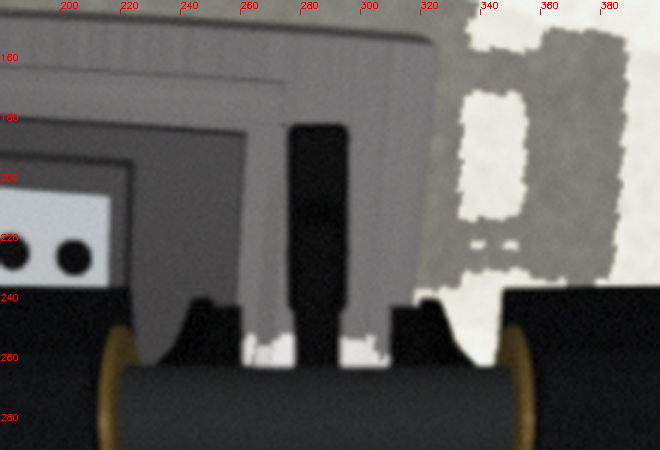

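```bash
python3 -m pendant '[[-0.4,[0,0.2,15],0.4],[-0.4,[0,0,15],0],[-0.4,[0,0,7.5],0],[-0.4,[0,0,0],0],[-0.4,[0,0,0],0]]'; python3 -m pendant '[[-1,[0,0,0],0],[-1,[0,0,0],0],[-1,[0,0,0],0],[-1,[0,0,0],0]]'
```

```text
time_s: 74.45
ee_pos: [588.0, 92.3, 53.3]
tcp_rot: [-0.0, 0.635, 0.773, -0.0]
wrist_force: [-0.1, -0.2, -0.2]
finger_gap: 25.9
time_s: 74.85
ee_pos: [587.9, 92.5, 54.0]
tcp_rot: [-0.0, 0.635, 0.773, 0.0]
wrist_force: [-2.0, -0.6, 2.1]
finger_gap: 9.5
```

Rotate from 11.2° to ~98° (87°).

```bash
python3 -m pendant '[[-1,[0,0,0],-5],[-1,[0,0,0],-6],[-1,[0,0,0],-6],[-1,[0,0,0],0]]';python3 -m pendant '[[-1,[0,0,0],-7],[-1,[0,0,0],-7],[-1,[0,0,0],-7],[-1,[0,0,0],-7],[-1,[0,0,0],0]]';python3 -m pendant '[[-1,[0,0,0],-7],[-1,[0,0,0],-7],[-1,[0,0,0],-7],[-1,[0,0,0],-7],[-1,[0,0,0],0]]';python3 -m pendant '[[-1,[0,0,0],-5],[-1,[0,0,0],-5],[-1,[0,0,0],-4],[-1,[0,0,0],0]]'; python3 - <<'E'
from h import *
plan(612,-100,52,97.2); print(arm.observe()['wrist_torque'])
E
```

```text
time_s: 75.25
ee_pos: [587.7, 92.5, 54.0]
tcp_rot: [-0.0, 0.513, 0.858, 0.0]
wrist_force: [-2.6, -0.1, 5.6]
finger_gap: 9.7
time_s: 75.75
ee_pos: [587.5, 92.2, 54.0]
tcp_rot: [-0.001, 0.292, 0.957, 0.0]
wrist_force: [-3.7, -0.6, 5.9]
finger_gap: 9.7
time_s: 76.25
ee_pos: [587.3, 91.9, 54.0]
tcp_rot: [-0.001, 0.052, 0.999, -0.0]
wrist_force: [-4.1, -1.5, 7.0]
finger_gap: 9.7
time_s: 76.65
ee_pos: [587.3, 91.7, 53.9]
tcp_rot: [-0.001, -0.069, 0.998, 0.0]
wrist_force: [-4.9, -2.3, 6.6]
finger_gap: 9.6
pos [587.3  91.7  53.9] hd 97.96 tilt [-1.9e-03 -1.0e-04 -1.0e+00] gap 9.6 F [-4.9 -2.3  6.6] t 76.7
shift now-axes [   2.  -193.3    1.9] turn 0.76
shift after turn -0.5 -193.3 1.9
[-0.31173614  1.04541334 -0.09426154]
```

Release, rise, retreat forward for a checking view.

```bash
python3 -m pendant '[[-0.4,[0,0,0],0],[-0.4,[0,0,0],0],[-0.4,[0,0,0],0]]';python3 -m pendant '[[-0.4,[0,0,-25],0],[-0.4,[0,0,-30],0],[-0.4,[-20,-40,-30],0],[-0.4,[-20,-40,-20],0],[-0.4,[-15,-30,0],0]]';python3 -m pendant '[[-0.4,[0,0,0],0],[-0.4,[0,0,0],0],[-0.4,[0,0,0],0]]'; python3 - <<'E'
from h import *
plan(650,-13,150,97.2)
p,d,C=snap('wrist','w38')
p,d,C=snap('scene','s38')
p,d,C=snap('top','t38')
E
```

```text
time_s: 76.95
ee_pos: [588.3, 92.8, 53.4]
tcp_rot: [0.0, -0.071, 0.997, 0.0]
wrist_force: [-0.1, 0.9, 0.3]
finger_gap: 23.3
time_s: 77.45
ee_pos: [659.8, -8.2, 160.4]
tcp_rot: [0.004, -0.071, 0.997, -0.001]
wrist_force: [-0.1, 0.2, -0.4]
finger_gap: 25.9
time_s: 77.75
ee_pos: [655.8, -4.1, 155.7]
tcp_rot: [-0.001, -0.072, 0.997, 0.001]
wrist_force: [-0.1, 0.7, -0.3]
finger_gap: 26.2
pos [655.8  -4.1 155.7] hd 98.27 tilt [-0.0012  0.0011 -1.    ] gap 26.2 F [-0.1  0.7 -0.3] t 77.8
shift now-axes [ 7.  -8.   5.7] turn 1.07
shift after turn 6.9 -8.1 5.7
```

View pics/w38.png

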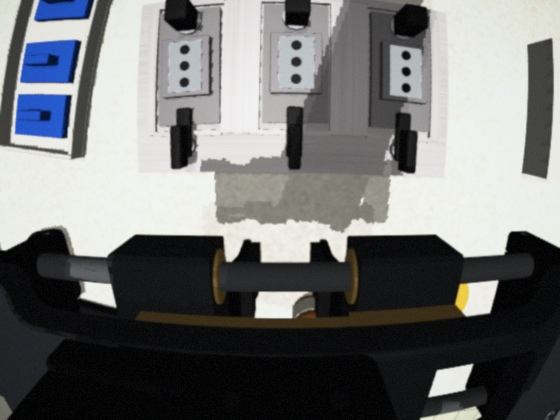

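View pics/s38.png

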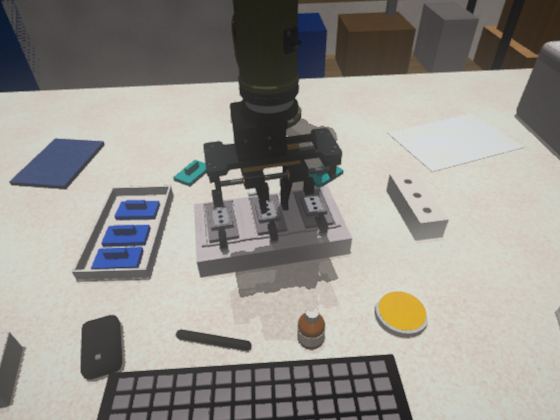

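```bash
python3 - <<'E'
from h import *
p,d,C=load('w38')
X=np.array([[atd(C,u,v,d[v,u]) for u in range(130,460)] for v in range(0,175)]); z=X[...,2]
for i,c0 in enumerate([(612.2,-100),(600.2,-4),(588,92)]):
    m=(z>80)&(z<86)&(np.hypot(X[...,0]-c0[0],X[...,1]-c0[1])<24); b=X[m]; c=b[:,:2]-np.median(b[:,:2],0)
    w,V=np.linalg.eigh(c.T@c); e=V[:,1]; print(i,'latch dir',len(b),(np.degrees(np.arctan2(e[1],e[0]))%180).round(1))
for i,c in enumerate([(496.8,-114.8),(484.4,-18.4),(472.1,77.8)]):
    m=(np.hypot(X[...,0]-c[0],X[...,1]-c[1])<16)&(z>85)&(z<97)
    a=X[m]; print(i,len(a),a.mean(0).round(1),'box mid',((np.percentile(a,2,0)+np.percentile(a,98,0))/2).round(1))
p,d,C=load('t38')
crop(p,360,160,460,300,5,'pics/t38a.png')
E
```

```text
0 latch dir 501 7.1
1 latch dir 574 6.7
2 latch dir 481 7.4
0 532 [ 499.2 -113.1   91. ] box mid [ 498.7 -113.6   89.6]
1 396 [489.  -17.5  91.1] box mid [488.3 -17.6  89.5]
2 556 [474.   76.9  90.9] box mid [473.3  77.4  89.3]
```

View pics/t38a.png

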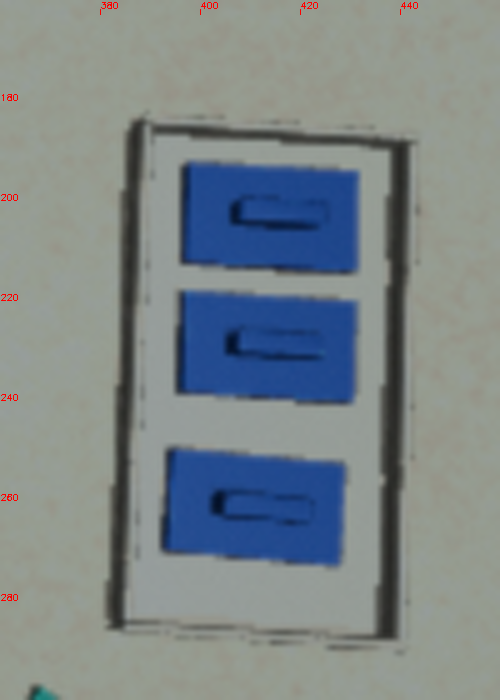

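```bash
python3 - <<'E'
from rig import arm
print(arm.observe()['wrist_force'],arm.observe()['time_s']); print(arm.job_done())
E
```

```text
[-0.05452654 -0.4715178  -0.35210992] 77.9
the job is handed in; nothing more can be done
None
```

The job is handed in at 77.9 s: all three covers are in the tray, all three carriers are pinned and all three turnbuttons are closed.

**Last checks**
- **Covers:** all three lie flat in the tray, well inside its walls.
- **Pins:** with the turnbuttons still open, all three head tops measured about 91.6 mm above the table (92.5 mm or so after the camera's bias; fully home is 93 mm). Each pin met the carrier at the height I had worked out. My last picture cut off part of the heads, so I did not re-measure the pins after closing the turnbuttons.
- **Carrier holes:** I did not measure them after pinning, since the pin heads hide them. I am relying on the pins being fully home.
- **Turnbuttons:** their bars read 7.1°, 6.7° and 7.4°, against the closed direction of 7.2° (dock yaw). That is within about half a degree of the stop.
- **Other things on the bench:** the bystanders and the turquoise look-alikes look untouched in the last pictures. I did not measure how far they may have moved.

**What went wrong or disagreed**
- **Fingertip height:** the tips sit about 17 mm behind the reported TCP, not 14 mm ahead of it as stated. My first grasp of a cover closed on air because of this, and I corrected for it afterwards.
- **Hard contact:** cover0 had shifted inside the tray without my noticing. I lowered cover1 onto it, and the wrist force reached about 105 N of the 120 N limit. I picked cover1 up again and laid it flat.

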